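Clean, set and rebait the garage snap trap

ROBOT

A 6-joint arm with a two-finger parallel gripper is mounted at the origin on the work surface. World frame = base frame: x ahead of the robot, y to its left, z up, the work surface at z = 0. Lengths are in m, angles in rad, forces in N, time in s.
With the tool pointing down it reaches from about 0.275 to 0.975 m from the base axis. Payload 8.4 kg.
Tool frame: the origin (TCP) lies where the fingers leave the gripper's body, on its centre line; the fingertips stand 88 mm ahead of it and the grasp point (between the pads) lies 69 mm ahead of it; z points along the fingers, y is the direction in which the jaws open and shut (so a half turn about z gives the same grasp; the last joint's range is limited). The gripper opens to 92 mm and grips with 3 to 60 N. Pads are 20 mm wide; open, the fingers measure 128 mm over their backs; the gripper's body (75 mm by 189 mm) begins 69 mm behind the grasp point.
Start: joints at [1.265, 0.353, 1.633, -0, 1.155, -0.002], TCP at [0.187, 0.596, 0.303] pointing down, gripper open.
Joint ranges: [-2.63, 2.63], [-0.92, 2.1], [0.06, 2.66], [-1.3, 4.44], [0, 2.69], [-3.02, 3.02]. Speed limits (rad/s): [2.22, 2.22, 2.79, 3.14, 3.14, 3.14].

INTERFACE

Orientations are given as a rotation vector (axis times angle).
In Python, from workcell import env gives the robot as it stands. The module is installed in compiled form; this text tells all that it offers.
- The arm moves only by the shell command python3 -m pendant 'ROWS' [FORCE]. ROWS is JSON, a list of rows, each an object of numbers: "grip": the opening, from 0 (shut) to 1 (fully open); "x", "y", "z": the shift along the tool's x, y, z in m; "spin": the turn about the tool's z in rad. In form: [{"grip": .., "x": .., "y": .., "z": .., "spin": ..}, ...]. A call has 1 to 10 rows; each row is the pose to reach, as a shift and turn from the pose measured when the call began, along the tool's axes at that moment; what a row does not reach only later rows make up. A row lasts 1/12 s, in which the tool goes at most 41.7 mm and 7.16 degrees, less where a joint would pass 70% of its speed; a pose out of reach is approached as far as the arm can. A call with a gripper value outside its range is refused whole. The fingers move at their own pace and stop on an object; FORCE is the grip in N (left out, the last holds). Time passes only in rows, so rows that repeat a pose let the fingers close. It gives the time, the measured TCP pose, the force and the opening at its end, in the units of the state.
- env.state(): the state, without advancing time (a new reading comes with each control period).
- env.get_image(name): name is "scene" or "top" or "wrist"; returns (picture, depth): 400x640x3 uint8, red, green, blue; 400x640 float32, m along the optical axis (not along the pixel's ray), 0 where there is no reading.
- env.calibration(name): a dict with "intrinsics" (3x3 intrinsics, pixels), "world_from_camera" (4x4, takes a point from camera to world coordinates). Camera axes: x right, y down, z forward; pixel columns grow to the right and rows downward; lengths in m; the calibration is good to about 2 mm. A picture is of the moment at which its call begins: read the wrist's pose just before it. calibration takes no time and is no camera call; for the wrist camera it gives the pose at the moment of the call.
- env.hand_in(): hands the job in, once; it reports no verdict.
The state is a dict: "time": time; "qpos": joint angles; "qvel": joint speeds; "joint_torque": joint torques, N m; "tcp_pos": TCP position; "orientation": TCP orientation; "contact_force": force on the tool from outside, world axes, zero at the start; "torque": the same for the moment, N m; "opening": finger opening in m.
Only numpy, scipy, OpenCV 4.12 (cv2) and the standard library are available. Lean on these libraries where they do the work, as an engineer would, in place of code of your own. Each camera call takes 0.05 s, during which the arm holds its last target.

TASK

Service the snap trap on the garage bench: with the scraper block, not the fingers, sweep every wood chip off the trap's landing plate into the black trough at its end; then draw the sprung arm back over until it hooks on its hair-trigger catch, and only after that set the capped bait pot upright, gently, in the pedal's pan. The spent, capless pots go into the white waste tub and the scraper ends standing in its holder, in whatever order suits. The arm must never snap, and the other things on the bench are to be left alone.

Things in the scene. Friction and masses are not known exactly. Their poses are not given: they have to be found in the camera images.
- trap: Fixed trap station: timber board 150 mm wide, 30 thick, y -107 to 245 (trap frame, mm, as below: origin on the bench straight below the spring axle; x across, y along the board, z up). Axle along x at z 80 between two steel cheeks (x +-46, y +-13, top z 92). Landing plate at y 108 to 245, trough beyond it; bait pedal at y 51; the drawn-back arm and its catch at y -80
- trough (a point): middle of the inner floor of the black trough (y 281.5, z 3 in the trap's frame; axes as the trap's): inside 144 mm along x, y 245 to 316, walls to z 31, 3 mm below the plate's outer end
- snaparm (a joint): angle of the sprung arm about the axle, rad: 0 = shut, 10 degrees above level over the pedal; grows as the arm is lifted up and over to the other side (level there at 2.97, stop at 3.07). Spring pull at the bar 1.5 N shut, 4.5 N drawn. It hooks itself: from about 2.7 the bar's end shoves the catch aside, past 2.9 the catch snaps back over it; drawn to 3.0 and eased off, it stays at about 2.89
- bar (a point): middle of the arm's cross bar, 80 mm from the axle: a rubber sleeve 12 mm thick, 44 mm long along x, fit to grip from above. The arm is a wire loop with side wires at x +-37 down to the axle; a 7 mm pin end of the bar reaches out to x 61, where the catch takes it. Axes turn with the arm, x along the bar
- catch (a joint): angle of the rocker that is both catch hook and bait pedal, rad: 0 = closed, held by a light spring; 0.17 = open. Pivot along x at y -83, z 46; hook at x 51 to 61, y -81 to -60, up to z 108. Pressing the pedal opens it: with the arm hooked, about 0.08 rad (11 mm at the pedal) fires it, and with the pot on it 1 N more is enough
- pan (a point): middle of the floor of the bait pedal's pan (y 51, z 58 in the trap frame when the catch is closed): square, inside 48 by 48 mm, rim 5 mm high, between the cheeks and the landing plate. The shut arm lies over it; it is open from above once the arm is hooked back
- pot_center (a point): bait pot: closed grey plastic pot with a black cap, upright, 34 mm in diameter (cap 31), 48 mm high, 25 g; this point is its centre, 24 mm above its foot; z up its axis. It starts on a fixed cork disc 68 mm in diameter and 4 mm thick
- plate (a point): middle of the top face of the landing plate (y 177, z 34 in the trap frame; axes as the trap's): sheet metal, 150 mm along x, y 108 to 245, with 6 mm high lips along both sides (inside x +-71) and at its inner end (up to y 112); no lip at the outer end, where the trough begins
- scraper_grip (a point): wooden scraper block standing on its foot: foot 60 mm along its x, 40 mm along its y, 24 mm high, with an upright grip above it 36 mm along x and 22 mm along y, top at 98 mm. This point is on the grip, 72 mm above the underside, in the middle; z up. About 120 g
- holder: the scraper's holder: shallow dark steel tray, outside 66 mm along its x and 90 mm along its y, walls 3 mm thick and 14 mm high, floor 3 mm; origin at the centre of its underside; fixed. The scraper's long side goes along the holder's y
- chip0_c (a point): centre of a loose wood chip 28 x 20 x 12 mm lying on the landing plate; three to six chips are there, the others absent
- chip1_c (a point): centre of a loose wood chip 28 x 20 x 12 mm lying on the landing plate; three to six chips are there, the others absent
- chip2_c (a point): centre of a loose wood chip 28 x 20 x 12 mm lying on the landing plate; three to six chips are there, the others absent
- chip3_c (a point): centre of a loose wood chip 28 x 20 x 12 mm lying on the landing plate; three to six chips are there, the others absent
- chip4_c (a point): centre of a loose wood chip 28 x 20 x 12 mm lying on the landing plate; three to six chips are there, the others absent
- chip5_c (a point): centre of a loose wood chip 28 x 20 x 12 mm lying on the landing plate; three to six chips are there, the others absent
- spent0_c (a point): centre of a spent bait pot: grey, open-topped (no cap), 34 mm in diameter, 38 mm high, 15 g, upright on the bench; this point is 19 mm above its foot; two or three of them are there, any other is absent
- spent1_c (a point): centre of a spent bait pot: grey, open-topped (no cap), 34 mm in diameter, 38 mm high, 15 g, upright on the bench; this point is 19 mm above its foot; two or three of them are there, any other is absent
- spent2_c (a point): centre of a spent bait pot: grey, open-topped (no cap), 34 mm in diameter, 38 mm high, 15 g, upright on the bench; this point is 19 mm above its foot; two or three of them are there, any other is absent
- tub: waste tub: open white square box, outside 110 x 110 mm, 60 mm high, walls and floor 3 mm; origin at the centre of its underside; fixed
- glue: bystander: white glue bottle, 52 mm in diameter, 150 mm high; origin at its foot
- nailbox: bystander: cardboard nail box 60 x 95 x 45 mm; origin at its underside
- screws: bystander: clear screw jar, 60 mm in diameter, 75 mm high; origin at its underside
- paintcan: bystander: paint tin, 84 mm in diameter, 100 mm high; origin at its underside

How it is judged:
By the outcome, as a careful person would: the job done as asked, in the order asked, and still so for the second after the job is handed in, with the robot touching nothing.
Of chip0, chip1, chip2, chip3, chip4, chip5 only 3 to 6 are there at a start; the rules pass over those that are not, and their reading is None.
Of spent0, spent1, spent2 only 2 to 3 are there at a start; the rules pass over those that are not, and their reading is None.
At some moment in a run one of scraper, spent2 may be knocked a few centimetres aside while the robot is not near it.
It also fails if it takes over 210 s, if anything falls off the work surface, if the arm or the gripper's body presses on something with over 40 N, if the wrist force passes 120 N, or if a joint passes its speed limit or range.

## Working session

There is one attempt and no reset: what is moved stays moved. The work goes in short steps, Python scripts to look and compute and a shell command to move; the robot and the scene stay as the last step left them, time stands still between calls to the robot, and variables do not carry over. Pictures are saved under pics/ and viewed, and the job is handed in when it is done.

```bash
mkdir -p pics; cat > h.py <<'E'
import numpy as np, cv2
from workcell import env
def snap(n,fn):
    c=env.calibration(n); p,d=env.get_image(n)
    cv2.imwrite(f'pics/{fn}.png',p[:,:,::-1]); np.savez(f'pics/{fn}.npz',p=p,d=d,K=c['intrinsics'],T=c['world_from_camera'])
    return p,d,c
def load(fn):
    return np.load(f'pics/{fn}.npz')
def w(fn,u,v,r=1):
    z=load(fn);d=z['d'];dd=d[v-r:v+r+1,u-r:u+r+1];dd=dd[dd>0]
    dep=np.median(dd); q=np.linalg.inv(z['K'])@[u,v,1]*dep
    return (z['T']@[*q,1])[:3]
def ray(fn,u,v,zw):
    z=load(fn);T=z['T'];q=T[:3,:3]@(np.linalg.inv(z['K'])@[u,v,1]);o=T[:3,3]
    return o+q*(zw-o[2])/q[2]
def crop(fn,out,u0,v0,u1,v1,s):
    z=load(fn);im=z['p'][v0:v1,u0:u1,::-1]
    cv2.imwrite(f'pics/{out}.png',cv2.resize(im,None,fx=s,fy=s,interpolation=cv2.INTER_CUBIC))
E
python3 - <<'E'
from h import *
for n in ['scene','top','wrist']:
    snap(n,n+'0'); c=env.calibration(n);print(n,c['world_from_camera'].round(3).tolist(),c['intrinsics'].round(1).tolist())
print(env.state())
E
```

```text
scene [[-0.644, 0.439, -0.627, 1.219], [0.765, 0.361, -0.533, 0.479], [-0.008, -0.823, -0.568, 0.642], [0.0, 0.0, 0.0, 1.0]] [[381.6, 0.0, 324.1], [0.0, 381.6, 193.2], [0.0, 0.0, 1.0]]
top [[-0.012, -0.985, 0.171, 0.41], [-1.0, 0.012, -0.001, -0.014], [-0.001, -0.171, -0.985, 1.237], [0.0, 0.0, 0.0, 1.0]] [[449.2, 0.0, 315.2], [0.0, 449.2, 199.7], [0.0, 0.0, 1.0]]
wrist [[0.3, 0.911, 0.284, 0.105], [0.954, -0.287, -0.09, 0.622], [-0.001, 0.298, -0.955, 0.385], [0.0, 0.0, 0.0, 1.0]] [[302.5, 0.0, 319.9], [0.0, 302.5, 193.6], [0.0, 0.0, 1.0]]
{'time': 0.15, 'qpos': array([ 1.26462921e+00,  3.53466383e-01,  1.63395453e+00, -2.88191693e-05,
        1.15518341e+00, -2.41537169e-03]), 'qvel': array([ 2.39654881e-04, -1.17354508e-03,  9.71631015e-05, -1.10615128e-03,
       -5.94425813e-04,  1.70895932e-04]), 'joint_torque': array([-1.24678310e-03, -5.94203067e+01, -3.34466994e+01,  6.97476114e-02,
        2.04643380e-02, -1.13543601e-04]), 'tcp_pos': array([0.18687063, 0.59611647, 0.30215401]), 'orientation': array([-4.75262233e-01, -3.10530426e+00,  1.57655977e-03]), 'contact_force': array([ 0.13559128, -0.32198007,  0.54375077]), 'torque': array([ 0.02386285,  0.02472373, -0.00323461]), 'opening': 0.09190650428752392}
```

View pics/scene0.png

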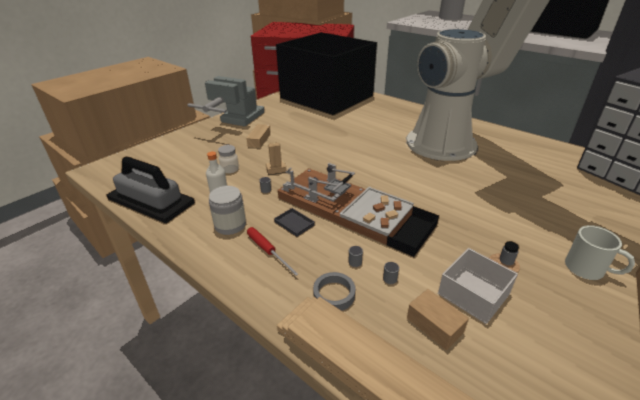

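View pics/top0.png

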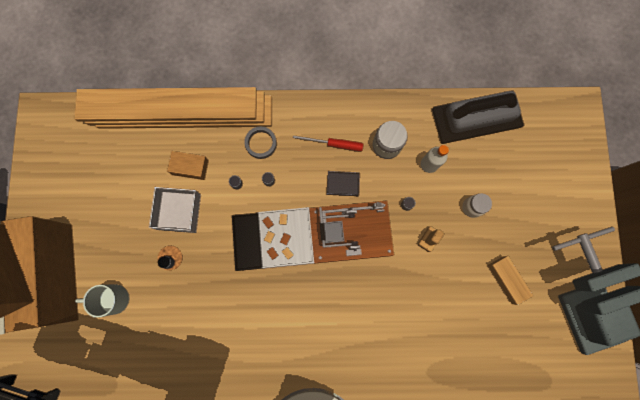

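View pics/wrist0.png

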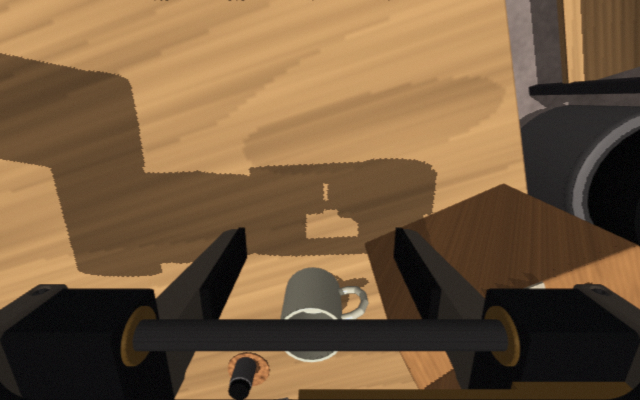

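```bash
python3 - <<'E'
from h import *
crop('top0','t0a',220,160,420,290,4)
crop('top0','t0b',140,160,290,280,5)
crop('top0','t0c',380,170,480,270,5)
E
```

```text
(no output)
```

View pics/t0a.png

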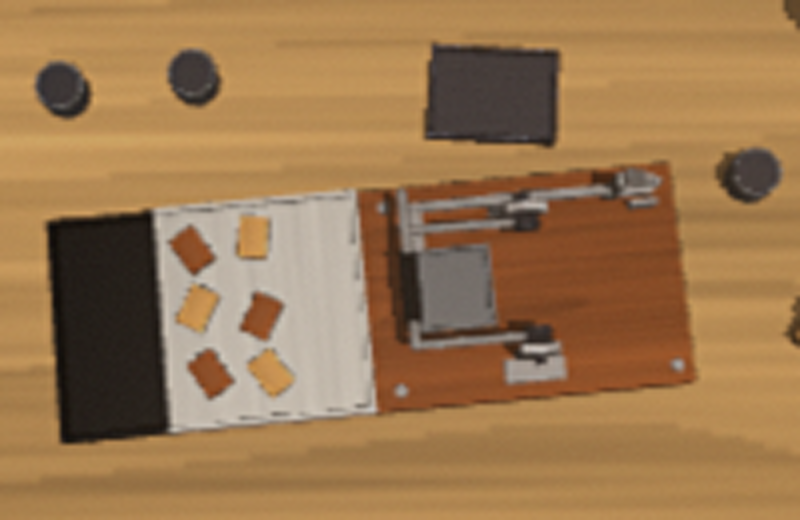

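View pics/t0b.png

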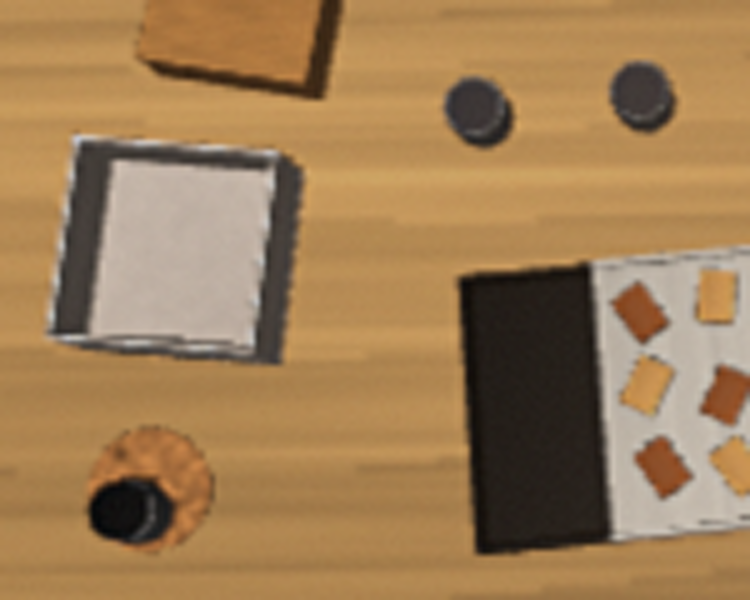

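View pics/t0c.png

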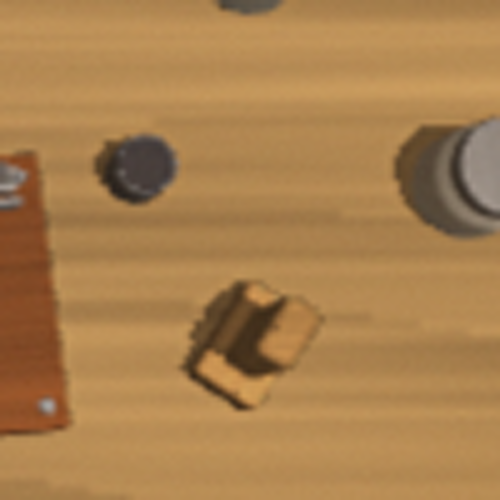

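```bash
cat >> h.py <<'E'
from scipy.spatial.transform import Rotation as Ro
def yaw():
    R=Ro.from_rotvec(env.state()['orientation']).as_matrix(); return np.arctan2(R[1,1],R[0,1])  # heading of tool y (jaw) in world
def go(x=None,y=None,z=None,jaw=None):
    """grasp point target world (x,y,z), jaw axis heading; print tool shift + spin"""
    s=env.state();R=Ro.from_rotvec(s['orientation']).as_matrix()
    g=s['tcp_pos']+R[:,2]*.069
    t=np.array([g[i] if v is None else v for i,v in enumerate((x,y,z))])
    d=R.T@(t-g); sp=0
    if jaw is not None:
        a=np.arctan2(R[1,1],R[0,1]); dl=(jaw-a+np.pi/2)%np.pi-np.pi/2; sp=-dl
    q6=s['qpos'][5]
    print('t',round(s['time'],2),'grasp',g.round(4),'jaw',round(yaw(),3),'F',s['contact_force'].round(2),'op',round(s['opening'],4),'q6',round(q6,2),'tilt',R[:2,2].round(4))
    print('  SHIFT x %.4f y %.4f z %.4f spin %.3f  rows~ %.1f lin, %.1f rot'%(*d,sp,np.linalg.norm(d)/.0417,abs(sp)/.125))
E
python3 - <<'E'
from h import *
P={'plate':[(258.75,212.5,.034),(262,268,.034),(309.25,207.5,.040),(314,262.75,.040)],'board':[(386.75,200.75,.03),(393.75,255.25,.03)],
'trough':[(220+48/4,160+222/4,.031),(220+62/4,160+442/4,.031)]}
for k,v in P.items():
    for u,vv,z in v: print(k,ray('top0',u,vv,z).round(4), w('top0',int(u),int(vv),0).round(3))
tr=lambda c,b,s: (b[0]+c[0]/s,b[1]+c[1]/s)
for n,c,b,s,z in [('spA',(60,85),(220,160),4,.038),('spB',(192,73),(220,160),4,.038),('spC',(143,167),(380,170),5,.038),('pot',(122,510),(140,160),5,.048),('cork',(152,490),(140,160),5,.004),('griptop',(293,330),(380,170),5,.098),
 ('h1',(430,45),(220,160),4,.014),('h2',(560,52),(220,160),4,.014),('h3',(555,146),(220,160),4,.014),('h4',(425,138),(220,160),4,.014),
 ('tub1',(75,140),(140,160),5,.06),('tub2',(280,150),(140,160),5,.06),('tub3',(255,352),(140,160),5,.06),('tub4',(50,338),(140,160),5,.06)]:
    u,v=tr(c,b,s); print(n,ray('top0',u,v,z).round(4),w('top0',int(round(u)),int(round(v)),0).round(4))
E
```

```text
plate [0.586 0.138 0.034] [0.587 0.14  0.035]
plate [0.4374 0.1279 0.034 ] [0.438 0.131 0.004]
plate [0.5971 0.0011 0.04  ] [0.604 0.002 0.005]
plate [ 0.4493 -0.01    0.04  ] [ 0.452 -0.01   0.029]
board [ 0.6147 -0.2102  0.03  ] [ 0.622 -0.213 -0.001]
board [ 0.4669 -0.2231  0.03  ] [ 0.468 -0.221  0.031]
trough [0.5791 0.2107 0.031 ] [0.58  0.21  0.032]
trough [0.4317 0.1985 0.031 ] [0.433 0.2   0.03 ]
spA [0.6723 0.2031 0.038 ] [0.6728 0.2029 0.0392]
spB [0.6796 0.1131 0.038 ] [0.6789 0.1124 0.0443]
spC [ 0.6054 -0.2677  0.038 ] [ 0.6054 -0.2674  0.0446]
pot [0.4557 0.3826 0.048 ] [0.4554 0.381  0.0558]
cork [0.468  0.3813 0.004 ] [0.4663 0.3712 0.0389]
griptop [ 0.5109 -0.3271  0.098 ] [ 0.5105 -0.327   0.102 ]
h1 [ 0.703  -0.0505  0.014 ] [ 0.7024 -0.0518  0.0195]
h2 [ 0.6969 -0.1412  0.014 ] [ 0.6997 -0.1424  0.0024]
h3 [ 0.6303 -0.1358  0.014 ] [ 0.6338 -0.1377  0.0023]
h4 [ 0.637 -0.046  0.014] [ 0.6416 -0.0457 -0.0028]
tub1 [0.6517 0.4126 0.06  ] [0.6516 0.4126 0.0601]
tub2 [0.6449 0.3028 0.06  ] [ 0.6572  0.3194 -0.0016]
tub3 [0.5368 0.3124 0.06  ] [0.5392 0.3158 0.0477]
tub4 [0.5455 0.4206 0.06  ] [ 0.5519  0.4447 -0.0055]
```

```bash
python3 - <<'E'
from h import *
go(.62,0.0,.28,1.655)
E
```

```text
t 0.15 grasp [0.1869 0.596  0.2332] jaw 1.267 F [ 0.14 -0.32  0.54] op 0.0919 q6 -0.0 tilt [-0.0003 -0.001 ]
  SHIFT x -0.5916 y -0.4393 z -0.0464 spin -0.388  rows~ 17.7 lin, 3.1 rot
```

```bash
python3 -m pendant '[{"x":-0.3,"y":-0.22,"z":-0.046,"spin":-0.388},{"x":-0.3,"y":-0.22,"z":-0.046,"spin":-0.388},{"x":-0.3,"y":-0.22,"z":-0.046,"spin":-0.388},{"x":-0.3,"y":-0.22,"z":-0.046,"spin":-0.388},{"x":-0.3,"y":-0.22,"z":-0.046,"spin":-0.388},{"x":-0.5916,"y":-0.4393,"z":-0.046,"spin":-0.388},{"x":-0.5916,"y":-0.4393,"z":-0.046,"spin":-0.388},{"x":-0.5916,"y":-0.4393,"z":-0.046,"spin":-0.388},{"x":-0.5916,"y":-0.4393,"z":-0.046,"spin":-0.388},{"x":-0.5916,"y":-0.4393,"z":-0.046,"spin":-0.388}]'
python3 - <<'E'
from h import *
go(.62,0.0,.28,1.655)
E
```

```text
t 0.15 grasp [0.1869 0.596  0.2332] jaw 1.267 F [ 0.14 -0.32  0.54] op 0.0919 q6 -0.0 tilt [-0.0003 -0.001 ]
  SHIFT x -0.5916 y -0.4393 z -0.0464 spin -0.388  rows~ 17.7 lin, 3.1 rotvalidation failed for argument at $[0]...
```

```bash
python3 -m pendant '[{"grip":1,"x":-0.5916,"y":-0.4393,"z":-0.046,"spin":-0.388},{"grip":1,"x":-0.5916,"y":-0.4393,"z":-0.046,"spin":-0.388},{"grip":1,"x":-0.5916,"y":-0.4393,"z":-0.046,"spin":-0.388},{"grip":1,"x":-0.5916,"y":-0.4393,"z":-0.046,"spin":-0.388},{"grip":1,"x":-0.5916,"y":-0.4393,"z":-0.046,"spin":-0.388},{"grip":1,"x":-0.5916,"y":-0.4393,"z":-0.046,"spin":-0.388},{"grip":1,"x":-0.5916,"y":-0.4393,"z":-0.046,"spin":-0.388},{"grip":1,"x":-0.5916,"y":-0.4393,"z":-0.046,"spin":-0.388},{"grip":1,"x":-0.5916,"y":-0.4393,"z":-0.046,"spin":-0.388},{"grip":1,"x":-0.5916,"y":-0.4393,"z":-0.046,"spin":-0.388}]'
python3 - <<'E'
from h import *
go(.62,0.0,.28,1.655)
E
```

```text
time: 0.98
tcp_pos: [0.431, 0.2594, 0.3287]
orientation: [0.132, -3.139, 0.001]
contact_force: [0.7, -0.5, 1.1]
opening: 0.092
t 0.98 grasp [0.431  0.2593 0.2597] jaw 1.655 F [ 0.7  -0.53  1.05] op 0.092 q6 -1.12 tilt [-0.0002 -0.0009]
  SHIFT x -0.1665 y -0.2743 z -0.0201 spin 0.000  rows~ 7.7 lin, 0.0 rot
```

```bash
python3 -m pendant '[{"grip":1,"x":-0.1665,"y":-0.2743,"z":-0.02,"spin":0},{"grip":1,"x":-0.1665,"y":-0.2743,"z":-0.02,"spin":0},{"grip":1,"x":-0.1665,"y":-0.2743,"z":-0.02,"spin":0},{"grip":1,"x":-0.1665,"y":-0.2743,"z":-0.02,"spin":0},{"grip":1,"x":-0.1665,"y":-0.2743,"z":-0.02,"spin":0},{"grip":1,"x":-0.1665,"y":-0.2743,"z":-0.02,"spin":0},{"grip":1,"x":-0.1665,"y":-0.2743,"z":-0.02,"spin":0},{"grip":1,"x":-0.1665,"y":-0.2743,"z":-0.02,"spin":0},{"grip":1,"x":-0.1665,"y":-0.2743,"z":-0.02,"spin":0},{"grip":1,"x":-0.1665,"y":-0.2743,"z":-0.02,"spin":0}]'
python3 - <<'E'
from h import *
snap('wrist','w1'); go(.6,-.25,.28,1.655)
E
```

```text
time: 1.82
tcp_pos: [0.6204, -0.0013, 0.3482]
orientation: [0.128, -3.138, 0.001]
contact_force: [0.4, 0.6, -1.0]
opening: 0.0914
t 1.87 grasp [ 6.196e-01 -1.000e-04  2.792e-01] jaw 1.654 F [-0.49 -0.05 -0.17] op 0.0918 q6 -1.66 tilt [-0.0016 -0.0005]
  SHIFT x 0.0402 y -0.2474 z -0.0006 spin -0.001  rows~ 6.0 lin, 0.0 rot
```

View pics/w1.png

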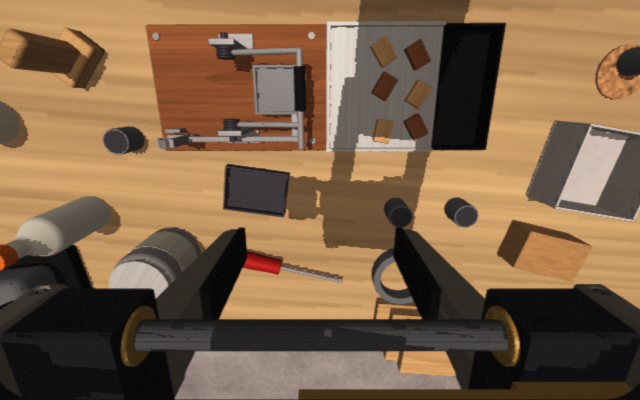

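```bash
python3 - <<'E'
from h import *
crop('w1','w1a',140,10,340,160,4)
crop('w1','w1b',320,10,520,160,4)
crop('w1','w1c',0,0,160,160,4)
E
```

```text
(no output)
```

View pics/w1a.png

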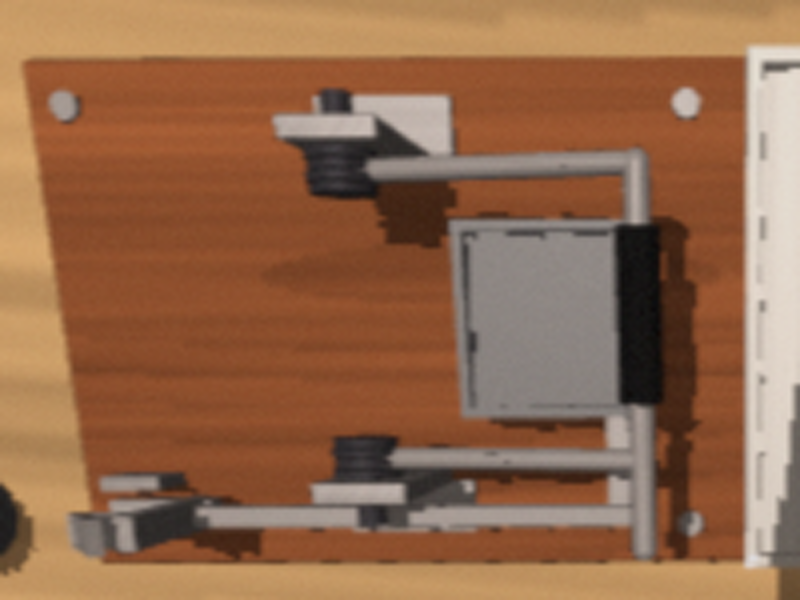

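View pics/w1b.png

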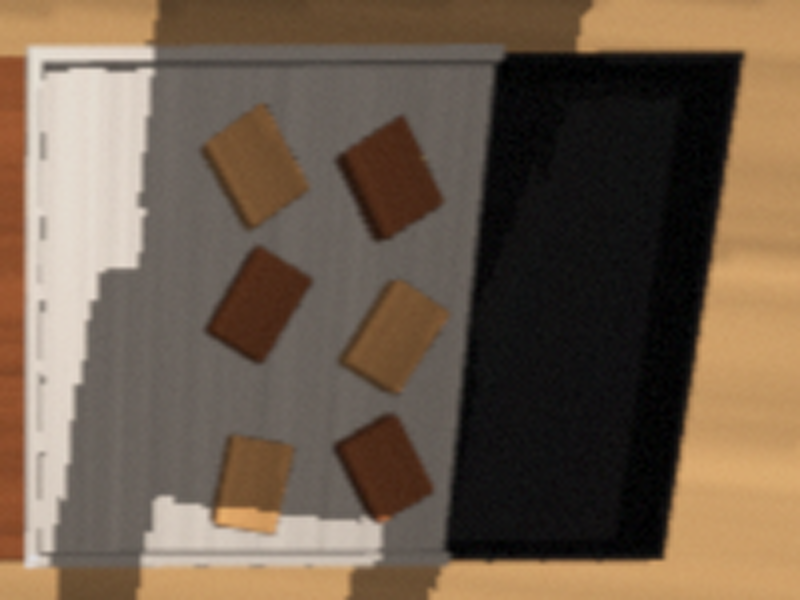

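View pics/w1c.png

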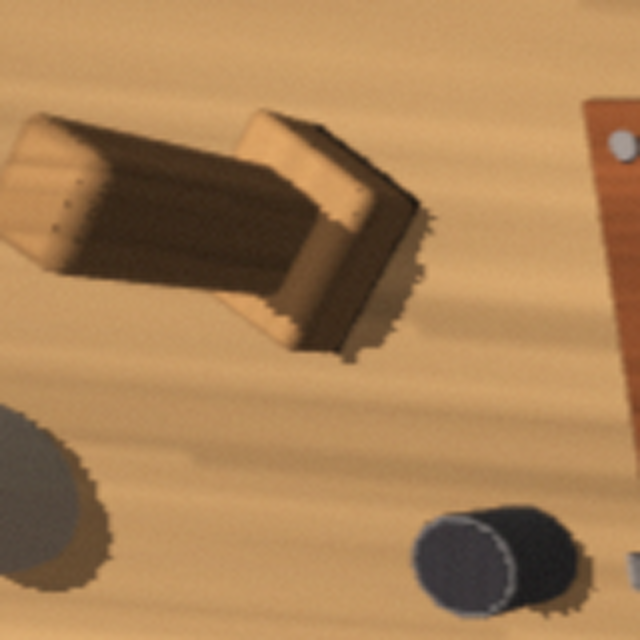

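```bash
python3 - <<'E'
from h import *
from scipy.optimize import least_squares
pts={'w1':[((146.25,25),(-75,-107,30)),((165.75,150.5),(75,-107,30)),((326.75,21.75),(-75,108,40)),((326.25,151.75),(75,108,40)),((444.25,25),(-71,245,34)),((433,148),(71,245,34))],
'top0':[((258.75,212.5),(75,245,34)),((262,268),(-75,245,34)),((309.25,207.5),(75,108,40)),((314,262.75),(-75,108,40)),((386.75,200.75),(75,-107,30)),((393.75,255.25),(-75,-107,30))]}
for fs in (['w1'],['top0'],['w1','top0']):
    A=[];B=[]
    for f in fs:
        for (u,v),t in pts[f]:
            A.append(ray(f,u,v,t[2]/1e3)[:2]);B.append(np.array(t[:2])/1e3)
    A=np.array(A);B=np.array(B)
    def m(p):
        c,s=np.cos(p[2]),np.sin(p[2]); return B@np.array([[c,s],[-s,c]])+p[:2]
    r=least_squares(lambda p:(m(p)-A).ravel(),[.53,-.11,.08])
    print(fs,r.x.round(4),((m(r.x)-A)*1e3).round(1).tolist())
# scraper top face corners z .098 in w1c: 
for c in [(40,115),(108,175),(62,272),(0,235)]: print('grip',ray('w1',c[0]/4,c[1]/4,.098).round(4))
for c in [(262,110),(375,195),(295,348)]: print('foot',ray('w1',c[0]/4,c[1]/4,.024).round(4))
print('foot floor',ray('w1',418/4,205/4,0),ray('w1',345/4,352/4,0), 'spC',ray('w1',465/4,565/4,.038))
E
```

```text
['w1'] [ 0.5333 -0.1074  0.0855] [[-0.2, -0.5], [0.7, -0.2], [-0.2, 1.0], [-0.5, 1.4], [1.1, 0.3], [-0.9, -2.0]]
['top0'] [ 0.5319 -0.1111  0.0818] [[0.7, 1.2], [-0.2, -1.0], [0.8, 1.5], [-0.9, 0.4], [0.7, -1.4], [-1.0, -0.8]]
['w1', 'top0'] [ 0.5326 -0.1093  0.0836] [[-1.1, -2.2], [-0.2, -2.2], [-0.7, -0.7], [-1.0, -0.6], [0.8, -1.4], [-1.2, -4.0], [0.9, 3.2], [0.1, 0.7], [1.3, 3.5], [-0.4, 2.1], [1.6, 0.6], [-0.1, 0.9]]
grip [ 0.4935 -0.3184  0.098 ]
grip [ 0.5059 -0.3044  0.098 ]
grip [ 0.5297 -0.3208  0.098 ]
grip [ 0.5221 -0.3346  0.098 ]
foot [ 0.4775 -0.3203  0.024 ]
foot [ 0.4984 -0.2897  0.024 ]
foot [ 0.5454 -0.3213  0.024 ]
foot floor [ 0.49812422 -0.29275357  0.        ] [ 0.54594982 -0.32317709  0.        ] spC [ 0.6079008  -0.26641681  0.038     ]
```

```bash
python3 - <<'E'
from h import *
go(.5525,-.351,.21,.98)
E
```

```text
t 1.87 grasp [ 6.196e-01 -1.000e-04  2.792e-01] jaw 1.654 F [-0.49 -0.05 -0.17] op 0.0918 q6 -1.66 tilt [-0.0016 -0.0005]
  SHIFT x 0.0958 y -0.3441 z 0.0695 spin 0.674  rows~ 8.7 lin, 5.4 rot
```

```bash
python3 -m pendant '[{"grip":1,"x":0.0958,"y":-0.3441,"z":0.07,"spin":0.674},{"grip":1,"x":0.0958,"y":-0.3441,"z":0.07,"spin":0.674},{"grip":1,"x":0.0958,"y":-0.3441,"z":0.07,"spin":0.674},{"grip":1,"x":0.0958,"y":-0.3441,"z":0.07,"spin":0.674},{"grip":1,"x":0.0958,"y":-0.3441,"z":0.07,"spin":0.674},{"grip":1,"x":0.0958,"y":-0.3441,"z":0.07,"spin":0.674},{"grip":1,"x":0.0958,"y":-0.3441,"z":0.07,"spin":0.674},{"grip":1,"x":0.0958,"y":-0.3441,"z":0.07,"spin":0.674},{"grip":1,"x":0.0958,"y":-0.3441,"z":0.07,"spin":0.674},{"grip":1,"x":0.0958,"y":-0.3441,"z":0.07,"spin":0.674}]'
python3 -m pendant '[{"grip":1,"x":0,"y":0,"z":0,"spin":0},{"grip":1,"x":0,"y":0,"z":0,"spin":0},{"grip":1,"x":0,"y":0,"z":0,"spin":0}]'
python3 - <<'E'
from h import *
snap('wrist','w2'); go(.511,-.323,.072,.98); crop('w2','w2a',220,60,420,210,4)
E
```

```text
time: 2.7
tcp_pos: [0.5509, -0.3539, 0.277]
orientation: [-0.917, -3.002, 0.003]
contact_force: [-0.4, -0.0, 1.0]
opening: 0.092
time: 2.95
tcp_pos: [0.5513, -0.3521, 0.2773]
orientation: [-0.914, -3.002, 0.002]
contact_force: [0.0, 1.2, -0.0]
opening: 0.0918
t 3.0 grasp [ 0.5512 -0.3522  0.2084] jaw 0.98 F [-0.27  0.27  0.13] op 0.0921 q6 -1.55 tilt [-0.0032 -0.0007]
  SHIFT x 0.0493 y 0.0022 z 0.1365 spin -0.000  rows~ 3.5 lin, 0.0 rot
```

View pics/w2.png

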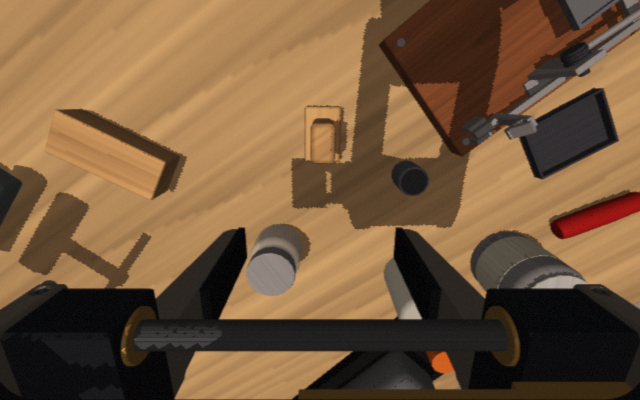

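View pics/w2a.png

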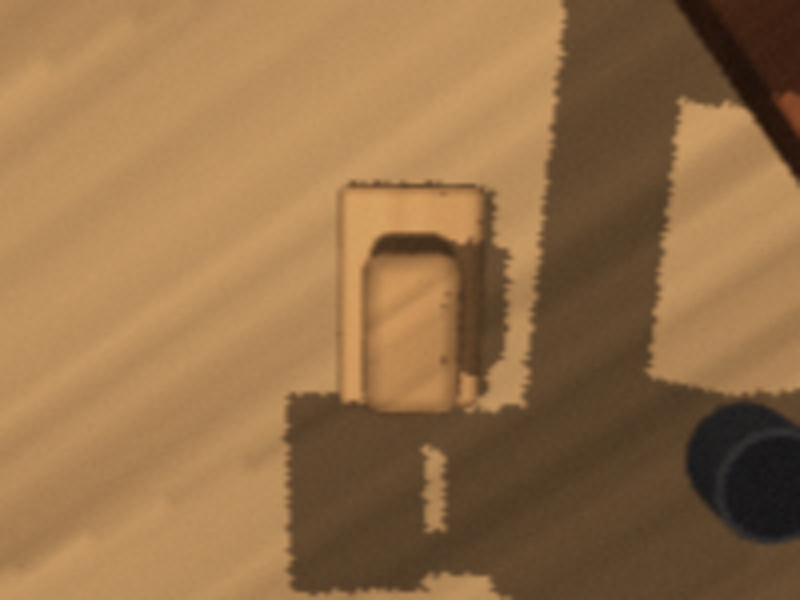

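```bash
python3 - <<'E'
from h import *
p=ray('w2',220+411/4,60+332/4,.098);print(p,w('w2',323,143),ray('w2',220+413/4,60+185/4,.024),ray('w2',220+340/4,60+295/4,.024),ray('w2',220+487/4,60+295/4,.024))
go(p[0],p[1],.074,.98)
E
```

```text
[ 0.51100966 -0.32296354  0.098     ] [ 0.51103426 -0.32272825  0.09882176] [ 0.48742621 -0.30588792  0.024     ] [ 0.50034574 -0.33861329  0.024     ] [ 0.52285881 -0.30516667  0.024     ]
t 3.0 grasp [ 0.5512 -0.3522  0.2084] jaw 0.98 F [-0.27  0.27  0.13] op 0.0921 q6 -1.55 tilt [-0.0032 -0.0007]
  SHIFT x 0.0493 y 0.0022 z 0.1345 spin -0.000  rows~ 3.4 lin, 0.0 rot
```

```bash
python3 -m pendant '[{"grip":1,"x":0.049,"y":0.002,"z":0.03,"spin":0},{"grip":1,"x":0.049,"y":0.002,"z":0.06,"spin":0},{"grip":1,"x":0.049,"y":0.002,"z":0.09,"spin":0},{"grip":1,"x":0.049,"y":0.002,"z":0.12,"spin":0},{"grip":1,"x":0.049,"y":0.002,"z":0.136,"spin":0},{"grip":1,"x":0.049,"y":0.002,"z":0.136,"spin":0},{"grip":1,"x":0.049,"y":0.002,"z":0.136,"spin":0}]'
python3 -m pendant '[{"grip":0.15,"x":0,"y":0,"z":0,"spin":0},{"grip":0.15,"x":0,"y":0,"z":0,"spin":0},{"grip":0.15,"x":0,"y":0,"z":0,"spin":0},{"grip":0.15,"x":0,"y":0,"z":0,"spin":0},{"grip":0.15,"x":0,"y":0,"z":0,"spin":0},{"grip":0.15,"x":0,"y":0,"z":0,"spin":0},{"grip":0.15,"x":0,"y":0,"z":0,"spin":0},{"grip":0.15,"x":0,"y":0,"z":0,"spin":0}]' 35
python3 - <<'E'
from h import *
go(.511,-.323,.072,.98)
E
```

```text
time: 3.58
tcp_pos: [0.5116, -0.3221, 0.1415]
orientation: [-0.912, -3.002, 0.002]
contact_force: [0.6, -0.3, 0.1]
opening: 0.0918
time: 4.25
tcp_pos: [0.5116, -0.3222, 0.1415]
orientation: [-0.912, -3.002, 0.002]
contact_force: [0.8, 0.2, -0.4]
opening: 0.0406
t 4.25 grasp [ 0.5113 -0.3222  0.0725] jaw 0.981 F [ 0.78  0.17 -0.4 ] op 0.0406 q6 -1.54 tilt [-0.0042 -0.    ]
  SHIFT x -0.0002 y -0.0008 z 0.0005 spin 0.001  rows~ 0.0 lin, 0.0 rot
```

```bash
python3 -m pendant '[{"grip":0,"x":0,"y":0,"z":0,"spin":0},{"grip":0,"x":0,"y":0,"z":0,"spin":0},{"grip":0,"x":0,"y":0,"z":0,"spin":0},{"grip":0,"x":0,"y":0,"z":0,"spin":0},{"grip":0,"x":0,"y":0,"z":0,"spin":0},{"grip":0,"x":0,"y":0,"z":0,"spin":0},{"grip":0,"x":0,"y":0,"z":0,"spin":0}]' 35
python3 -m pendant '[{"grip":0,"x":0,"y":0,"z":-0.02,"spin":0},{"grip":0,"x":0,"y":0,"z":-0.06,"spin":0},{"grip":0,"x":0,"y":0,"z":-0.1,"spin":0},{"grip":0,"x":0,"y":0,"z":-0.12,"spin":0},{"grip":0,"x":0,"y":0,"z":-0.12,"spin":0}]'
python3 - <<'E'
from h import *
O=np.array([.5326,-.1093]);a=.0836
def T(x,y): return O+np.array([[np.cos(a),-np.sin(a)],[np.sin(a),np.cos(a)]])@[x/1e3,y/1e3]
print(T(0,135),T(-39,135),T(39,135))
go(*T(0,135),.19,1.655)
E
```

```text
time: 4.83
tcp_pos: [0.5116, -0.3222, 0.1414]
orientation: [-0.912, -3.002, 0.002]
contact_force: [-0.0, 0.5, -2.1]
opening: 0.0214
time: 5.25
tcp_pos: [0.5141, -0.3234, 0.2668]
orientation: [0.912, 3.002, -0.005]
contact_force: [0.3, -0.7, -0.5]
opening: 0.022
[0.52132714 0.02522852] [0.48246335 0.02197192] [0.56019094 0.02848512]
t 5.25 grasp [ 0.5143 -0.3237  0.1978] jaw 0.981 F [ 0.35 -0.7  -0.54] op 0.022 q6 -1.54 tilt [ 0.0026 -0.0042]
  SHIFT x 0.1882 y 0.2939 z 0.0063 spin -0.674  rows~ 8.4 lin, 5.4 rot
```

```bash
cat >> h.py <<'E'
O=np.array([.5326,-.1093]);a=.0836
def T(x,y): return O+np.array([[np.cos(a),-np.sin(a)],[np.sin(a),np.cos(a)]])@[x/1e3,y/1e3]
def Ti(p):
    return 1e3*np.array([[np.cos(a),np.sin(a)],[-np.sin(a),np.cos(a)]])@(np.asarray(p)[:2]-O)
E
python3 -m pendant '[{"grip":0,"x":0.188,"y":0.294,"z":-0.006,"spin":-0.674},{"grip":0,"x":0.188,"y":0.294,"z":-0.006,"spin":-0.674},{"grip":0,"x":0.188,"y":0.294,"z":-0.006,"spin":-0.674},{"grip":0,"x":0.188,"y":0.294,"z":-0.006,"spin":-0.674},{"grip":0,"x":0.188,"y":0.294,"z":-0.006,"spin":-0.674},{"grip":0,"x":0.188,"y":0.294,"z":-0.006,"spin":-0.674},{"grip":0,"x":0.188,"y":0.294,"z":-0.006,"spin":-0.674},{"grip":0,"x":0.188,"y":0.294,"z":-0.006,"spin":-0.674},{"grip":0,"x":0.188,"y":0.294,"z":-0.006,"spin":-0.674},{"grip":0,"x":0.188,"y":0.294,"z":-0.006,"spin":-0.674}]'
python3 - <<'E'
from h import *
snap('wrist','w3'); snap('top','top3'); go(*T(-38,136),.0725+.0345,1.6544); crop('top3','t3',220,160,420,290,4)
E
```

```text
time: 6.08
tcp_pos: [0.5207, 0.0287, 0.2702]
orientation: [-0.138, 3.137, -0.006]
contact_force: [-0.1, -0.2, -1.0]
opening: 0.0221
t 6.18 grasp [0.5209 0.0254 0.2013] jaw 1.657 F [-0.28  0.18 -1.42] op 0.0221 q6 -1.6 tilt [ 0.0011 -0.0047]
  SHIFT x 0.0377 y 0.0013 z 0.0943 spin 0.002  rows~ 2.4 lin, 0.0 rot
```

View pics/w3.png

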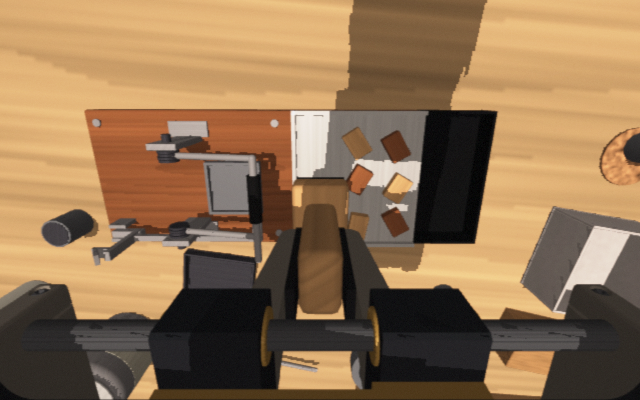

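View pics/t3.png

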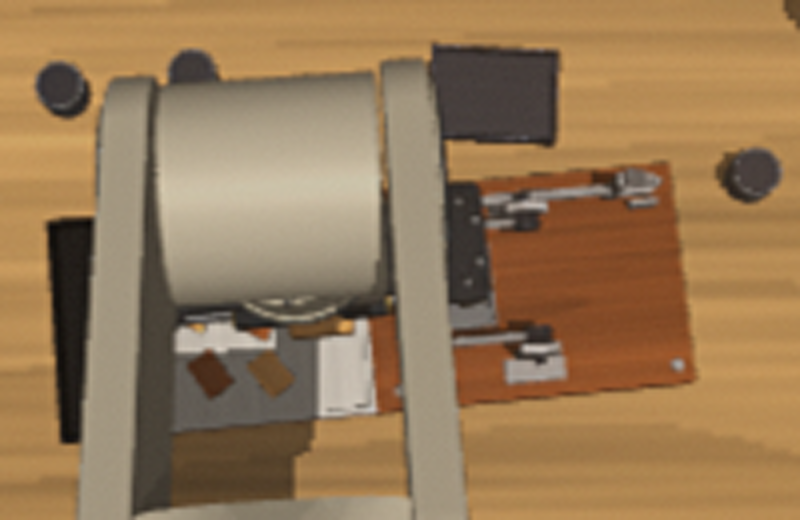

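```bash
python3 - <<'E'
from h import *
crop('w3','w3a',70,90,300,260,3);crop('w3','w3b',280,90,510,260,3)
E
```

```text
(no output)
```

View pics/w3a.png

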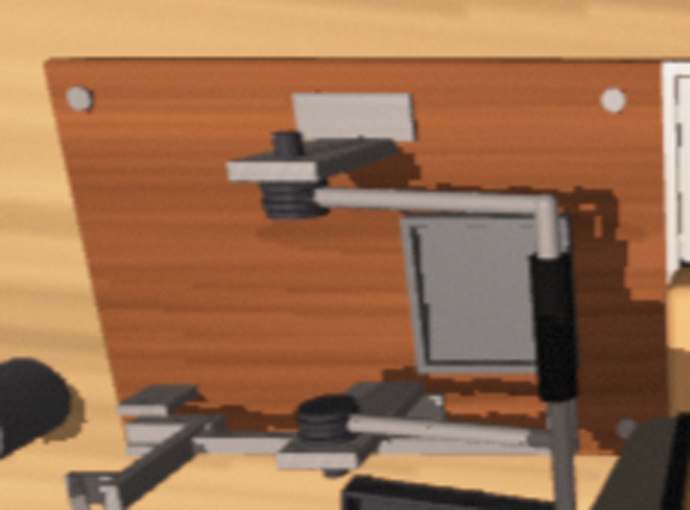

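View pics/w3b.png

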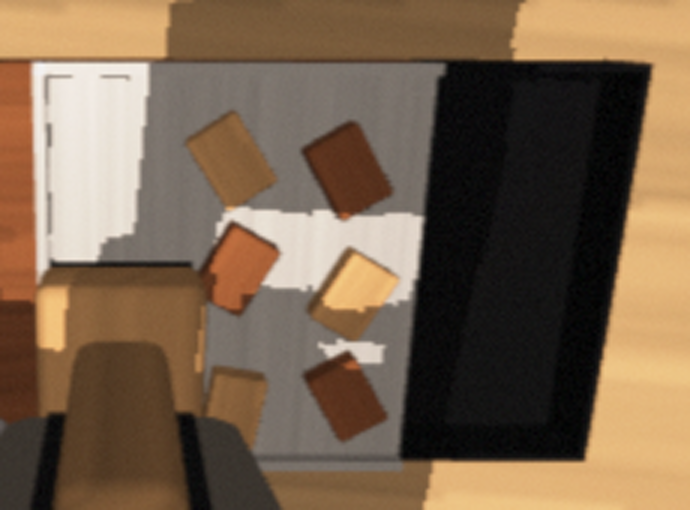

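```bash
python3 - <<'E'
from h import *
from scipy.optimize import least_squares
pts=[((85,110),(-75,-107,30)),((112.7,241.7),(75,-107,30)),((290.7,110.7),(-75,108,40)),((428.3,111.3),(-75,245,40)),((414,246.7),(75,245,40)),((496.7,111.3),(-75,319,31)),((475,243.3),(75,319,31))]
A=np.array([ray('w3',*p,t[2]/1e3)[:2] for p,t in pts]);B=np.array([t[:2] for p,t in pts])/1e3
def m(p):
    c,s=np.cos(p[2]),np.sin(p[2]); return B@np.array([[c,s],[-s,c]])+p[:2]
r=least_squares(lambda p:(m(p)-A).ravel(),[.53,-.11,.08])
print(r.x.round(4),((m(r.x)-A)*1e3).round(1).tolist())
E
```

```text
[ 0.5334 -0.1085  0.084 ] [[0.0, -1.2], [-0.1, 0.5], [0.1, 0.4], [-0.0, -0.0], [0.1, -0.1], [-0.2, 0.7], [0.2, -0.3]]
```

```bash
sed -i 's/^O=.*/O=np.array([.5332,-.1085]);a=.084/' h.py; python3 - <<'E'
from h import *
go(*T(-38,136),.0725+.035,1.6548)
E
```

```text
t 6.18 grasp [0.5209 0.0254 0.2013] jaw 1.657 F [-0.28  0.18 -1.42] op 0.0221 q6 -1.6 tilt [ 0.0011 -0.0047]
  SHIFT x 0.0370 y 0.0020 z 0.0938 spin 0.002  rows~ 2.4 lin, 0.0 rot
```

```bash
python3 -m pendant '[{"grip":0,"x":0.037,"y":0.002,"z":0.02,"spin":0.002},{"grip":0,"x":0.037,"y":0.002,"z":0.045,"spin":0.002},{"grip":0,"x":0.037,"y":0.002,"z":0.07,"spin":0.002},{"grip":0,"x":0.037,"y":0.002,"z":0.085,"spin":0.002},{"grip":0,"x":0.037,"y":0.002,"z":0.0935,"spin":0.002},{"grip":0,"x":0.037,"y":0.002,"z":0.0935,"spin":0.002},{"grip":0,"x":0.037,"y":0.002,"z":0.0935,"spin":0.002}]'
python3 - <<'E'
from h import *
print(Ti(env.state()['tcp_pos']))
go(*T(-38,238),.0725+.035,1.6548);snap('scene','s4');crop('s4','s4a',260,150,460,270,4)
E
```

```text
time: 6.77
tcp_pos: [0.484, 0.023, 0.1764]
orientation: [-0.13, 3.139, -0.008]
contact_force: [-0.5, -0.0, -0.4]
opening: 0.0219
[-38.03099659 135.15386201]
t 6.77 grasp [0.484  0.0226 0.1074] jaw 1.653 F [-0.45 -0.03 -0.37] op 0.0219 q6 -1.6 tilt [ 0.0005 -0.0049]
  SHIFT x 0.0001 y 0.1032 z -0.0006 spin -0.001  rows~ 2.5 lin, 0.0 rot
```

View pics/s4a.png

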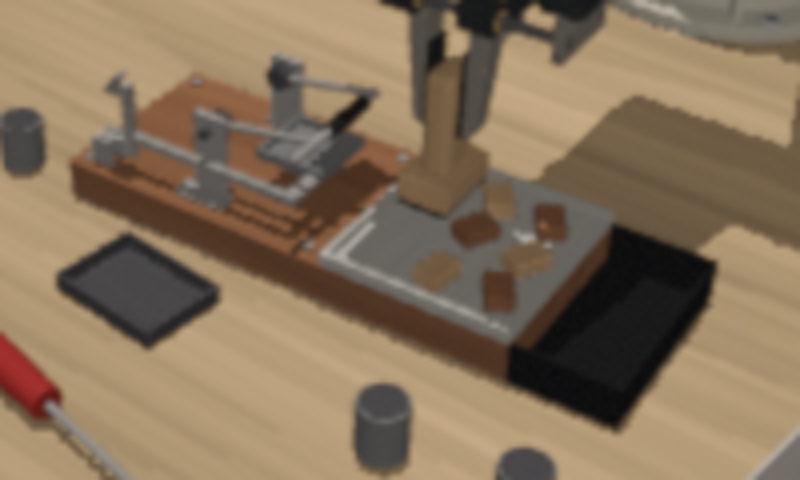

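```bash
python3 -m pendant '[{"grip":0,"x":0,"y":0.012,"z":0,"spin":0},{"grip":0,"x":0,"y":0.024,"z":0,"spin":0},{"grip":0,"x":0,"y":0.036,"z":0,"spin":0},{"grip":0,"x":0,"y":0.048,"z":0,"spin":0},{"grip":0,"x":0,"y":0.06,"z":0,"spin":0},{"grip":0,"x":0,"y":0.072,"z":0,"spin":0},{"grip":0,"x":0,"y":0.083,"z":0,"spin":0},{"grip":0,"x":0,"y":0.094,"z":0,"spin":0},{"grip":0,"x":0,"y":0.104,"z":0,"spin":0},{"grip":0,"x":0,"y":0.104,"z":0,"spin":0}]'
python3 - <<'E'
from h import *
go(*T(0,136),.15,1.6548);print(Ti(env.state()['tcp_pos']));snap('scene','s5');crop('s5','s5a',260,150,460,270,4)
E
```

```text
time: 7.65
tcp_pos: [0.4754, 0.1286, 0.1762]
orientation: [-0.132, 3.138, -0.007]
contact_force: [0.1, 0.2, -1.4]
opening: 0.0219
t 7.65 grasp [0.4755 0.1283 0.1072] jaw 1.655 F [ 0.06  0.23 -1.43] op 0.0219 q6 -1.39 tilt [ 0.0012 -0.0045]
  SHIFT x -0.0376 y -0.1050 z -0.0422 spin 0.000  rows~ 2.9 lin, 0.0 rot
[-37.6590517  241.10921175]
```

View pics/s5a.png

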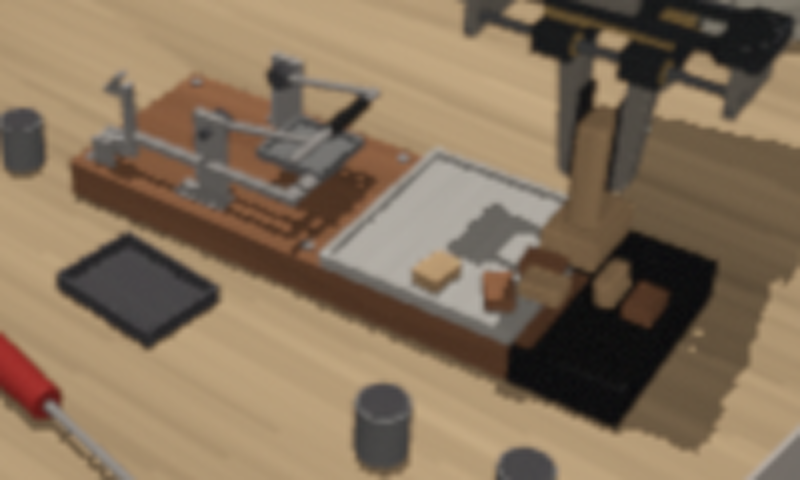

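```bash
python3 -m pendant '[{"grip":0,"x":0,"y":0,"z":-0.03,"spin":0},{"grip":0,"x":-0.02,"y":-0.03,"z":-0.042,"spin":0},{"grip":0,"x":-0.0376,"y":-0.065,"z":-0.042,"spin":0},{"grip":0,"x":-0.0376,"y":-0.1,"z":-0.042,"spin":0},{"grip":0,"x":-0.0376,"y":-0.105,"z":-0.042,"spin":0},{"grip":0,"x":-0.0376,"y":-0.105,"z":-0.025,"spin":0},{"grip":0,"x":-0.0376,"y":-0.105,"z":-0.01,"spin":0},{"grip":0,"x":-0.0376,"y":-0.105,"z":0,"spin":0},{"grip":0,"x":-0.0376,"y":-0.105,"z":0,"spin":0},{"grip":0,"x":-0.0376,"y":-0.105,"z":0,"spin":0}]'
python3 - <<'E'
from h import *
go(*T(0,240),.0725+.035,1.6548);print(Ti(env.state()['tcp_pos']))
E
```

```text
time: 8.53
tcp_pos: [0.5214, 0.0263, 0.1764]
orientation: [0.133, -3.138, 0.008]
contact_force: [0.1, 0.4, -1.4]
opening: 0.022
t 8.53 grasp [0.5214 0.026  0.1074] jaw 1.655 F [ 0.14  0.44 -1.41] op 0.022 q6 -1.6 tilt [-0.0003 -0.0049]
  SHIFT x -0.0005 y 0.1050 z -0.0006 spin 0.000  rows~ 2.5 lin, 0.0 rot
[ -0.43681463 135.35759931]
```

```bash
python3 -m pendant '[{"grip":0,"x":0,"y":0.012,"z":0,"spin":0},{"grip":0,"x":0,"y":0.024,"z":0,"spin":0},{"grip":0,"x":0,"y":0.036,"z":0,"spin":0},{"grip":0,"x":0,"y":0.048,"z":0,"spin":0},{"grip":0,"x":0,"y":0.06,"z":0,"spin":0},{"grip":0,"x":0,"y":0.072,"z":0,"spin":0},{"grip":0,"x":0,"y":0.083,"z":0,"spin":0},{"grip":0,"x":0,"y":0.094,"z":0,"spin":0},{"grip":0,"x":0,"y":0.105,"z":0,"spin":0},{"grip":0,"x":0,"y":0.105,"z":0,"spin":0}]'
python3 - <<'E'
from h import *
go(*T(38,136),.15,1.6548);print(Ti(env.state()['tcp_pos']));snap('scene','s6');crop('s6','s6a',260,150,460,270,4)
E
```

```text
time: 9.37
tcp_pos: [0.5125, 0.1329, 0.1759]
orientation: [0.134, -3.138, 0.007]
contact_force: [-0.3, -0.1, -1.5]
opening: 0.0217
t 9.37 grasp [0.5125 0.1325 0.1069] jaw 1.656 F [-0.34 -0.07 -1.48] op 0.0217 q6 -1.4 tilt [-0.0001 -0.0045]
  SHIFT x -0.0382 y -0.1062 z -0.0427 spin 0.002  rows~ 2.9 lin, 0.0 rot
[ -0.40512645 242.24044903]
```

View pics/s6a.png

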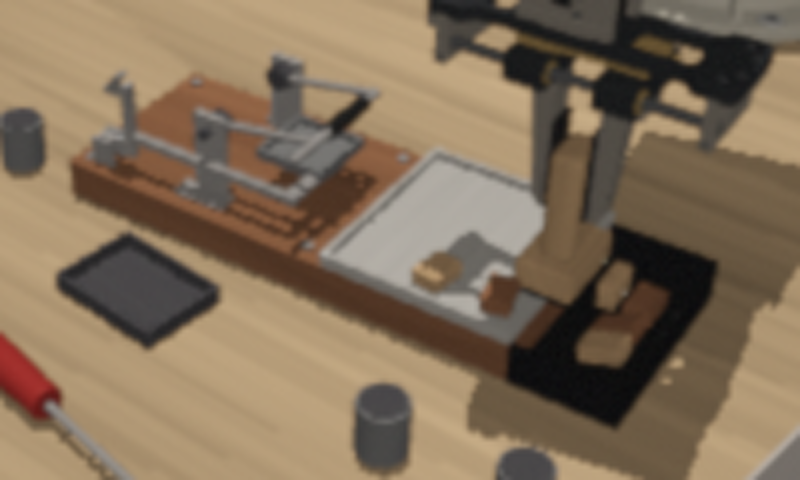

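```bash
python3 -m pendant '[{"grip":0,"x":0,"y":0,"z":-0.03,"spin":0},{"grip":0,"x":-0.02,"y":-0.03,"z":-0.042,"spin":0},{"grip":0,"x":-0.038,"y":-0.065,"z":-0.042,"spin":0},{"grip":0,"x":-0.038,"y":-0.1,"z":-0.042,"spin":0},{"grip":0,"x":-0.038,"y":-0.106,"z":-0.042,"spin":0.002},{"grip":0,"x":-0.038,"y":-0.106,"z":-0.025,"spin":0.002},{"grip":0,"x":-0.038,"y":-0.106,"z":-0.01,"spin":0.002},{"grip":0,"x":-0.038,"y":-0.106,"z":0,"spin":0.002},{"grip":0,"x":-0.038,"y":-0.106,"z":0,"spin":0.002},{"grip":0,"x":-0.038,"y":-0.106,"z":0,"spin":0.002}]'
python3 - <<'E'
from h import *
go(*T(38,240),.0725+.035,1.6548);print(Ti(env.state()['tcp_pos']))
E
python3 -m pendant '[{"grip":0,"x":0,"y":0.012,"z":0,"spin":0},{"grip":0,"x":0,"y":0.024,"z":0,"spin":0},{"grip":0,"x":0,"y":0.036,"z":0,"spin":0},{"grip":0,"x":0,"y":0.048,"z":0,"spin":0},{"grip":0,"x":0,"y":0.06,"z":0,"spin":0},{"grip":0,"x":0,"y":0.072,"z":0,"spin":0},{"grip":0,"x":0,"y":0.083,"z":0,"spin":0},{"grip":0,"x":0,"y":0.094,"z":0,"spin":0},{"grip":0,"x":0,"y":0.105,"z":0,"spin":0},{"grip":0,"x":0,"y":0.105,"z":0,"spin":0}]'
python3 - <<'E'
from h import *
go(*T(38,240),.15,1.6548);print(Ti(env.state()['tcp_pos']));snap('scene','s7');crop('s7','s7a',260,150,460,270,4)
E
```

```text
time: 10.25
tcp_pos: [0.559, 0.0296, 0.1759]
orientation: [0.132, -3.137, 0.008]
contact_force: [0.2, 0.3, -0.7]
opening: 0.0223
t 10.25 grasp [0.5589 0.0293 0.1069] jaw 1.655 F [ 0.19  0.29 -0.7 ] op 0.0223 q6 -1.6 tilt [-0.0016 -0.005 ]
  SHIFT x -0.0008 y 0.1049 z -0.0011 spin -0.000  rows~ 2.5 lin, 0.0 rot
[ 37.34503408 135.47186598]
time: 11.08
tcp_pos: [0.5501, 0.1362, 0.1754]
orientation: [0.133, -3.137, 0.007]
contact_force: [-0.2, -0.2, -0.5]
opening: 0.0217
t 11.08 grasp [0.55   0.1359 0.1064] jaw 1.656 F [-0.24 -0.16 -0.47] op 0.0217 q6 -1.41 tilt [-0.0015 -0.0045]
  SHIFT x -0.0006 y -0.0023 z -0.0436 spin 0.001  rows~ 1.0 lin, 0.0 rot
[ 37.39641819 242.45474141]
```

View pics/s7a.png

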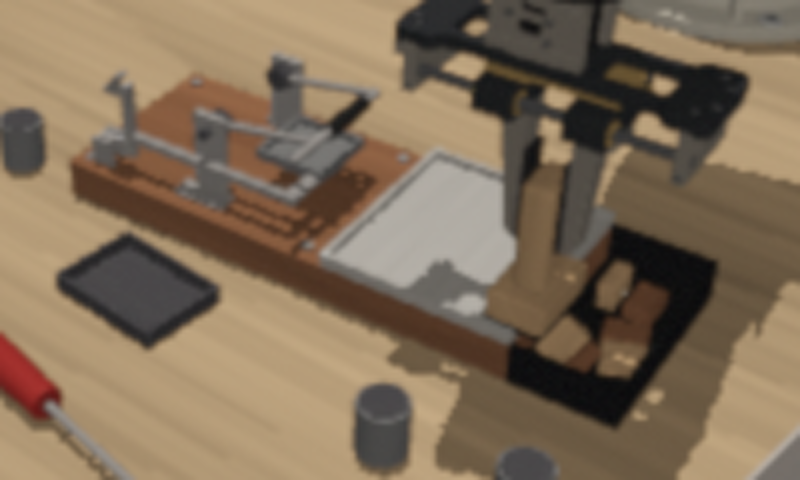

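```bash
python3 -m pendant '[{"grip":0,"x":0,"y":0,"z":-0.03,"spin":0},{"grip":0,"x":0,"y":-0.02,"z":-0.06,"spin":0},{"grip":0,"x":0,"y":-0.05,"z":-0.1,"spin":0},{"grip":0,"x":0.0,"y":-0.09,"z":-0.12,"spin":0},{"grip":0,"x":-0.0,"y":-0.12,"z":-0.12,"spin":0},{"grip":0,"x":-0.0,"y":-0.12,"z":-0.12,"spin":0},{"grip":0,"x":-0.0,"y":-0.12,"z":-0.12,"spin":0}]'
python3 - <<'E'
from h import *
snap('wrist','w8')
snap('scene','s8');crop('s8','s8a',350,180,450,260,7)
crop('w1','w1d',210,155,310,225,7)
E
```

```text
time: 11.72
tcp_pos: [0.5607, 0.0142, 0.2965]
orientation: [0.128, -3.138, 0.008]
contact_force: [0.7, 0.6, -1.7]
opening: 0.0222
```

View pics/w8.png

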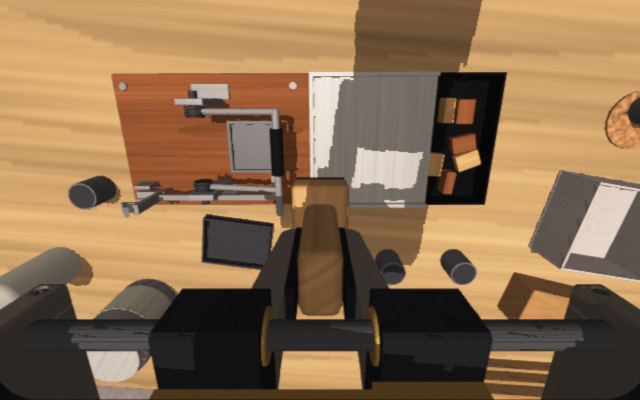

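View pics/s8a.png

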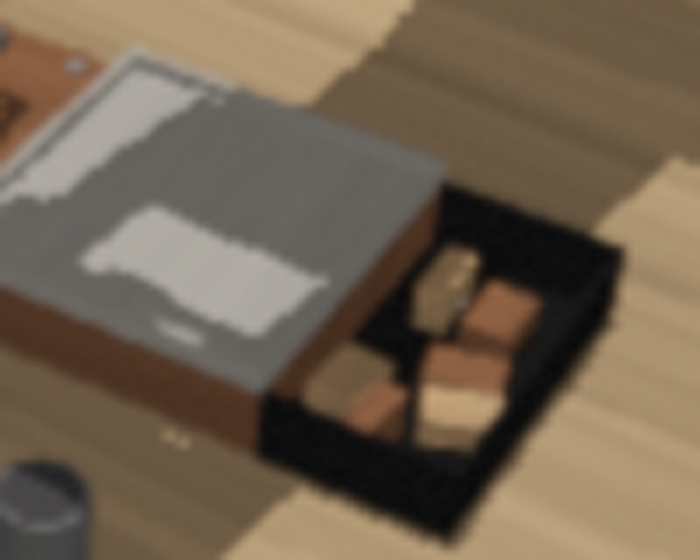

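View pics/w1d.png

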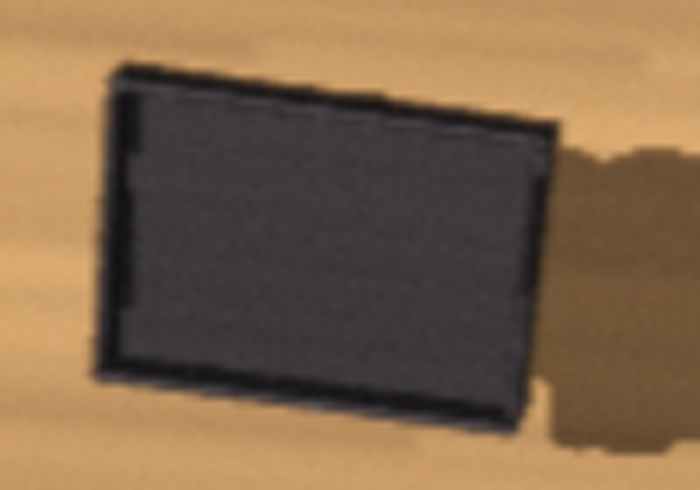

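```bash
python3 - <<'E'
from h import *
C=[ray('w1',210+c[0]/7,155+c[1]/7,.014) for c in [(115,65),(558,125),(517,430),(95,378)]]
for c in C: print(c.round(4))
print(np.mean(C,0)); d=C[1]-C[0]+C[2]-C[3]; print(np.arctan2(d[1],d[0]), np.linalg.norm(d)/2)
crop('w8','w8a',195,205,285,275,7); crop('w8','w8b',400,60,520,220,5)
z=load('w8')['d']
for u,v in [(435,163),(437,155),(425,163),(470,158),(447,182),(480,190)]: print(u,v,Ti(w('w8',u,v,0)),w('w8',u,v,0)[2])
E
```

```text
[ 0.6324 -0.1319  0.014 ]
[ 0.6376 -0.0428  0.014 ]
[ 0.7044 -0.0481  0.014 ]
[ 0.6998 -0.1369  0.014 ]
[ 0.66855066 -0.08993268  0.014     ]
1.516005701324325 0.08906646126289725
435 163 [ 27.11795776 259.43246818] 0.014624156514803532
437 155 [ 16.96688487 260.12657034] 0.016319080968768274
425 163 [ 22.90989551 240.15957984] 0.03499724444494845
470 158 [ 20.93090044 300.90023115] 0.015308397049639932
447 182 [ 48.91944739 273.37077224] 0.023058828154681132
480 190 [ 59.37385592 315.3506643 ] 0.02240314829995116
```

View pics/w8a.png

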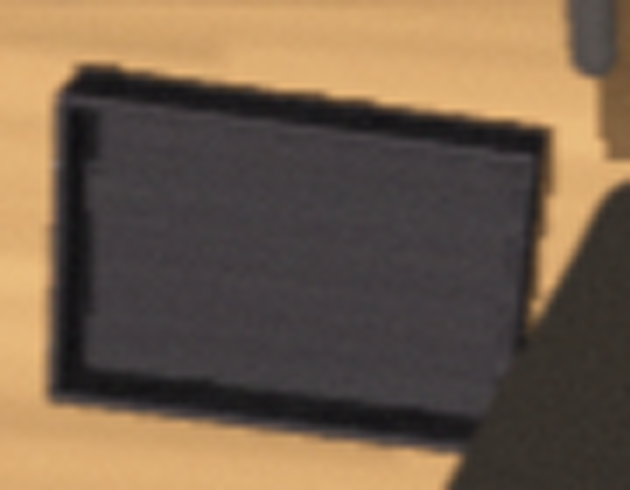

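View pics/w8b.png

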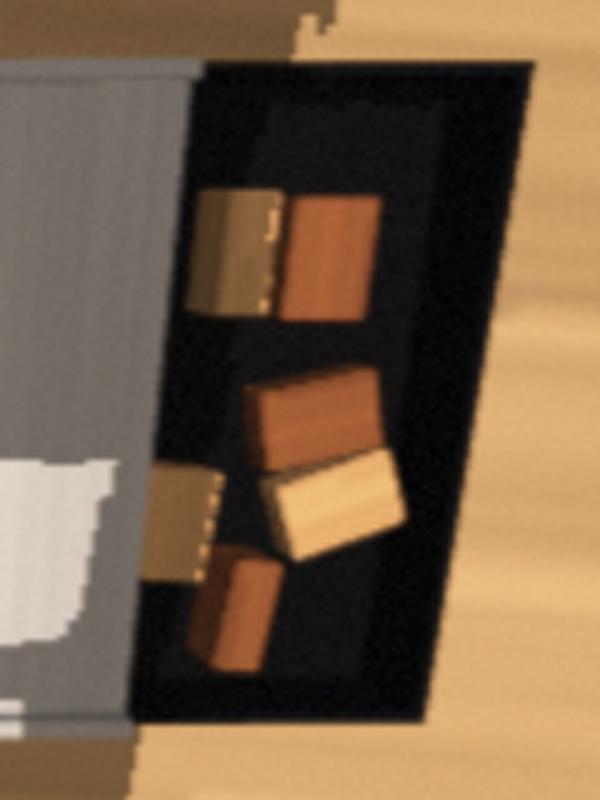

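```bash
python3 - <<'E'
from h import *
go(.6685,-.0905,.2,-.055)
E
```

```text
t 11.82 grasp [0.56   0.016  0.2264] jaw 1.655 F [-0.81 -0.86 -1.32] op 0.0221 q6 -1.62 tilt [-0.0026 -0.0047]
  SHIFT x -0.0993 y -0.1152 z 0.0266 spin -1.431  rows~ 3.7 lin, 11.5 rot
```

```bash
python3 -m pendant '[{"grip":0,"x":-0.099,"y":-0.115,"z":0.02,"spin":1.71},{"grip":0,"x":-0.099,"y":-0.115,"z":0.02,"spin":1.71},{"grip":0,"x":-0.099,"y":-0.115,"z":0.02,"spin":1.71},{"grip":0,"x":-0.099,"y":-0.115,"z":0.02,"spin":1.71},{"grip":0,"x":-0.099,"y":-0.115,"z":0.02,"spin":1.71},{"grip":0,"x":-0.099,"y":-0.115,"z":0.02,"spin":1.71},{"grip":0,"x":-0.099,"y":-0.115,"z":0.02,"spin":1.71},{"grip":0,"x":-0.099,"y":-0.115,"z":0.02,"spin":1.71},{"grip":0,"x":-0.099,"y":-0.115,"z":0.02,"spin":1.71},{"grip":0,"x":-0.099,"y":-0.115,"z":0.02,"spin":1.71}]'
python3 - <<'E'
from h import *
go(.6685,-.0905,.1,-.055)
E
```

```text
time: 12.65
tcp_pos: [0.6682, -0.0882, 0.2742]
orientation: [-1.733, -2.619, 0.01]
contact_force: [-0.6, 0.2, -1.4]
opening: 0.0215
t 12.65 grasp [ 0.6679 -0.0885  0.2052] jaw 0.402 F [-0.59  0.2  -1.37] op 0.0215 q6 -0.53 tilt [-0.0045 -0.0044]
  SHIFT x -0.0018 y 0.0004 z 0.1052 spin 0.457  rows~ 2.5 lin, 3.7 rot
```

```bash
python3 -m pendant '[{"grip":0,"x":-0.0018,"y":0,"z":0.0,"spin":0.457},{"grip":0,"x":-0.0018,"y":0,"z":0.01,"spin":0.457},{"grip":0,"x":-0.0018,"y":0,"z":0.03,"spin":0.457},{"grip":0,"x":-0.0018,"y":0,"z":0.06,"spin":0.457},{"grip":0,"x":-0.0018,"y":0,"z":0.09,"spin":0.457},{"grip":0,"x":-0.0018,"y":0,"z":0.1,"spin":0.457},{"grip":0,"x":-0.0018,"y":0,"z":0.1,"spin":0.457},{"grip":0,"x":-0.0018,"y":0,"z":0.1,"spin":0.457}]'
python3 - <<'E'
from h import *
go(.6685,-.0905,.077,-.055)
snap('wrist','w9');snap('scene','s9');crop('s9','s9a',230,120,400,260,4.5)
E
```

```text
time: 13.32
tcp_pos: [0.6685, -0.0894, 0.174]
orientation: [-2.28, -2.16, 0.011]
contact_force: [0.2, -0.1, -1.5]
opening: 0.0217
t 13.32 grasp [ 0.6681 -0.0897  0.105 ] jaw -0.054 F [ 0.23 -0.1  -1.49] op 0.0217 q6 -0.08 tilt [-0.0058 -0.0041]
  SHIFT x -0.0006 y 0.0006 z 0.0280 spin 0.001  rows~ 0.7 lin, 0.0 rot
```

View pics/s9a.png

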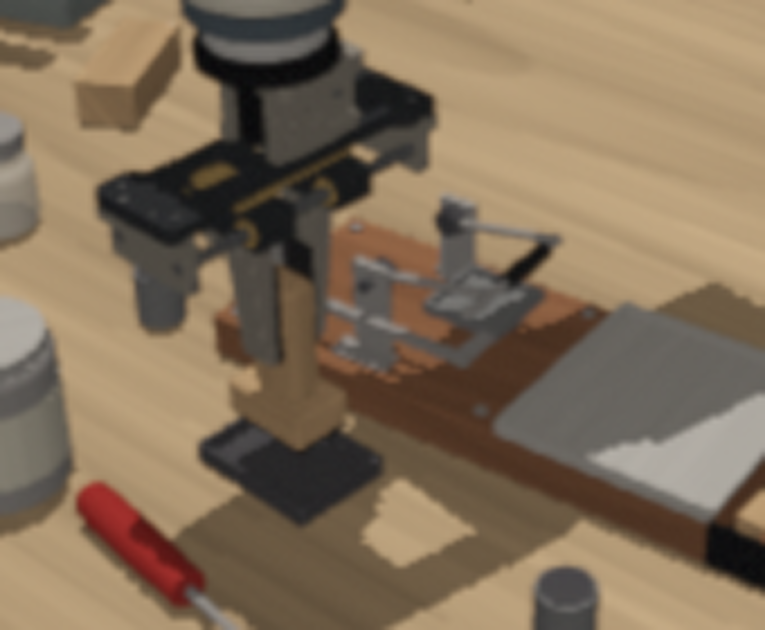

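View pics/w9.png

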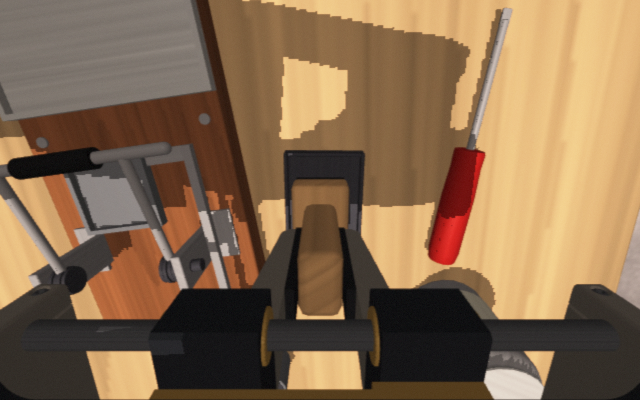

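```bash
python3 -m pendant '[{"grip":0,"x":0,"y":0.0005,"z":0.008,"spin":0},{"grip":0,"x":0,"y":0.0005,"z":0.016,"spin":0},{"grip":0,"x":0,"y":0.0005,"z":0.022,"spin":0},{"grip":0,"x":0,"y":0.0005,"z":0.027,"spin":0},{"grip":0,"x":0,"y":0.0005,"z":0.028,"spin":0},{"grip":0,"x":0,"y":0.0005,"z":0.0285,"spin":0}]'
python3 - <<'E'
from h import *
go(.6685,-.0905,.0755,-.055)
E
```

```text
time: 13.92
tcp_pos: [0.6697, -0.0902, 0.1468]
orientation: [2.28, 2.159, -0.009]
contact_force: [-0.3, -0.0, -1.6]
opening: 0.0218
t 13.92 grasp [ 0.6694 -0.0905  0.0778] jaw -0.055 F [-0.26 -0.01 -1.64] op 0.0218 q6 -0.08 tilt [-0.0032 -0.0045]
  SHIFT x -0.0000 y -0.0009 z 0.0023 spin 0.000  rows~ 0.1 lin, 0.0 rot
```

```bash
python3 -m pendant '[{"grip":0,"x":0,"y":0,"z":0.001,"spin":0},{"grip":0,"x":0,"y":0,"z":0.002,"spin":0},{"grip":0,"x":0,"y":0,"z":0.002,"spin":0}]'
python3 -m pendant '[{"grip":0.28,"x":0,"y":0,"z":0,"spin":0},{"grip":0.32,"x":0,"y":0,"z":0,"spin":0},{"grip":0.4,"x":0,"y":0,"z":0,"spin":0},{"grip":0.5,"x":0,"y":0,"z":0,"spin":0},{"grip":0.5,"x":0,"y":0,"z":0,"spin":0},{"grip":0.5,"x":0,"y":0,"z":0,"spin":0}]'
python3 -m pendant '[{"grip":0.5,"x":0,"y":0,"z":-0.02,"spin":0},{"grip":0.5,"x":0,"y":0,"z":-0.06,"spin":0},{"grip":0.5,"x":0,"y":0,"z":-0.1,"spin":0},{"grip":0.5,"x":0,"y":0,"z":-0.14,"spin":0},{"grip":0.5,"x":0,"y":0,"z":-0.18,"spin":0},{"grip":0.5,"x":0,"y":0,"z":-0.2,"spin":0},{"grip":0.5,"x":0,"y":0,"z":-0.2,"spin":0}]'
python3 - <<'E'
from h import *
go(.6685,-.0905,.0755,-.055)
snap('wrist','w10');snap('scene','s10');crop('s10','s10a',200,120,440,300,3)
E
```

```text
time: 14.17
tcp_pos: [0.6696, -0.0902, 0.1447]
orientation: [2.28, 2.159, -0.009]
contact_force: [1.2, -0.2, -0.5]
opening: 0.022
time: 14.67
tcp_pos: [0.6697, -0.0902, 0.1448]
orientation: [2.28, 2.159, -0.008]
contact_force: [0.1, -0.2, -0.5]
opening: 0.046
time: 15.25
tcp_pos: [0.6723, -0.0896, 0.3514]
orientation: [2.275, 2.154, 0.001]
contact_force: [0.4, -1.5, 1.0]
opening: 0.0458
t 15.25 grasp [ 0.6727 -0.09    0.2824] jaw -0.055 F [ 0.44 -1.5   0.99] op 0.0458 q6 -0.08 tilt [ 0.0062 -0.0057]
  SHIFT x 0.0003 y -0.0055 z 0.2068 spin 0.000  rows~ 5.0 lin, 0.0 rot
```

View pics/s10a.png

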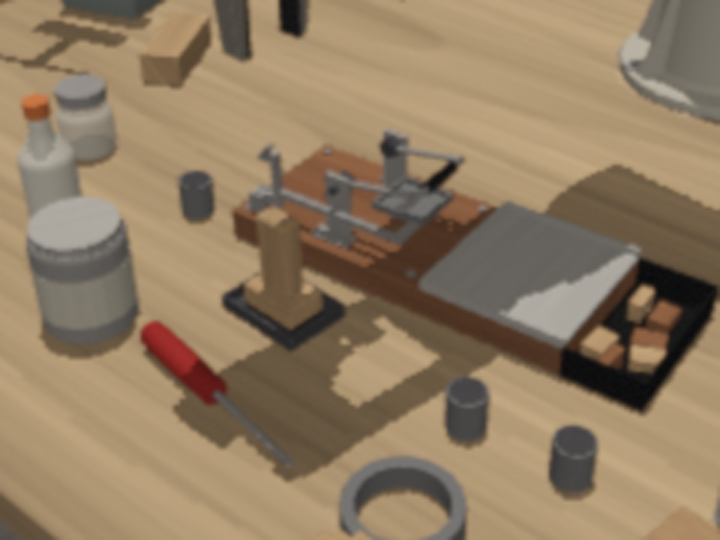

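View pics/w10.png

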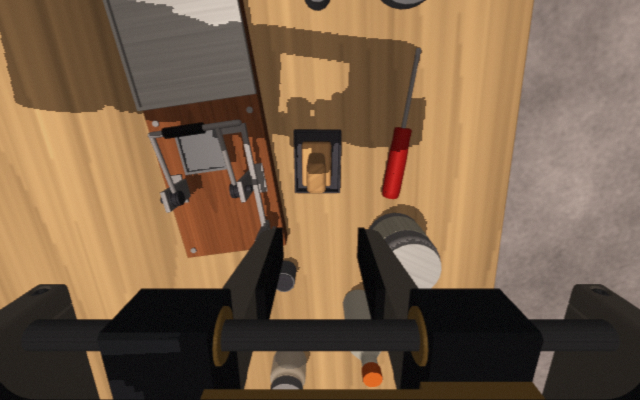

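```bash
python3 - <<'E'
from h import *
print('glue cap',ray('top0',442,150,.15),w('top0',442,150), 'body foot region',w('top0',430,168))
print('screws',ray('top0',480,203,.075)); print('paint',ray('top0',392,133,.1))
print('spC',ray('w10',289,272,.038),'spB',w('w10',318,2),)
crop('w10','w10a',250,240,350,300,7)
E
```

```text
glue cap [ 0.72162492 -0.33402574  0.15      ] [ 0.72136588 -0.33375917  0.15090441] body foot region [ 0.70135362 -0.329224    0.04493099]
screws [ 0.59818772 -0.447074    0.075     ]
paint [ 0.78390873 -0.21973653  0.1       ]
spC [ 0.61836422 -0.2502606   0.038     ] spB [0.68202921 0.10004361 0.03556731]
```

View pics/w10a.png

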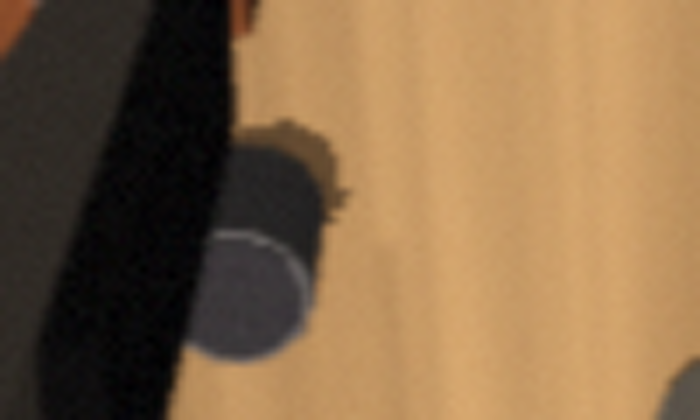

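```bash
python3 - <<'E'
from h import *
print('spC',ray('w10',250+243/7,240+297/7,.038)); go(.607,-.267,.12,.35)
E
```

```text
spC [ 0.61033558 -0.26784542  0.038     ]
t 15.35 grasp [ 0.6703 -0.0897  0.2766] jaw -0.055 F [ 0.09  0.14 -0.16] op 0.0462 q6 -0.08 tilt [-0.0014 -0.0047]
  SHIFT x -0.1798 y -0.0534 z 0.1575 spin -0.405  rows~ 5.9 lin, 3.2 rot
```

```bash
python3 -m pendant '[{"grip":0.7,"x":-0.18,"y":-0.0525,"z":0.0,"spin":-0.405},{"grip":0.7,"x":-0.18,"y":-0.0525,"z":0.0,"spin":-0.405},{"grip":0.7,"x":-0.18,"y":-0.0525,"z":0.03,"spin":-0.405},{"grip":0.7,"x":-0.18,"y":-0.0525,"z":0.06,"spin":-0.405},{"grip":0.7,"x":-0.18,"y":-0.0525,"z":0.1,"spin":-0.405},{"grip":0.7,"x":-0.18,"y":-0.0525,"z":0.14,"spin":-0.405},{"grip":0.7,"x":-0.18,"y":-0.0525,"z":0.157,"spin":-0.405},{"grip":0.7,"x":-0.18,"y":-0.0525,"z":0.157,"spin":-0.405},{"grip":0.7,"x":-0.18,"y":-0.0525,"z":0.157,"spin":-0.405}]'
python3 - <<'E'
from h import *
snap('wrist','w11');snap('top','t11'); crop('t11','t11a',360,160,440,230,8); go(.608,-.267,.024,.35)
E
```

```text
time: 16.1
tcp_pos: [0.6058, -0.2662, 0.186]
orientation: [-1.798, -2.569, 0.01]
contact_force: [0.7, 0.2, 0.7]
opening: 0.0643
t 16.2 grasp [ 0.6087 -0.2671  0.1218] jaw 0.351 F [ 0.96 -0.5   0.55] op 0.0641 q6 -0.76 tilt [-0.0006 -0.005 ]
  SHIFT x 0.0008 y -0.0004 z 0.0978 spin 0.001  rows~ 2.3 lin, 0.0 rot
```

View pics/w11.png

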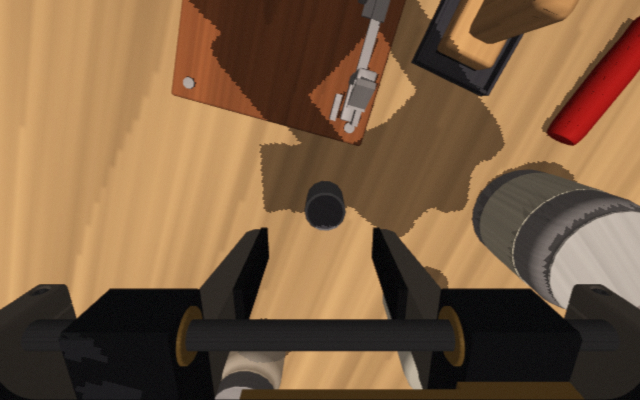

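```bash
python3 - <<'E'
from h import *
p=ray('w11',325,211,.038);print(p);go(p[0],p[1],.024,.35)
E
```

```text
[ 0.60840836 -0.26704238  0.038     ]
t 16.2 grasp [ 0.6087 -0.2671  0.1218] jaw 0.351 F [ 0.96 -0.5   0.55] op 0.0641 q6 -0.76 tilt [-0.0006 -0.005 ]
  SHIFT x 0.0006 y -0.0001 z 0.0978 spin 0.001  rows~ 2.3 lin, 0.0 rot
```

```bash
python3 -m pendant '[{"grip":0.7,"x":0.0006,"y":0,"z":0.03,"spin":0},{"grip":0.7,"x":0.0006,"y":0,"z":0.06,"spin":0},{"grip":0.7,"x":0.0006,"y":0,"z":0.085,"spin":0},{"grip":0.7,"x":0.0006,"y":0,"z":0.097,"spin":0},{"grip":0.7,"x":0.0006,"y":0,"z":0.097,"spin":0},{"grip":0.3,"x":0.0006,"y":0,"z":0.097,"spin":0},{"grip":0.3,"x":0.0006,"y":0,"z":0.097,"spin":0},{"grip":0.3,"x":0.0006,"y":0,"z":0.097,"spin":0},{"grip":0.3,"x":0.0006,"y":0,"z":0.097,"spin":0},{"grip":0.3,"x":0.0006,"y":0,"z":0.097,"spin":0}]' 10
python3 -m pendant '[{"grip":0.25,"x":0,"y":0,"z":0,"spin":0},{"grip":0.25,"x":0,"y":0,"z":0,"spin":0},{"grip":0.25,"x":0,"y":0,"z":0,"spin":0},{"grip":0.25,"x":0,"y":0,"z":-0.03,"spin":0},{"grip":0.25,"x":0,"y":0,"z":-0.07,"spin":0},{"grip":0.25,"x":0,"y":0,"z":-0.11,"spin":0},{"grip":0.25,"x":0,"y":0,"z":-0.15,"spin":0},{"grip":0.25,"x":0,"y":0,"z":-0.17,"spin":0},{"grip":0.25,"x":0,"y":0,"z":-0.17,"spin":0}]'
python3 - <<'E'
from h import *
snap('top','t12')
C=[ray('top0',140+c[0]/5,160+c[1]/5,.06) for c in [(75,140),(280,150),(255,352),(50,338)]]
print(np.mean(C,0)); crop('w1','w1t',515,110,640,225,6)
go(.595,.36,.2,.0)
E
```

```text
time: 17.03
tcp_pos: [0.6091, -0.267, 0.095]
orientation: [1.797, 2.572, -0.006]
contact_force: [1.5, 0.1, 7.1]
opening: 0.0339
time: 17.78
tcp_pos: [0.611, -0.2669, 0.271]
orientation: [1.793, 2.564, -0.004]
contact_force: [0.2, -0.5, 0.1]
opening: 0.0335
[0.59469308 0.36209544 0.06      ]
t 17.83 grasp [ 0.6103 -0.267   0.1988] jaw 0.351 F [-0.75  0.94 -0.68] op 0.0338 q6 -0.76 tilt [ 0.0057 -0.0077]
  SHIFT x 0.5941 y 0.2010 z -0.0061 spin 0.351  rows~ 15.0 lin, 2.8 rot
```

View pics/t12.png

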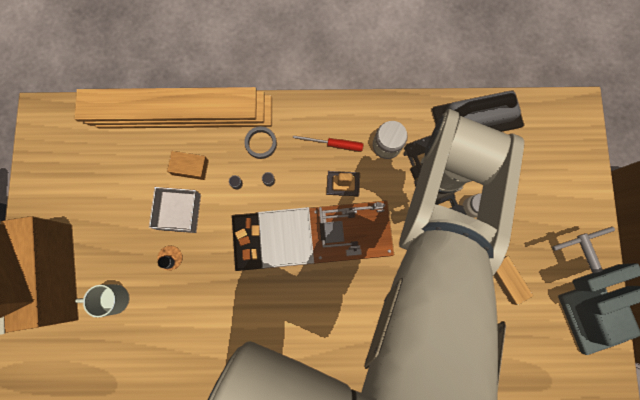

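```bash
python3 - <<'E'
from h import *
go(.597,.331,.2,-.06)
E
```

```text
t 17.83 grasp [ 0.6103 -0.267   0.1988] jaw 0.351 F [-0.75  0.94 -0.68] op 0.0338 q6 -0.76 tilt [ 0.0057 -0.0077]
  SHIFT x 0.5661 y 0.1929 z -0.0058 spin 0.411  rows~ 14.3 lin, 3.3 rot
```

View pics/w1t.png

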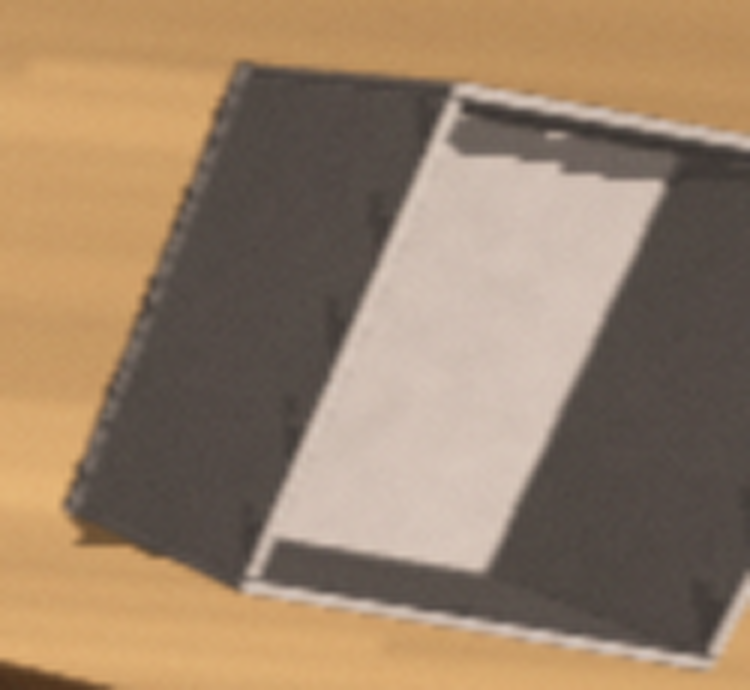

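```bash
python3 -m pendant '[{"grip":0.25,"x":0.566,"y":0.193,"z":-0.01,"spin":0.411},{"grip":0.25,"x":0.566,"y":0.193,"z":-0.01,"spin":0.411},{"grip":0.25,"x":0.566,"y":0.193,"z":-0.01,"spin":0.411},{"grip":0.25,"x":0.566,"y":0.193,"z":-0.01,"spin":0.411},{"grip":0.25,"x":0.566,"y":0.193,"z":-0.01,"spin":0.411},{"grip":0.25,"x":0.566,"y":0.193,"z":-0.01,"spin":0.411},{"grip":0.25,"x":0.566,"y":0.193,"z":-0.01,"spin":0.411},{"grip":0.25,"x":0.566,"y":0.193,"z":-0.01,"spin":0.411},{"grip":0.25,"x":0.566,"y":0.193,"z":-0.01,"spin":0.411},{"grip":0.25,"x":0.566,"y":0.193,"z":-0.01,"spin":0.411}]'
python3 - <<'E'
from h import *
go(.597,.331,.2,-.06)
C=[ray('w1',515+c[0]/6,110+c[1]/6,.06) for c in [(455,85),(240,590),(712,665)]]
print(np.round(C,4), (C[0]+C[2])/2)
E
```

```text
time: 18.67
tcp_pos: [0.5991, 0.1502, 0.2685]
orientation: [2.282, 2.148, -0.006]
contact_force: [1.5, -1.0, -0.5]
opening: 0.034
t 18.67 grasp [0.5993 0.1496 0.1995] jaw -0.06 F [ 1.48 -0.97 -0.54] op 0.034 q6 0.31 tilt [ 0.0026 -0.0085]
  SHIFT x 0.1809 y -0.0133 z -0.0020 spin -0.000  rows~ 4.4 lin, 0.0 rot
[[0.5375 0.318  0.06  ]
 [0.6459 0.3085 0.06  ]
 [0.6548 0.4176 0.06  ]] [0.59611686 0.36778753 0.06      ]
```

```bash
python3 -m pendant '[{"grip":0.25,"x":0.185,"y":-0.017,"z":-0.01,"spin":0.02},{"grip":0.25,"x":0.185,"y":-0.017,"z":-0.01,"spin":0.02},{"grip":0.25,"x":0.185,"y":-0.017,"z":-0.01,"spin":0.02},{"grip":0.25,"x":0.185,"y":-0.017,"z":-0.01,"spin":0.02},{"grip":0.25,"x":0.185,"y":-0.017,"z":0.0,"spin":0.02},{"grip":0.25,"x":0.185,"y":-0.017,"z":0.01,"spin":0.02},{"grip":0.25,"x":0.185,"y":-0.017,"z":0.04,"spin":0.02},{"grip":0.25,"x":0.185,"y":-0.017,"z":0.06,"spin":0.02},{"grip":0.25,"x":0.185,"y":-0.017,"z":0.06,"spin":0.02},{"grip":0.25,"x":0.185,"y":-0.017,"z":0.06,"spin":0.02}]'
python3 - <<'E'
from h import *
go(.594,.335,.034,-.08); snap('wrist','w13')
E
```

```text
time: 19.5
tcp_pos: [0.5924, 0.3339, 0.2044]
orientation: [2.304, 2.125, -0.014]
contact_force: [0.3, 0.2, 0.1]
opening: 0.034
t 19.5 grasp [0.5922 0.3331 0.1354] jaw -0.081 F [0.33 0.25 0.1 ] op 0.034 q6 0.6 tilt [-0.0018 -0.0112]
  SHIFT x 0.0032 y 0.0017 z 0.1014 spin -0.001  rows~ 2.4 lin, 0.0 rot
```

View pics/w13.png

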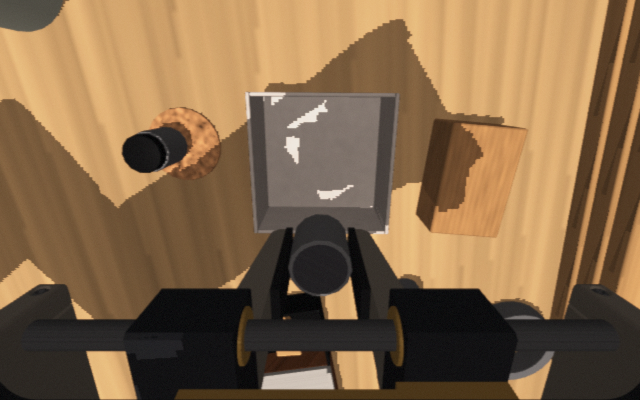

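```bash
python3 - <<'E'
from h import *
C=[ray('w13',*c,.06) for c in [(248,95),(398,95),(388,232),(255,232)]]
print(np.round(C,4),np.mean(C,0))
c=ray('w13',160,150,.052);print('pot cap',c, ray('w13',180,145,.004))
E
```

```text
[[0.5475 0.4238 0.06  ]
 [0.6539 0.4151 0.06  ]
 [0.6455 0.3085 0.06  ]
 [0.5367 0.3175 0.06  ]] [0.59590734 0.36621478 0.06      ]
pot cap [0.47115265 0.38926734 0.052     ] [0.46480043 0.38621523 0.004     ]
```

```bash
python3 -m pendant '[{"grip":0.25,"x":0.006,"y":0.001,"z":0.0,"spin":0},{"grip":0.25,"x":0.006,"y":0.001,"z":0.03,"spin":0},{"grip":0.25,"x":0.006,"y":0.001,"z":0.06,"spin":0},{"grip":0.25,"x":0.006,"y":0.001,"z":0.085,"spin":0},{"grip":0.25,"x":0.006,"y":0.001,"z":0.1,"spin":0},{"grip":0.25,"x":0.006,"y":0.001,"z":0.1,"spin":0},{"grip":0.48,"x":0.006,"y":0.001,"z":0.1,"spin":0},{"grip":0.48,"x":0.006,"y":0.001,"z":0.1,"spin":0},{"grip":0.48,"x":0.006,"y":0.001,"z":0.1,"spin":0},{"grip":0.48,"x":0.006,"y":0.001,"z":0.1,"spin":0}]'
python3 -m pendant '[{"grip":0.48,"x":0,"y":0,"z":-0.03,"spin":0},{"grip":0.48,"x":0,"y":0,"z":-0.07,"spin":0},{"grip":0.48,"x":0,"y":0,"z":-0.11,"spin":0},{"grip":0.48,"x":-0.02,"y":0,"z":-0.15,"spin":0},{"grip":0.48,"x":-0.04,"y":0,"z":-0.18,"spin":0},{"grip":0.48,"x":-0.04,"y":0,"z":-0.18,"spin":0},{"grip":0.48,"x":-0.04,"y":0,"z":-0.18,"spin":0}]'
python3 - <<'E'
from h import *
go(.6725,.204,.12,-.08); snap('wrist','w14')
E
```

```text
time: 20.38
tcp_pos: [0.5958, 0.3399, 0.108]
orientation: [2.303, 2.124, -0.005]
contact_force: [0.7, 0.2, 0.0]
opening: 0.0443
time: 20.97
tcp_pos: [0.593, 0.3012, 0.2919]
orientation: [2.304, 2.122, 0.004]
contact_force: [0.1, 0.3, -0.4]
opening: 0.0437
t 20.97 grasp [0.5936 0.3008 0.2229] jaw -0.082 F [ 0.09  0.31 -0.39] op 0.0437 q6 0.56 tilt [ 0.0086 -0.0055]
  SHIFT x -0.0895 y 0.0857 z 0.1041 spin -0.002  rows~ 3.9 lin, 0.0 rot
```

View pics/w14.png

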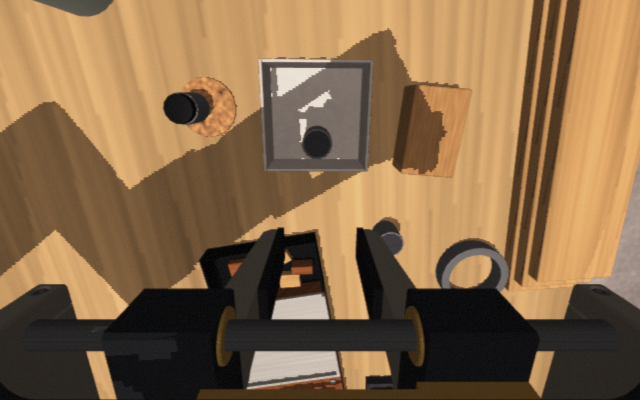

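```bash
python3 - <<'E'
from h import *
p=ray('w14',391,243,.038);print(p);go(.672,.205,.13,-.08)
E
```

```text
[0.67479024 0.20826428 0.038     ]
t 21.02 grasp [0.5926 0.3009 0.2207] jaw -0.082 F [ 0.56 -0.97 -1.28] op 0.0441 q6 0.56 tilt [ 0.0055 -0.0069]
  SHIFT x -0.0885 y 0.0865 z 0.0918 spin -0.002  rows~ 3.7 lin, 0.0 rot
```

```bash
python3 -m pendant '[{"grip":0.75,"x":-0.0875,"y":0.087,"z":0.0,"spin":0},{"grip":0.75,"x":-0.0875,"y":0.087,"z":0.02,"spin":0},{"grip":0.75,"x":-0.0875,"y":0.087,"z":0.05,"spin":0},{"grip":0.75,"x":-0.0875,"y":0.087,"z":0.08,"spin":0},{"grip":0.75,"x":-0.0875,"y":0.087,"z":0.09,"spin":0},{"grip":0.75,"x":-0.0875,"y":0.087,"z":0.09,"spin":0},{"grip":0.75,"x":-0.0875,"y":0.087,"z":0.09,"spin":0}]'
python3 - <<'E'
from h import *
snap('wrist','w15');go(.6725,.204,.024,-.08);crop('w15','w15a',260,150,380,240,6)
E
```

```text
time: 21.6
tcp_pos: [0.6713, 0.2073, 0.1996]
orientation: [2.305, 2.124, -0.005]
contact_force: [-0.0, 0.1, -0.1]
opening: 0.0687
t 21.65 grasp [0.6724 0.2073 0.1323] jaw -0.081 F [-0.41  0.41  0.54] op 0.069 q6 0.39 tilt [ 0.0053 -0.0066]
  SHIFT x -0.0026 y -0.0002 z 0.1083 spin -0.001  rows~ 2.6 lin, 0.0 rot
```

View pics/w15a.png

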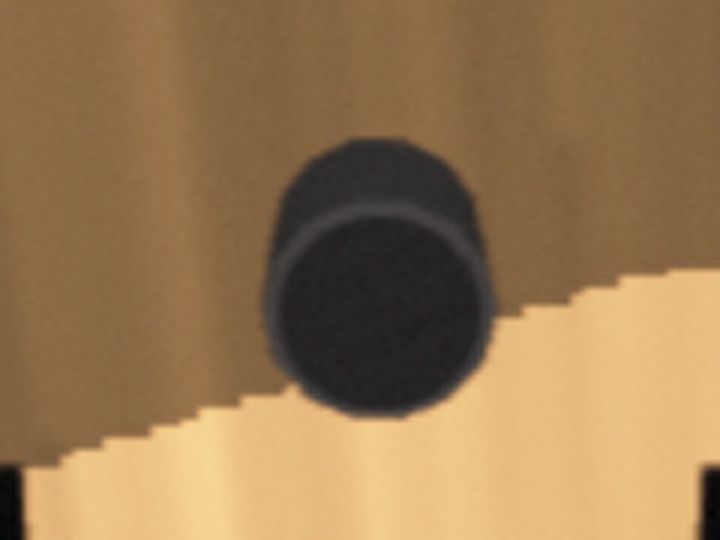

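```bash
python3 - <<'E'
from h import *
p=ray('w15',260+380/6,150+310/6,.038);print(p);go(p[0],p[1],.024,-.08)
E
```

```text
[0.67391553 0.207085   0.038     ]
t 21.65 grasp [0.6724 0.2073 0.1323] jaw -0.081 F [-0.41  0.41  0.54] op 0.069 q6 0.39 tilt [ 0.0053 -0.0066]
  SHIFT x 0.0006 y 0.0009 z 0.1083 spin -0.001  rows~ 2.6 lin, 0.0 rot
```

```bash
python3 -m pendant '[{"grip":0.75,"x":0,"y":0.001,"z":0.03,"spin":0},{"grip":0.75,"x":0,"y":0.001,"z":0.06,"spin":0},{"grip":0.75,"x":0,"y":0.001,"z":0.09,"spin":0},{"grip":0.75,"x":0,"y":0.001,"z":0.107,"spin":0},{"grip":0.75,"x":0,"y":0.001,"z":0.107,"spin":0},{"grip":0.3,"x":0,"y":0.001,"z":0.107,"spin":0},{"grip":0.3,"x":0,"y":0.001,"z":0.107,"spin":0},{"grip":0.3,"x":0,"y":0.001,"z":0.107,"spin":0},{"grip":0.3,"x":0,"y":0.001,"z":0.107,"spin":0},{"grip":0.3,"x":0,"y":0.001,"z":0.107,"spin":0}]' 10
python3 -m pendant '[{"grip":0.25,"x":0,"y":0,"z":0,"spin":0},{"grip":0.25,"x":0,"y":0,"z":0,"spin":0},{"grip":0.25,"x":0,"y":0,"z":0,"spin":0},{"grip":0.25,"x":0,"y":0,"z":-0.03,"spin":0},{"grip":0.25,"x":0,"y":0,"z":-0.07,"spin":0},{"grip":0.25,"x":0,"y":0,"z":-0.1,"spin":0},{"grip":0.25,"x":0,"y":0,"z":-0.13,"spin":0},{"grip":0.25,"x":0,"y":0,"z":-0.13,"spin":0}]'
python3 - <<'E'
from h import *
go(.599,.396,.155,-.08)
E
```

```text
time: 22.48
tcp_pos: [0.6742, 0.2073, 0.0959]
orientation: [2.302, 2.124, 0.002]
contact_force: [0.1, 0.5, -0.9]
opening: 0.0382
time: 23.15
tcp_pos: [0.676, 0.2089, 0.2329]
orientation: [2.299, 2.121, 0.016]
contact_force: [1.4, 0.2, 0.1]
opening: 0.0337
t 23.15 grasp [0.6771 0.2087 0.1639] jaw -0.081 F [1.39 0.17 0.12] op 0.0337 q6 0.39 tilt [ 0.0164 -0.0032]
  SHIFT x 0.1804 y -0.0931 z 0.0070 spin -0.001  rows~ 4.9 lin, 0.0 rot
```

```bash
python3 -m pendant '[{"grip":0.25,"x":0.18,"y":-0.093,"z":0.007,"spin":0},{"grip":0.25,"x":0.18,"y":-0.093,"z":0.007,"spin":0},{"grip":0.25,"x":0.18,"y":-0.093,"z":0.007,"spin":0},{"grip":0.25,"x":0.18,"y":-0.093,"z":0.007,"spin":0},{"grip":0.25,"x":0.18,"y":-0.093,"z":0.007,"spin":0},{"grip":0.25,"x":0.18,"y":-0.093,"z":0.007,"spin":0},{"grip":0.25,"x":0.18,"y":-0.093,"z":0.007,"spin":0}]'
python3 - <<'E'
from h import *
go(.5985,.396,.034,-.08)
E
```

```text
time: 23.73
tcp_pos: [0.5968, 0.3975, 0.2234]
orientation: [2.296, 2.124, 0.015]
contact_force: [0.6, 0.0, -1.3]
opening: 0.0339
t 23.73 grasp [0.5979 0.3972 0.1544] jaw -0.078 F [ 0.6   0.01 -1.26] op 0.0339 q6 0.67 tilt [ 0.0159 -0.0035]
  SHIFT x -0.0009 y -0.0013 z 0.1204 spin 0.002  rows~ 2.9 lin, 0.0 rot
```

```bash
python3 -m pendant '[{"grip":0.25,"x":-0.001,"y":-0.001,"z":0.03,"spin":0},{"grip":0.25,"x":-0.001,"y":-0.001,"z":0.06,"spin":0},{"grip":0.25,"x":-0.001,"y":-0.001,"z":0.09,"spin":0},{"grip":0.25,"x":-0.001,"y":-0.001,"z":0.118,"spin":0},{"grip":0.25,"x":-0.001,"y":-0.001,"z":0.12,"spin":0},{"grip":0.25,"x":-0.001,"y":-0.001,"z":0.12,"spin":0},{"grip":0.48,"x":-0.001,"y":-0.001,"z":0.12,"spin":0},{"grip":0.48,"x":-0.001,"y":-0.001,"z":0.12,"spin":0},{"grip":0.48,"x":-0.001,"y":-0.001,"z":0.12,"spin":0},{"grip":0.48,"x":-0.001,"y":-0.001,"z":0.12,"spin":0}]'
python3 -m pendant '[{"grip":0.48,"x":0,"y":0,"z":-0.03,"spin":0},{"grip":0.48,"x":0,"y":0,"z":-0.07,"spin":0},{"grip":0.48,"x":0,"y":0,"z":-0.11,"spin":0},{"grip":0.48,"x":-0.02,"y":0,"z":-0.13,"spin":0},{"grip":0.75,"x":-0.06,"y":0.02,"z":-0.13,"spin":0},{"grip":0.75,"x":-0.1,"y":0.04,"z":-0.13,"spin":0},{"grip":0.75,"x":-0.14,"y":0.06,"z":-0.13,"spin":0},{"grip":0.75,"x":-0.18,"y":0.08,"z":-0.13,"spin":0},{"grip":0.75,"x":-0.2,"y":0.09,"z":-0.13,"spin":0},{"grip":0.75,"x":-0.2,"y":0.09,"z":-0.13,"spin":0}]'
python3 - <<'E'
from h import *
snap('wrist','w16');go(.68,.114,.13,-.08)
E
```

```text
time: 24.57
tcp_pos: [0.5982, 0.3964, 0.1049]
orientation: [2.296, 2.124, 0.018]
contact_force: [0.4, 0.7, 0.2]
opening: 0.0442
time: 25.4
tcp_pos: [0.6722, 0.1847, 0.2379]
orientation: [2.298, 2.118, 0.019]
contact_force: [-0.7, 0.8, -0.7]
opening: 0.0687
t 25.45 grasp [0.6726 0.187  0.1687] jaw -0.082 F [-0.26  1.3  -0.35] op 0.0692 q6 0.36 tilt [ 0.0189 -0.0026]
  SHIFT x -0.0721 y 0.0126 z 0.0390 spin -0.002  rows~ 2.0 lin, 0.0 rot
```

View pics/w16.png

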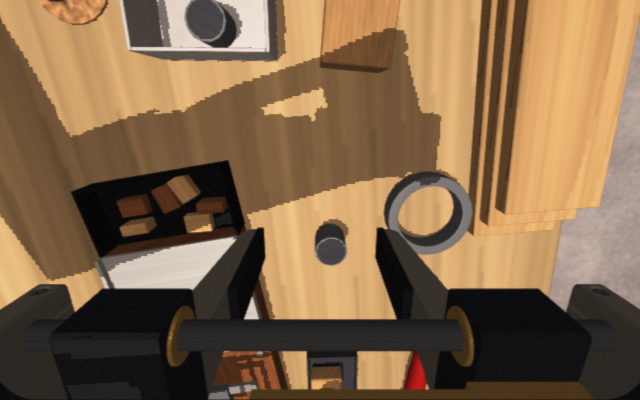

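```bash
python3 - <<'E'
from h import *
p=ray('w16',331,249,.038);print(p);go(p[0],p[1],.1,-.08)
E
```

```text
[0.6816552  0.11919432 0.038     ]
t 25.45 grasp [0.6726 0.187  0.1687] jaw -0.082 F [-0.26  1.3  -0.35] op 0.0692 q6 0.36 tilt [ 0.0189 -0.0026]
  SHIFT x -0.0668 y 0.0133 z 0.0690 spin -0.002  rows~ 2.3 lin, 0.0 rot
```

```bash
python3 -m pendant '[{"grip":0.75,"x":-0.068,"y":0.0125,"z":0.01,"spin":0},{"grip":0.75,"x":-0.068,"y":0.0125,"z":0.03,"spin":0},{"grip":0.75,"x":-0.068,"y":0.0125,"z":0.04,"spin":0},{"grip":0.75,"x":-0.068,"y":0.0125,"z":0.04,"spin":0},{"grip":0.75,"x":-0.068,"y":0.0125,"z":0.04,"spin":0}]'
python3 - <<'E'
from h import *
snap('wrist','w17');go(.6725,.204,.024,-.08);crop('w17','w17a',260,150,380,240,6)
E
```

```text
time: 25.87
tcp_pos: [0.6785, 0.1195, 0.1979]
orientation: [2.3, 2.12, 0.018]
contact_force: [0.3, 0.7, 0.4]
opening: 0.0689
t 25.92 grasp [0.6803 0.1198 0.1297] jaw -0.081 F [0.05 0.46 0.39] op 0.0688 q6 0.26 tilt [ 0.0193 -0.002 ]
  SHIFT x 0.0833 y -0.0166 z 0.1053 spin -0.001  rows~ 3.2 lin, 0.0 rot
```

View pics/w17a.png

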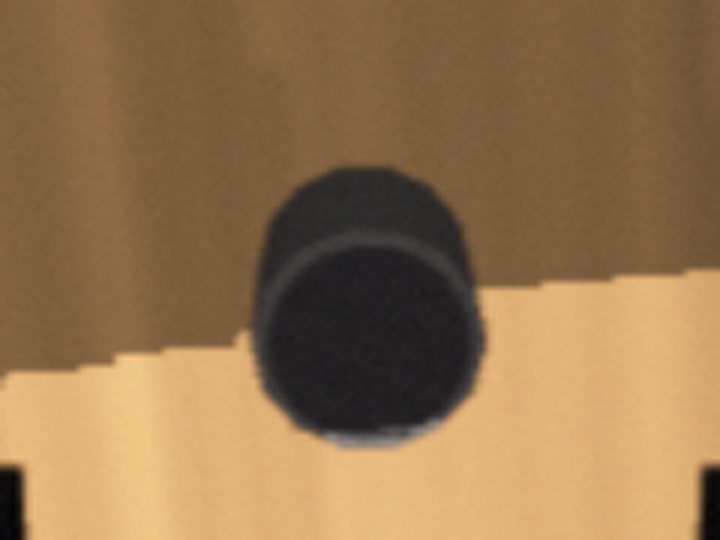

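```bash
python3 - <<'E'
from h import *
p=ray('w17',260+368/6,150+340/6,.038);print(p);go(p[0],p[1],.024,-.08)
E
```

```text
[0.68155457 0.1163973  0.038     ]
t 25.92 grasp [0.6803 0.1198 0.1297] jaw -0.081 F [0.05 0.46 0.39] op 0.0688 q6 0.26 tilt [ 0.0193 -0.002 ]
  SHIFT x -0.0033 y -0.0005 z 0.1057 spin -0.001  rows~ 2.5 lin, 0.0 rot
```

```bash
python3 -m pendant '[{"grip":0.75,"x":-0.0033,"y":-0.0005,"z":0.03,"spin":0},{"grip":0.75,"x":-0.0033,"y":-0.0005,"z":0.06,"spin":0},{"grip":0.75,"x":-0.0033,"y":-0.0005,"z":0.09,"spin":0},{"grip":0.75,"x":-0.0033,"y":-0.0005,"z":0.104,"spin":0},{"grip":0.75,"x":-0.0033,"y":-0.0005,"z":0.104,"spin":0},{"grip":0.3,"x":-0.0033,"y":-0.0005,"z":0.104,"spin":0},{"grip":0.3,"x":-0.0033,"y":-0.0005,"z":0.104,"spin":0},{"grip":0.3,"x":-0.0033,"y":-0.0005,"z":0.104,"spin":0},{"grip":0.3,"x":-0.0033,"y":-0.0005,"z":0.104,"spin":0},{"grip":0.3,"x":-0.0033,"y":-0.0005,"z":0.104,"spin":0}]' 10
python3 -m pendant '[{"grip":0.25,"x":0,"y":0,"z":0,"spin":0},{"grip":0.25,"x":0,"y":0,"z":0,"spin":0},{"grip":0.25,"x":0,"y":0,"z":0,"spin":0},{"grip":0.25,"x":0,"y":0,"z":-0.03,"spin":0},{"grip":0.25,"x":0,"y":0,"z":-0.07,"spin":0},{"grip":0.25,"x":0,"y":0,"z":-0.11,"spin":0},{"grip":0.25,"x":0,"y":0,"z":-0.14,"spin":0},{"grip":0.25,"x":0,"y":0,"z":-0.14,"spin":0}]'
python3 - <<'E'
from h import *
go(.596,.367,.165,-.08)
E
```

```text
time: 26.75
tcp_pos: [0.6808, 0.1166, 0.096]
orientation: [2.298, 2.119, 0.023]
contact_force: [-0.5, 0.6, 0.3]
opening: 0.0377
time: 27.42
tcp_pos: [0.6808, 0.1173, 0.2435]
orientation: [2.294, 2.115, 0.036]
contact_force: [1.9, 0.1, 0.3]
opening: 0.0337
t 27.42 grasp [0.683  0.1174 0.1746] jaw -0.081 F [1.87 0.14 0.35] op 0.0337 q6 0.25 tilt [0.0314 0.0001]
  SHIFT x 0.2418 y -0.1071 z 0.0069 spin -0.001  rows~ 6.3 lin, 0.0 rot
```

```bash
python3 -m pendant '[{"grip":0.25,"x":0.242,"y":-0.107,"z":0.007,"spin":0},{"grip":0.25,"x":0.242,"y":-0.107,"z":0.007,"spin":0},{"grip":0.25,"x":0.242,"y":-0.107,"z":0.007,"spin":0},{"grip":0.25,"x":0.242,"y":-0.107,"z":0.007,"spin":0},{"grip":0.25,"x":0.242,"y":-0.107,"z":0.007,"spin":0},{"grip":0.25,"x":0.242,"y":-0.107,"z":0.007,"spin":0},{"grip":0.25,"x":0.242,"y":-0.107,"z":0.007,"spin":0},{"grip":0.25,"x":0.242,"y":-0.107,"z":0.007,"spin":0},{"grip":0.25,"x":0.242,"y":-0.107,"z":0.007,"spin":0}]'
python3 - <<'E'
from h import *
go(.596,.367,.08,-.08)
E
```

```text
time: 28.17
tcp_pos: [0.5935, 0.3674, 0.2332]
orientation: [2.291, 2.117, 0.035]
contact_force: [-0.6, -0.4, -0.8]
opening: 0.0335
t 28.17 grasp [0.5956 0.3674 0.1642] jaw -0.079 F [-0.6  -0.44 -0.81] op 0.0335 q6 0.65 tilt [ 0.0309 -0.0007]
  SHIFT x -0.0005 y -0.0022 z 0.0842 spin 0.001  rows~ 2.0 lin, 0.0 rot
```

```bash
python3 -m pendant '[{"grip":0.25,"x":0.003,"y":0.032,"z":0.0,"spin":-1.57},{"grip":0.25,"x":0.003,"y":0.032,"z":0.0,"spin":-1.57},{"grip":0.25,"x":0.003,"y":0.032,"z":0.0,"spin":-1.57},{"grip":0.25,"x":0.003,"y":0.032,"z":0.0,"spin":-1.57},{"grip":0.25,"x":0.003,"y":0.032,"z":0.0,"spin":-1.57},{"grip":0.25,"x":0.003,"y":0.032,"z":0.0,"spin":-1.57},{"grip":0.25,"x":0.003,"y":0.032,"z":0.0,"spin":-1.57},{"grip":0.25,"x":0.003,"y":0.032,"z":0.0,"spin":-1.57},{"grip":0.25,"x":0.003,"y":0.032,"z":0.0,"spin":-1.57},{"grip":0.25,"x":0.003,"y":0.032,"z":0.0,"spin":-1.57}]'
python3 -m pendant '[{"grip":0.25,"x":0,"y":0,"z":0.0,"spin":-0.44},{"grip":0.25,"x":0,"y":0,"z":0.0,"spin":-0.44},{"grip":0.25,"x":0,"y":0,"z":0.0,"spin":-0.44},{"grip":0.25,"x":0,"y":0,"z":0.0,"spin":-0.44},{"grip":0.25,"x":0,"y":0,"z":0.0,"spin":-0.44},{"grip":0.25,"x":0,"y":0,"z":0.0,"spin":-0.44}]'
python3 - <<'E'
from h import *
go(.628,.364,.08,1.49);snap('wrist','w18')
E
```

```text
time: 29.0
tcp_pos: [0.6266, 0.3653, 0.2339]
orientation: [0.615, 3.05, 0.007]
contact_force: [0.2, 0.6, 0.3]
opening: 0.0338
time: 29.5
tcp_pos: [0.6273, 0.3635, 0.2337]
orientation: [-0.059, 3.111, -0.004]
contact_force: [0.1, 0.2, -0.3]
opening: 0.034
t 29.5 grasp [0.6294 0.3634 0.1648] jaw 1.609 F [ 0.07  0.17 -0.33] op 0.034 q6 -1.07 tilt [ 0.0304 -0.0019]
  SHIFT x 0.0039 y 0.0009 z 0.0847 spin 0.119  rows~ 2.0 lin, 0.9 rot
```

View pics/w18.png

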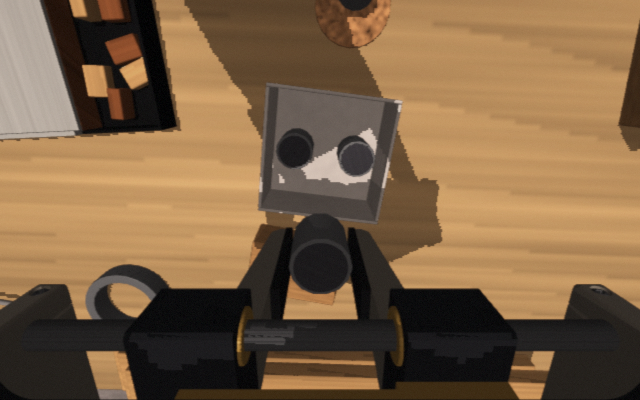

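```bash
python3 - <<'E'
from h import *
go(.627,.364,.036,1.49)
E
```

```text
t 29.55 grasp [0.6293 0.3638 0.1648] jaw 1.609 F [-0.11 -0.74 -0.49] op 0.0338 q6 -1.07 tilt [ 0.0304 -0.0017]
  SHIFT x 0.0062 y 0.0007 z 0.1287 spin 0.119  rows~ 3.1 lin, 1.0 rot
```

```bash
python3 -m pendant '[{"grip":0.25,"x":0.003,"y":0.0,"z":0.01,"spin":0.119},{"grip":0.25,"x":0.003,"y":0.0,"z":0.03,"spin":0.119},{"grip":0.25,"x":0.004,"y":0.0,"z":0.06,"spin":0.119},{"grip":0.25,"x":0.005,"y":0.0,"z":0.09,"spin":0.119},{"grip":0.25,"x":0.006,"y":0.0,"z":0.12,"spin":0.119},{"grip":0.25,"x":0.006,"y":0.0,"z":0.128,"spin":0.119},{"grip":0.25,"x":0.006,"y":0.0,"z":0.128,"spin":0.119}]'
python3 -m pendant '[{"grip":0.48,"x":0,"y":0.0,"z":0.0,"spin":0},{"grip":0.48,"x":0,"y":0.0,"z":0.0,"spin":0},{"grip":0.48,"x":0,"y":0.0,"z":0.0,"spin":0},{"grip":0.48,"x":0,"y":0.0,"z":0.0,"spin":0},{"grip":0.48,"x":0,"y":0.0,"z":-0.03,"spin":0},{"grip":0.48,"x":0,"y":0.0,"z":-0.06,"spin":0},{"grip":0.48,"x":0,"y":0.0,"z":-0.1,"spin":0},{"grip":0.48,"x":0,"y":0.0,"z":-0.14,"spin":0},{"grip":0.48,"x":0,"y":0.0,"z":-0.14,"spin":0},{"grip":0.48,"x":0,"y":0.0,"z":-0.14,"spin":0}]'
python3 -m pendant '[{"grip":0.48,"x":0,"y":-0.04,"z":-0.06,"spin":0},{"grip":0.48,"x":0,"y":-0.08,"z":-0.06,"spin":0},{"grip":0.48,"x":0,"y":-0.12,"z":-0.06,"spin":0},{"grip":0.48,"x":0,"y":-0.16,"z":-0.06,"spin":0},{"grip":0.48,"x":0,"y":-0.2,"z":-0.06,"spin":0},{"grip":0.48,"x":0,"y":-0.2,"z":-0.06,"spin":0},{"grip":0.48,"x":0,"y":-0.2,"z":-0.06,"spin":0}]'
python3 - <<'E'
from h import *
go(*T(0,79),.25,1.6548);snap('wrist','w19')
E
```

```text
time: 30.13
tcp_pos: [0.6238, 0.3621, 0.1029]
orientation: [0.129, 3.113, -0.005]
contact_force: [-0.6, -0.2, -0.0]
opening: 0.0341
time: 30.97
tcp_pos: [0.6216, 0.3636, 0.2475]
orientation: [0.129, 3.106, 0.001]
contact_force: [0.5, -0.0, -0.5]
opening: 0.0438
time: 31.55
tcp_pos: [0.6024, 0.1609, 0.3065]
orientation: [0.134, 3.108, -0.001]
contact_force: [0.0, 0.5, 0.4]
opening: 0.0441
t 31.55 grasp [0.6045 0.1607 0.2375] jaw 1.485 F [0.01 0.53 0.44] op 0.0441 q6 -1.22 tilt [ 0.0311 -0.0019]
  SHIFT x 0.0609 y -0.1965 z -0.0145 spin -0.170  rows~ 4.9 lin, 1.4 rot
```

View pics/w19.png

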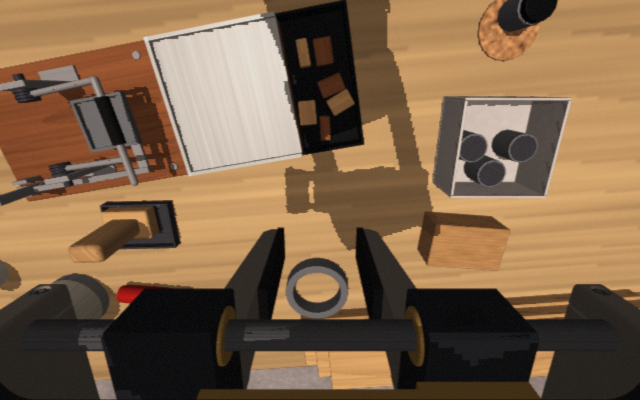

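```bash
python3 -m pendant '[{"grip":0.48,"x":0.06,"y":-0.196,"z":-0.01,"spin":-0.17},{"grip":0.48,"x":0.06,"y":-0.196,"z":-0.01,"spin":-0.17},{"grip":0.48,"x":0.06,"y":-0.196,"z":-0.01,"spin":-0.17},{"grip":0.48,"x":0.06,"y":-0.196,"z":-0.01,"spin":-0.17},{"grip":0.48,"x":0.06,"y":-0.196,"z":-0.01,"spin":-0.17},{"grip":0.48,"x":0.06,"y":-0.196,"z":0.0,"spin":-0.17},{"grip":0.48,"x":0.06,"y":-0.196,"z":0.02,"spin":-0.17},{"grip":0.48,"x":0.06,"y":-0.196,"z":0.04,"spin":-0.17},{"grip":0.48,"x":0.06,"y":-0.196,"z":0.06,"spin":-0.17}]'
python3 -m pendant '[{"grip":0.48,"x":0,"y":0,"z":0,"spin":0},{"grip":0.48,"x":0,"y":0,"z":0,"spin":0}]'
python3 - <<'E'
from h import *
go(*T(0,79),.095,1.6548);snap('wrist','w20')
E
```

```text
time: 32.35
tcp_pos: [0.5288, -0.0262, 0.2433]
orientation: [-0.131, 3.107, -0.002]
contact_force: [0.0, -0.6, 0.6]
opening: 0.0439
time: 32.52
tcp_pos: [0.5288, -0.0249, 0.2422]
orientation: [-0.133, 3.109, -0.001]
contact_force: [-0.2, -0.1, -1.4]
opening: 0.0442
t 32.52 grasp [ 0.5308 -0.0248  0.1732] jaw 1.656 F [-0.25 -0.07 -1.4 ] op 0.0442 q6 -1.71 tilt [0.0295 0.0005]
  SHIFT x 0.0070 y -0.0044 z 0.0780 spin 0.001  rows~ 1.9 lin, 0.0 rot
```

View pics/w20.png

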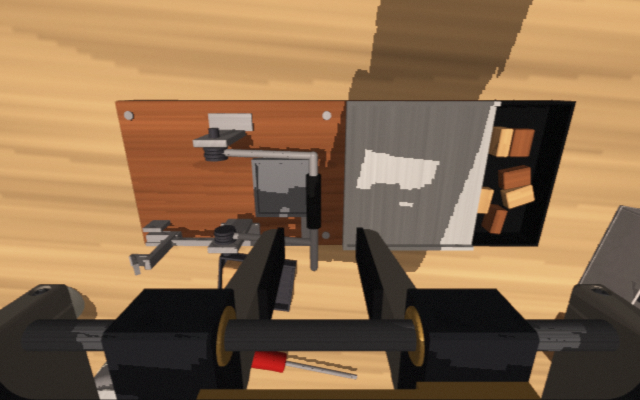

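```bash
python3 - <<'E'
from h import *
crop('w20','w20a',110,90,340,280,3.4)
E
```

```text
(no output)
```

View pics/w20a.png

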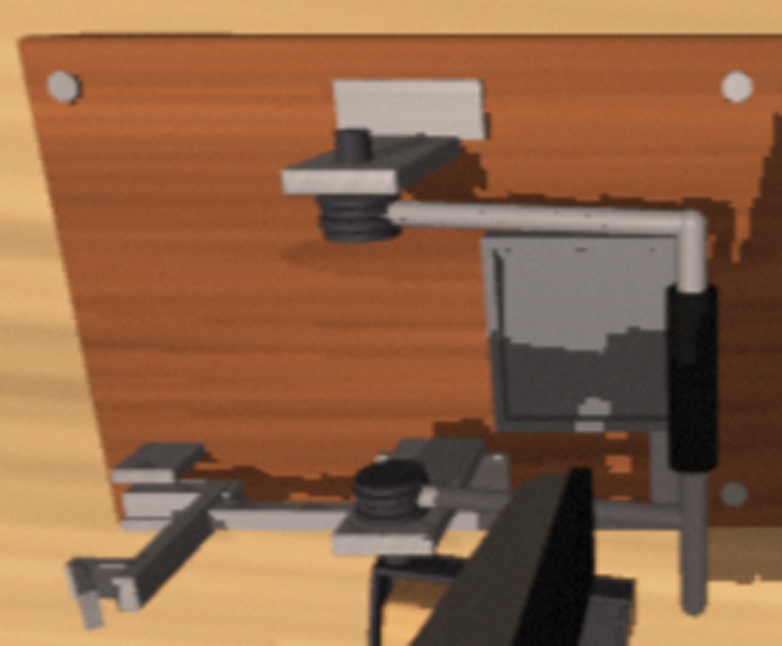

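```bash
python3 - <<'E'
from h import *
p=ray('w20',313.5,201.2,.096);print(p,Ti(p),w('w20',313,201)); 
for c,t in [((25,38),(-75,-107)),((122,525),(75,-107))]:
    print(Ti(ray('w20',110+c[0]/3.4,90+c[1]/3.4,.03)),t)
print('pan corners z.063',[Ti(ray('w20',110+c[0]/3.4,90+c[1]/3.4,.063)).round(1) for c in [(483,236),(497,430)]])
print('axle z.08',Ti(ray('w20',110+355/3.4,90+195/3.4,.08)),Ti(ray('w20',110+390/3.4,90+490/3.4,.08)))
go(*T(0,79),.095,1.6548)
E
```

```text
[ 0.52608305 -0.03047893  0.096     ] [-0.54579047 78.34309562] [ 0.52405016 -0.03091791  0.10107486]
[ -74.64385345 -104.36124567] (-75, -107)
[  74.41973399 -105.87362571] (75, -107)
pan corners z.063 [array([-27.2,  24.1]), array([27., 24.])]
axle z.08 [-40.83509608  -1.63717342] [36.7674943  -1.28743867]
t 32.57 grasp [ 0.5315 -0.0251  0.1743] jaw 1.656 F [-0.39 -0.59 -0.58] op 0.044 q6 -1.71 tilt [0.0315 0.0002]
  SHIFT x 0.0078 y -0.0041 z 0.0791 spin 0.002  rows~ 1.9 lin, 0.0 rot
```

```bash
python3 -m pendant '[{"grip":0.48,"x":0.0055,"y":-0.0045,"z":0.01,"spin":0.002},{"grip":0.48,"x":0.006,"y":-0.0045,"z":0.03,"spin":0.002},{"grip":0.48,"x":0.007,"y":-0.0045,"z":0.05,"spin":0.002},{"grip":0.48,"x":0.0075,"y":-0.0045,"z":0.07,"spin":0.002},{"grip":0.48,"x":0.008,"y":-0.0045,"z":0.08,"spin":0.002},{"grip":0.48,"x":0.008,"y":-0.0045,"z":0.08,"spin":0.002},{"grip":0.48,"x":0.008,"y":-0.0045,"z":0.08,"spin":0.002}]'
python3 - <<'E'
from h import *
go(*T(0,78.5),.094,1.6548);snap('scene','s21');crop('s21','s21a',260,130,420,250,5)
E
```

```text
time: 33.15
tcp_pos: [0.5244, -0.0302, 0.1633]
orientation: [-0.13, 3.108, -0.002]
contact_force: [-0.3, 0.4, -0.1]
opening: 0.0444
t 33.15 grasp [ 0.5266 -0.0302  0.0944] jaw 1.654 F [-0.26  0.39 -0.09] op 0.0444 q6 -1.72 tilt [0.0313 0.0002]
  SHIFT x -0.0000 y -0.0001 z 0.0004 spin -0.000  rows~ 0.0 lin, 0.0 rot
```

View pics/s21a.png

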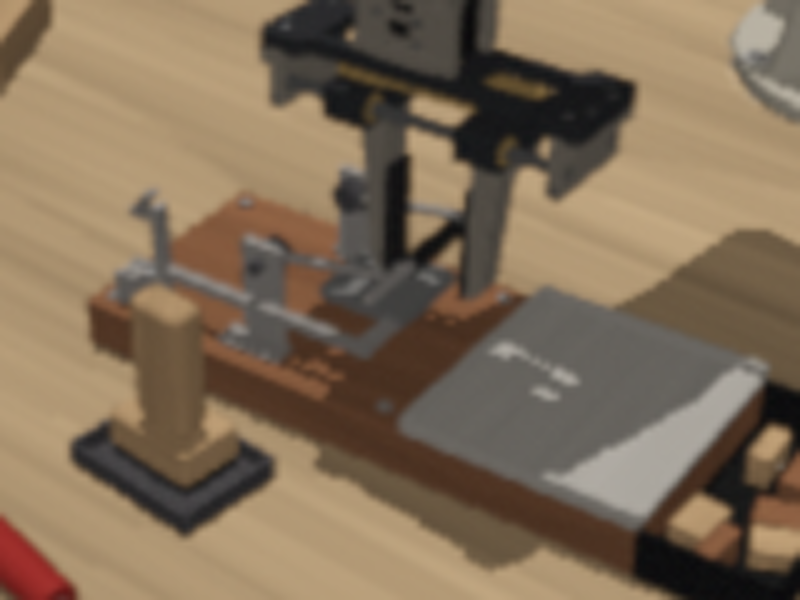

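```bash
python3 -m pendant '[{"grip":0.05,"x":0,"y":0,"z":0,"spin":0},{"grip":0.05,"x":0,"y":0,"z":0,"spin":0},{"grip":0.05,"x":0,"y":0,"z":0,"spin":0},{"grip":0.05,"x":0,"y":0,"z":0,"spin":0},{"grip":0.05,"x":0,"y":0,"z":0,"spin":0},{"grip":0.05,"x":0,"y":0,"z":0,"spin":0},{"grip":0.05,"x":0,"y":0,"z":0,"spin":0},{"grip":0,"x":0,"y":0,"z":0,"spin":0},{"grip":0,"x":0,"y":0,"z":0,"spin":0},{"grip":0,"x":0,"y":0,"z":0,"spin":0}]' 35
python3 - <<'E'
from h import *
go(*T(0,78.5),.094,1.6548)
# arc rows relative
s=env.state();g=s['tcp_pos']+Ro.from_rotvec(s['orientation']).as_matrix()[:,2]*.069
y0=Ti(g)[1]/1e3;z0=g[2];print('grasp trap y,z',y0,z0,'r',np.hypot(y0,z0-.08),'ang',np.degrees(np.arctan2(z0-.08,y0)))
R=Ro.from_rotvec(s['orientation']).as_matrix()
for th in np.arange(10,181,10)[1:]:
    p=np.array([*T(0,80*np.cos(np.radians(th))),.08+.08*np.sin(np.radians(th))])
    p0=np.array([*T(0,80*np.cos(np.radians(10))),.08+.08*np.sin(np.radians(10))])
    print(th,(R.T@(p-p0)).round(4))
E
```

```text
time: 34.03
tcp_pos: [0.525, -0.0305, 0.1641]
orientation: [-0.13, 3.106, -0.003]
contact_force: [0.5, -5.7, 2.1]
opening: 0.0109
t 34.03 grasp [ 0.5273 -0.0306  0.0951] jaw 1.654 F [ 0.48 -5.72  2.08] op 0.0109 q6 -1.72 tilt [ 0.033  -0.0003]
  SHIFT x 0.0007 y 0.0003 z 0.0011 spin -0.000  rows~ 0.0 lin, 0.0 rot
grasp trap y,z 0.07815907345492727 0.09510308577082399 r 0.07960492423923023 ang 10.93676638951747
20 [-0.0004 -0.0037 -0.0135]
30 [-0.0009 -0.0096 -0.0261]
40 [-0.0012 -0.0176 -0.0375]
50 [-0.0016 -0.0275 -0.0473]
60 [-0.0018 -0.039  -0.0552]
70 [-0.002  -0.0516 -0.0611]
80 [-0.0021 -0.0651 -0.0647]
90 [-0.0022 -0.079  -0.0658]
100 [-0.0022 -0.0929 -0.0646]
110 [-0.002  -0.1063 -0.0609]
120 [-0.0018 -0.119  -0.055 ]
130 [-0.0016 -0.1304 -0.047 ]
140 [-0.0013 -0.1402 -0.0371]
150 [-0.0009 -0.1481 -0.0256]
160 [-0.0005 -0.154  -0.013 ]
170 [-0.     -0.1576  0.0005]
180 [ 0.0004 -0.1587  0.0144]
```

```bash
python3 -m pendant '[{"grip":0,"x":-0.0002,"y":-0.0017,"z":-0.007,"spin":0},{"grip":0,"x":-0.0004,"y":-0.0037,"z":-0.0135,"spin":0},{"grip":0,"x":-0.0007,"y":-0.0064,"z":-0.02,"spin":0},{"grip":0,"x":-0.0009,"y":-0.0096,"z":-0.0261,"spin":0},{"grip":0,"x":-0.001,"y":-0.0134,"z":-0.032,"spin":0},{"grip":0,"x":-0.0012,"y":-0.0176,"z":-0.0375,"spin":0},{"grip":0,"x":-0.0014,"y":-0.0224,"z":-0.0426,"spin":0},{"grip":0,"x":-0.0016,"y":-0.0275,"z":-0.0473,"spin":0},{"grip":0,"x":-0.0016,"y":-0.0275,"z":-0.0473,"spin":0}]'
cat >> h.py <<'E'
def arc(ths,off=0):
    s=env.state();R=Ro.from_rotvec(s['orientation']).as_matrix();g=s['tcp_pos']+R[:,2]*.069
    t=Ti(g);ang=np.arctan2(g[2]-.08,t[1]/1e3)
    print('t',round(s['time'],2),'trap x,y',t.round(1),'z',g[2].round(4),'r',np.hypot(t[1]/1e3,g[2]-.08).round(4),'ang',np.degrees(ang).round(1),'F',s['contact_force'].round(1),'op',s['opening'].round(4),'tilt',R[:2,2].round(3))
    for th in ths:
        p=np.array([*T(t[0]*0,80*np.cos(np.radians(th))),.08+.08*np.sin(np.radians(th))])
        print(th,(R.T@(p-g)).round(4))
E
python3 - <<'E'
from h import *
arc(range(60,140,10));snap('scene','s22');crop('s22','s22a',260,130,420,250,5)
E
```

```text
time: 34.78
tcp_pos: [0.5272, -0.0565, 0.2135]
orientation: [-0.128, 3.106, 0.003]
contact_force: [-3.3, 15.3, 9.4]
opening: 0.0105Traceback (most recent call last):
  File "<stdin>", line 2, in <module>
  File "h.py", line 40, in arc
    print('t',round(s['time'],2),'trap x,y',t.round(1),'z',g[2].round(4),'r',np.hypot(t[1]/1e3,g[2]-.08).round(4),'ang',np.degrees(ang).round(1),'F',s['contact_force'].round(1),'op',s['opening'].round(4),'tilt',R[:2,2].round(3))
                                                                                                                                                                                      ^^^^^^^^^^^^^^^^^^
AttributeError: 'float' object has no attribute 'round'
```

```bash
sed -i "s/s\['opening'\].round(4)/round(s['opening'],4)/" h.py
python3 - <<'E'
from h import *
arc(range(60,140,10));snap('scene','s22');crop('s22','s22a',260,130,420,250,5)
E
```

```text
t 34.78 trap x,y [ 0.7 52.4] z 0.1445 r 0.0831 ang 50.9 F [-3.3 15.3  9.4] op 0.0105 tilt [0.033 0.004]
60 [ 0.0005 -0.0124 -0.0048]
70 [ 0.0003 -0.0251 -0.0107]
80 [ 0.0002 -0.0385 -0.0143]
90 [ 0.0001 -0.0524 -0.0155]
100 [ 0.0001 -0.0663 -0.0143]
110 [ 0.0002 -0.0798 -0.0107]
120 [ 0.0004 -0.0924 -0.0049]
130 [ 0.0006 -0.1038  0.0031]
```

View pics/s22a.png

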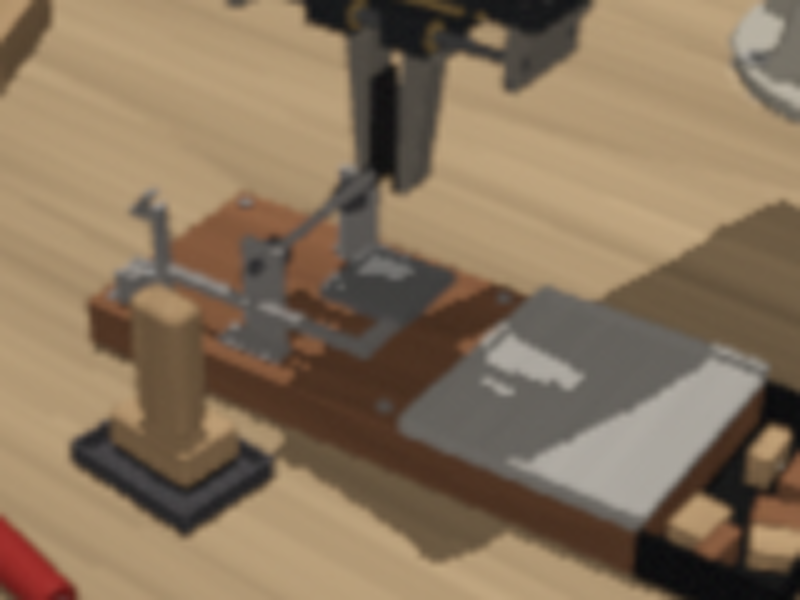

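```bash
python3 -m pendant '[{"grip":0,"x":0,"y":0,"z":0,"spin":0},{"grip":0,"x":0,"y":0,"z":0,"spin":0}]'
python3 - <<'E'
from h import *
arc([]);print(env.state()['torque'])
snap('wrist','w23');crop('w23','w23a',180,80,480,300,2.6)
E
```

```text
time: 35.0
tcp_pos: [0.527, -0.0562, 0.2136]
orientation: [-0.128, 3.106, 0.004]
contact_force: [2.5, 1.9, -6.6]
opening: 0.0108
t 35.0 trap x,y [ 0.6 52.7] z 0.1446 r 0.0834 ang 50.8 F [ 2.5  1.9 -6.6] op 0.0108 tilt [0.033 0.004]
[ 0.56874359 -0.36075154  0.00500544]
```

View pics/w23a.png

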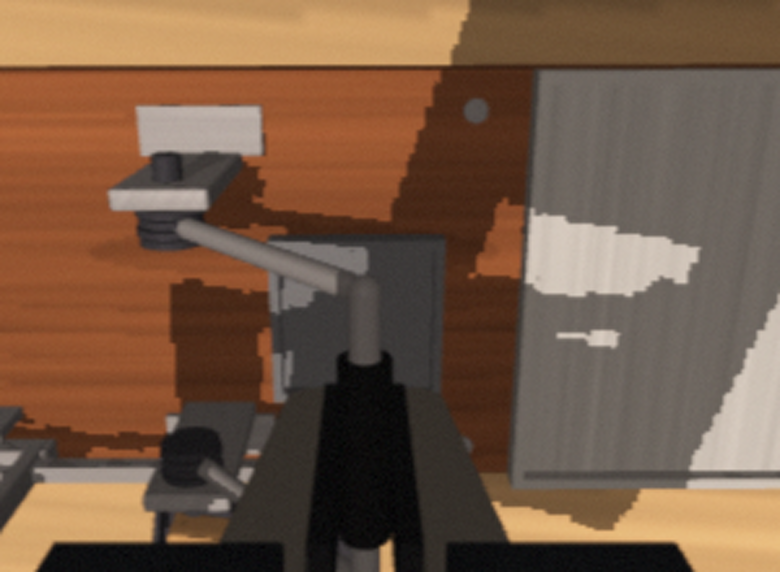

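```bash
cat >> h.py <<'E'
def arc2(c,ths,y0=0):
    s=env.state();R=Ro.from_rotvec(s['orientation']).as_matrix();g=s['tcp_pos']+R[:,2]*.069
    t=Ti(g);yy=t[1]-y0;zz=g[2]*1e3-c
    print('t',round(s['time'],2),'trap x,y',t.round(1),'z',round(g[2]*1e3,1),'r',np.hypot(yy,zz).round(1),'ang',np.degrees(np.arctan2(zz,yy)).round(1),'F',s['contact_force'].round(1),'op',round(s['opening'],4),'tilt',R[:2,2].round(3))
    for th in ths:
        p=np.array([*T(0,y0+80*np.cos(np.radians(th))),(c+80*np.sin(np.radians(th)))/1e3])
        print(th,(R.T@(p-g)).round(4))
E
python3 - <<'E'
from h import *
arc2(84.4,range(55,105,5))
E
```

```text
t 35.05 trap x,y [ 0.5 52.8] z 144.5 r 80.0 ang 48.7 F [ 2.6  3.2 -5.4] op 0.0105 tilt [0.033 0.004]
55 [ 0.0003 -0.0069 -0.0054]
60 [ 0.0002 -0.0128 -0.0092]
65 [ 0.0001 -0.019  -0.0124]
70 [-0.     -0.0254 -0.0151]
75 [-0.0001 -0.0321 -0.0172]
80 [-0.0002 -0.0389 -0.0187]
85 [-0.0002 -0.0458 -0.0196]
90 [-0.0002 -0.0528 -0.02  ]
95 [-0.0002 -0.0597 -0.0197]
100 [-0.0002 -0.0666 -0.0188]
```

```bash
python3 -m pendant '[{"grip":0,"x":0,"y":-0.0069,"z":-0.0054,"spin":0},{"grip":0,"x":0,"y":-0.0128,"z":-0.0092,"spin":0},{"grip":0,"x":0,"y":-0.019,"z":-0.0124,"spin":0},{"grip":0,"x":0,"y":-0.0254,"z":-0.0151,"spin":0},{"grip":0,"x":0,"y":-0.0321,"z":-0.0172,"spin":0},{"grip":0,"x":0,"y":-0.0389,"z":-0.0187,"spin":0},{"grip":0,"x":0,"y":-0.0389,"z":-0.0187,"spin":0}]' 42
python3 -m pendant '[{"grip":0,"x":0,"y":0,"z":0,"spin":0},{"grip":0,"x":0,"y":0,"z":0,"spin":0}]'
python3 - <<'E'
from h import *
arc2(84.4,range(85,135,5))
E
```

```text
time: 35.63
tcp_pos: [0.5302, -0.0949, 0.2341]
orientation: [-0.125, 3.104, 0.007]
contact_force: [-0.8, 8.5, 11.8]
opening: 0.0108
time: 35.8
tcp_pos: [0.53, -0.0945, 0.2342]
orientation: [-0.124, 3.104, 0.009]
contact_force: [2.6, 4.8, -4.2]
opening: 0.0107
t 35.8 trap x,y [ 0.4 14.5] z 165.3 r 82.1 ang 79.9 F [ 2.6  4.8 -4.2] op 0.0107 tilt [0.035 0.007]
85 [ 0.0004 -0.0075  0.0011]
90 [ 0.0004 -0.0145  0.0008]
95 [ 0.0004 -0.0214  0.001 ]
100 [ 0.0004 -0.0284  0.0019]
105 [ 0.0004 -0.0352  0.0034]
110 [ 0.0004 -0.0419  0.0055]
115 [ 0.0005 -0.0483  0.0081]
120 [ 0.0006 -0.0545  0.0113]
125 [ 0.0007 -0.0604  0.015 ]
130 [ 0.0008 -0.066   0.0193]
```

```bash
python3 -m pendant '[{"grip":0,"x":0,"y":0,"z":0.001,"spin":0},{"grip":0,"x":0,"y":0,"z":0.003,"spin":0},{"grip":0,"x":0,"y":0,"z":0.005,"spin":0},{"grip":0,"x":0,"y":0,"z":0.007,"spin":0},{"grip":0,"x":0,"y":0,"z":0.008,"spin":0},{"grip":0,"x":0,"y":0,"z":0.008,"spin":0}]' 12
python3 - <<'E'
from h import *
arc2(86.6,[]); snap('scene','s24');crop('s24','s24a',260,130,420,250,5)
E
```

```text
time: 36.3
tcp_pos: [0.5313, -0.0942, 0.2284]
orientation: [-0.124, 3.101, 0.01]
contact_force: [-2.3, 7.2, 14.5]
opening: 0.0115
t 36.3 trap x,y [ 1.9 14.8] z 159.5 r 74.3 ang 78.5 F [-2.3  7.2 14.5] op 0.0115 tilt [0.037 0.008]
```

View pics/s24a.png

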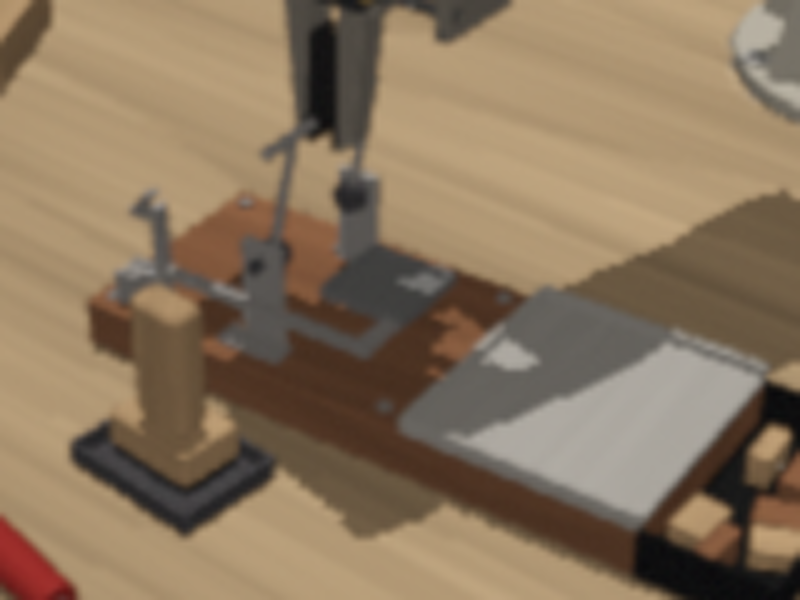

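```bash
python3 -m pendant '[{"grip":0,"x":0,"y":0,"z":0,"spin":0},{"grip":0,"x":0,"y":0,"z":0,"spin":0},{"grip":0,"x":0,"y":0,"z":0,"spin":0}]' 25
python3 - <<'E'
from h import *
arc2(80.8,range(80,136,5))
E
```

```text
time: 36.6
tcp_pos: [0.5312, -0.0942, 0.2286]
orientation: [-0.124, 3.102, 0.01]
contact_force: [-0.0, 2.3, 1.0]
opening: 0.0109
t 36.6 trap x,y [ 1.8 14.8] z 159.6 r 80.2 ang 79.4 F [-0.   2.3  1. ] op 0.0109 tilt [0.037 0.008]
80 [ 0.0018 -0.0009 -0.    ]
85 [ 0.0018 -0.0078 -0.001 ]
90 [ 0.0017 -0.0148 -0.0013]
95 [ 0.0017 -0.0218 -0.001 ]
100 [ 0.0017 -0.0287 -0.0002]
105 [ 0.0017 -0.0355  0.0013]
110 [ 0.0018 -0.0422  0.0034]
115 [ 0.0019 -0.0487  0.006 ]
120 [ 0.0019 -0.0549  0.0092]
125 [ 0.0021 -0.0608  0.0129]
130 [ 0.0022 -0.0663  0.0171]
135 [ 0.0024 -0.0715  0.0218]
```

```bash
python3 -m pendant '[{"grip":0,"x":0,"y":-0.0078,"z":-0.001,"spin":0},{"grip":0,"x":0,"y":-0.0148,"z":-0.0013,"spin":0},{"grip":0,"x":0,"y":-0.0218,"z":-0.001,"spin":0},{"grip":0,"x":0,"y":-0.0287,"z":-0.0002,"spin":0},{"grip":0,"x":0,"y":-0.0355,"z":0.0013,"spin":0},{"grip":0,"x":0,"y":-0.0422,"z":0.0034,"spin":0},{"grip":0,"x":0,"y":-0.0487,"z":0.006,"spin":0},{"grip":0,"x":0,"y":-0.0487,"z":0.006,"spin":0}]'
python3 -m pendant '[{"grip":0,"x":0,"y":0,"z":0,"spin":0},{"grip":0,"x":0,"y":0,"z":0,"spin":0}]'
python3 - <<'E'
from h import *
arc2(81,range(115,156,5))
E
```

```text
time: 37.27
tcp_pos: [0.5353, -0.1434, 0.2224]
orientation: [-0.123, 3.102, 0.01]
contact_force: [-1.1, 2.5, 4.0]
opening: 0.0111
time: 37.43
tcp_pos: [0.5353, -0.1432, 0.2225]
orientation: [-0.123, 3.102, 0.011]
contact_force: [-0.3, 4.1, 2.8]
opening: 0.011
t 37.43 trap x,y [  1.7 -34.4] z 153.5 r 80.3 ang 115.4 F [-0.3  4.1  2.8] op 0.011 tilt [0.037 0.009]
115 [ 0.0017  0.0006 -0.    ]
120 [ 0.0018 -0.0057  0.0032]
125 [ 0.0019 -0.0116  0.0069]
130 [ 0.002  -0.0171  0.0111]
135 [ 0.0022 -0.0223  0.0158]
140 [ 0.0024 -0.027   0.0209]
145 [ 0.0025 -0.0313  0.0264]
150 [ 0.0027 -0.0351  0.0323]
155 [ 0.003  -0.0384  0.0384]
```

```bash
python3 -m pendant '[{"grip":0,"x":0,"y":-0.0057,"z":0.0032,"spin":0},{"grip":0,"x":0,"y":-0.0116,"z":0.0069,"spin":0},{"grip":0,"x":0,"y":-0.0171,"z":0.0111,"spin":0},{"grip":0,"x":0,"y":-0.0223,"z":0.0158,"spin":0},{"grip":0,"x":0.0003,"y":-0.027,"z":0.0209,"spin":0},{"grip":0,"x":0.0005,"y":-0.0313,"z":0.0264,"spin":0},{"grip":0,"x":0.0005,"y":-0.0313,"z":0.0264,"spin":0}]' 30
python3 -m pendant '[{"grip":0,"x":0,"y":0,"z":0,"spin":0},{"grip":0,"x":0,"y":0,"z":0,"spin":0}]'
python3 - <<'E'
from h import *
arc2(81.5,range(145,184,5))
snap('scene','s25');crop('s25','s25a',260,130,420,250,5)
E
```

```text
time: 38.02
tcp_pos: [0.5379, -0.1743, 0.1953]
orientation: [-0.122, 3.103, 0.012]
contact_force: [-0.2, 4.8, 3.8]
opening: 0.0107
time: 38.18
tcp_pos: [0.5379, -0.1741, 0.1956]
orientation: [-0.123, 3.103, 0.011]
contact_force: [-1.6, 2.9, 4.8]
opening: 0.011
t 38.18 trap x,y [  1.7 -65.3] z 126.7 r 79.4 ang 145.3 F [-1.6  2.9  4.8] op 0.011 tilt [0.036 0.009]
145 [ 0.0017 -0.0002 -0.0008]
150 [ 0.0019 -0.004   0.0051]
155 [ 0.0021 -0.0072  0.0113]
160 [ 0.0023 -0.01    0.0177]
165 [ 0.0026 -0.0121  0.0243]
170 [ 0.0028 -0.0136  0.0311]
175 [ 0.0031 -0.0146  0.038 ]
180 [ 0.0033 -0.0149  0.045 ]
```

View pics/s25a.png

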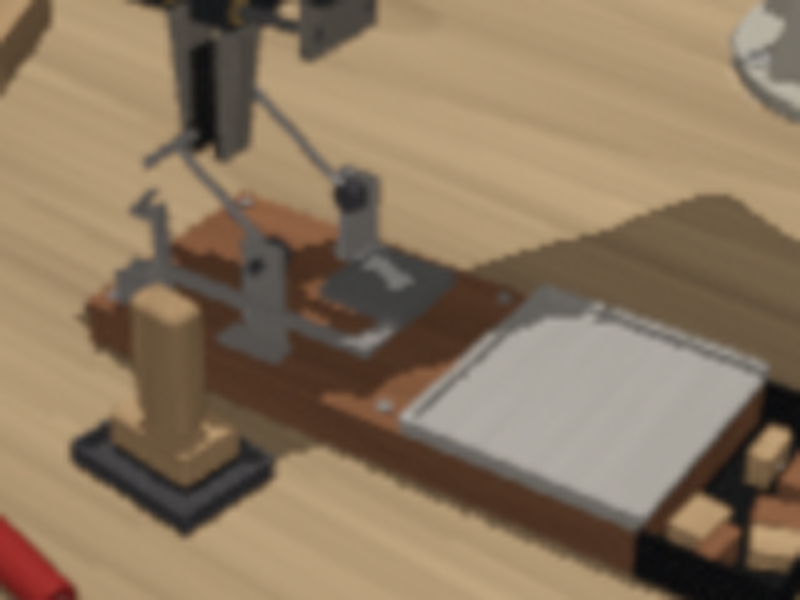

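```bash
python3 -m pendant '[{"grip":0,"x":0.0002,"y":-0.004,"z":0.006,"spin":0},{"grip":0,"x":0.0004,"y":-0.0072,"z":0.012,"spin":0},{"grip":0,"x":0.0006,"y":-0.01,"z":0.0185,"spin":0},{"grip":0,"x":0.0009,"y":-0.0121,"z":0.0251,"spin":0},{"grip":0,"x":0.0009,"y":-0.0121,"z":0.0251,"spin":0}]' 35
python3 -m pendant '[{"grip":0,"x":0,"y":0,"z":0,"spin":0},{"grip":0,"x":0,"y":0,"z":0,"spin":0}]'
python3 - <<'E'
from h import *
arc2(80.7,range(165,186,3))
E
```

```text
time: 38.65
tcp_pos: [0.5389, -0.186, 0.17]
orientation: [-0.123, 3.103, 0.012]
contact_force: [-0.5, 4.4, 4.5]
opening: 0.0108
time: 38.82
tcp_pos: [0.539, -0.1858, 0.1704]
orientation: [-0.123, 3.103, 0.011]
contact_force: [-1.3, 3.8, 5.6]
opening: 0.0107
t 38.82 trap x,y [  1.8 -77.1] z 101.5 r 79.9 ang 164.9 F [-1.3  3.8  5.6] op 0.0107 tilt [0.036 0.009]
165 [ 0.0018 -0.0002 -0.    ]
168 [ 0.0019 -0.0012  0.004 ]
171 [ 0.002  -0.0019  0.0082]
174 [ 0.0022 -0.0025  0.0123]
177 [ 0.0023 -0.0029  0.0165]
180 [ 0.0025 -0.003   0.0207]
183 [ 0.0026 -0.0029  0.0248]
```

```bash
python3 -m pendant '[{"grip":0,"x":0.0001,"y":-0.0012,"z":0.004,"spin":0},{"grip":0,"x":0.0002,"y":-0.0019,"z":0.0082,"spin":0},{"grip":0,"x":0.0004,"y":-0.0025,"z":0.0123,"spin":0},{"grip":0,"x":0.0005,"y":-0.0029,"z":0.0165,"spin":0},{"grip":0,"x":0.0007,"y":-0.003,"z":0.0207,"spin":0},{"grip":0,"x":0.0008,"y":-0.0029,"z":0.024,"spin":0},{"grip":0,"x":0.0008,"y":-0.0029,"z":0.024,"spin":0},{"grip":0,"x":0.0008,"y":-0.0029,"z":0.024,"spin":0}]'
python3 - <<'E'
from h import *
arc2(80.7,range(165,186,3)); snap('scene','s26');crop('s26','s26a',270,140,370,220,8); snap('wrist','w26')
E
```

```text
time: 39.48
tcp_pos: [0.5393, -0.1892, 0.147]
orientation: [-0.124, 3.103, 0.009]
contact_force: [-3.4, -0.6, 6.4]
opening: 0.0108
t 39.48 trap x,y [  1.9 -80.7] z 78.0 r 80.7 ang -178.1 F [-3.4 -0.6  6.4] op 0.0108 tilt [0.036 0.007]
165 [ 0.001   0.0035 -0.0234]
168 [ 0.0012  0.0025 -0.0193]
171 [ 0.0013  0.0017 -0.0152]
174 [ 0.0015  0.0012 -0.0111]
177 [ 0.0016  0.0008 -0.0069]
180 [ 0.0018  0.0007 -0.0027]
183 [0.0019 0.0008 0.0015]
```

View pics/s26a.png

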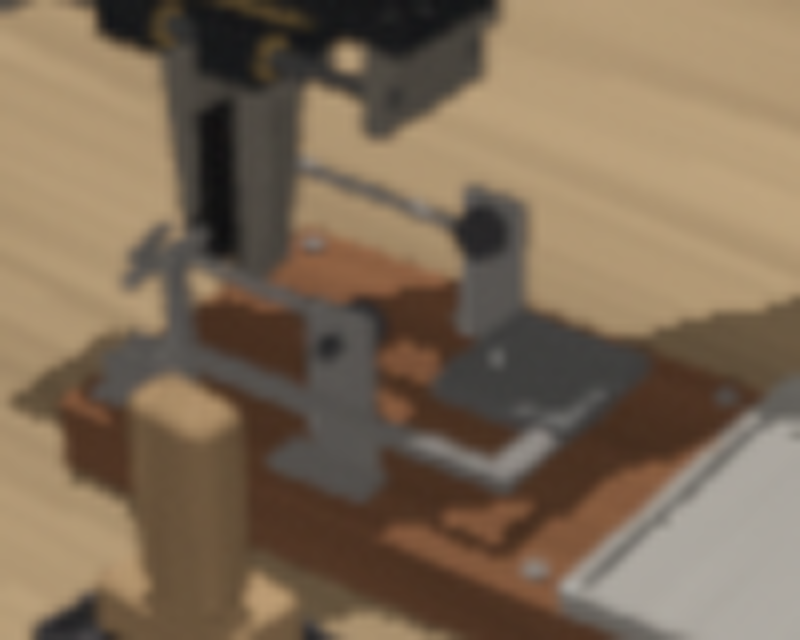

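View pics/w26.png

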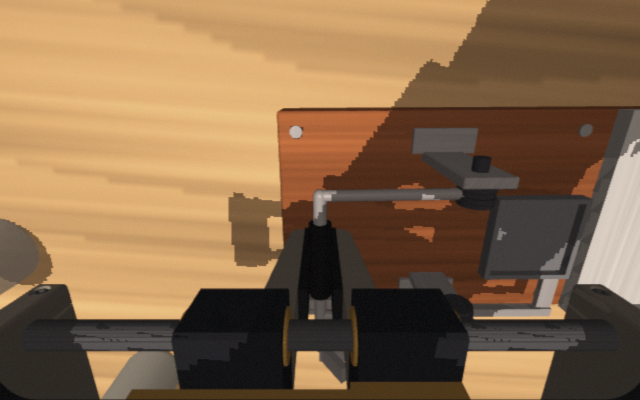

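```bash
python3 -m pendant '[{"grip":0,"x":0,"y":0.0,"z":0.001,"spin":0},{"grip":0,"x":0,"y":0.0,"z":0.0015,"spin":0},{"grip":0,"x":0,"y":0.0,"z":0.0015,"spin":0},{"grip":0,"x":0,"y":0.0,"z":0.0015,"spin":0}]'
python3 - <<'E'
from h import *
arc2(80.7,[]); snap('scene','s27');crop('s27','s27a',270,150,330,200,13)
E
python3 -m pendant '[{"grip":0,"x":0,"y":0.0,"z":-0.001,"spin":0},{"grip":0,"x":0,"y":0.0,"z":-0.002,"spin":0},{"grip":0,"x":0,"y":0.0,"z":-0.003,"spin":0},{"grip":0,"x":0,"y":0.0,"z":-0.004,"spin":0},{"grip":0,"x":0,"y":0.0,"z":-0.005,"spin":0},{"grip":0,"x":0,"y":0.0,"z":-0.006,"spin":0},{"grip":0,"x":0,"y":0.0,"z":-0.006,"spin":0}]'
python3 - <<'E'
from h import *
arc2(80.7,[176])
E
```

```text
time: 39.92
tcp_pos: [0.5393, -0.1893, 0.1463]
orientation: [-0.125, 3.103, 0.008]
contact_force: [-2.7, 3.0, 7.2]
opening: 0.0111
t 39.92 trap x,y [  1.9 -80.8] z 77.3 r 80.9 ang -177.6 F [-2.7  3.   7.2] op 0.0111 tilt [0.036 0.007]
time: 40.55
tcp_pos: [0.539, -0.1891, 0.1514]
orientation: [-0.125, 3.103, 0.008]
contact_force: [3.6, 3.5, -10.4]
opening: 0.0113
t 40.55 trap x,y [  1.6 -80.6] z 82.4 r 80.6 ang 178.8 F [  3.6   3.5 -10.4] op 0.0113 tilt [0.036 0.007]
176 [ 0.0014  0.0008 -0.0039]
```

View pics/s27a.png

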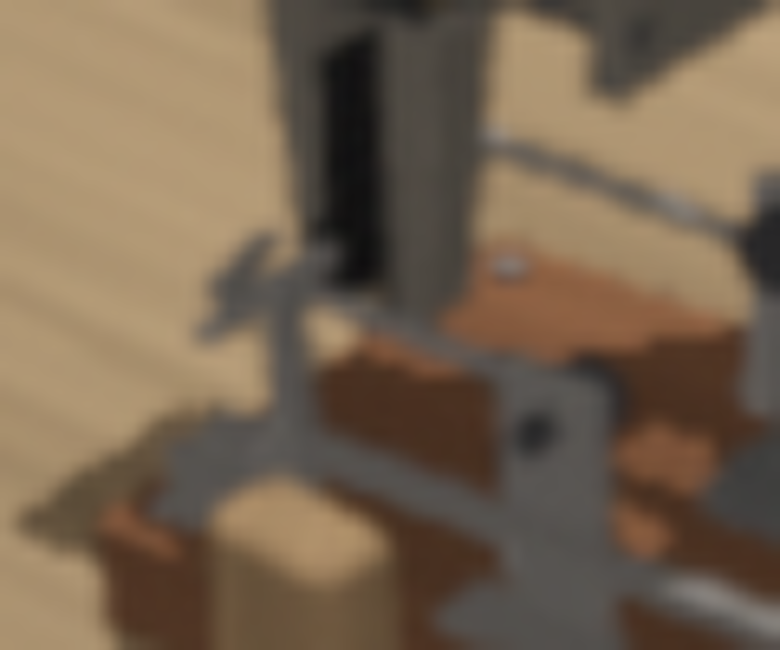

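```bash
python3 -m pendant '[{"grip":0,"x":0,"y":0,"z":0,"spin":0},{"grip":0,"x":0,"y":0,"z":0,"spin":0}]'
python3 - <<'E'
from h import *
arc2(80.7,[]); snap('scene','s28');crop('s28','s28a',270,150,330,200,13); snap('top','t28');crop('t28','t28a',300,180,410,270,7)
E
```

```text
time: 40.72
tcp_pos: [0.5391, -0.1891, 0.151]
orientation: [-0.125, 3.103, 0.008]
contact_force: [1.0, 3.8, -4.8]
opening: 0.0111
t 40.72 trap x,y [  1.6 -80.6] z 82.0 r 80.6 ang 179.0 F [ 1.   3.8 -4.8] op 0.0111 tilt [0.036 0.007]
```

View pics/s28a.png

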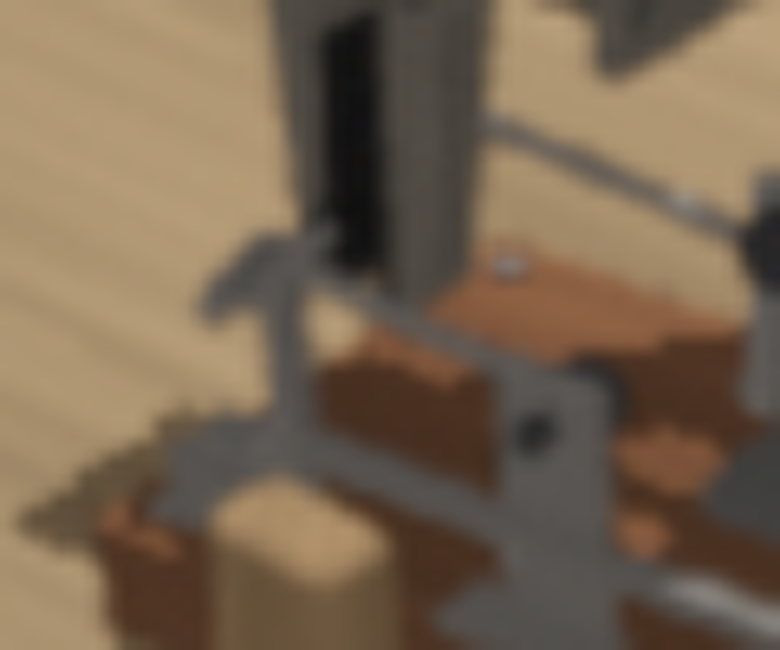

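View pics/t28a.png

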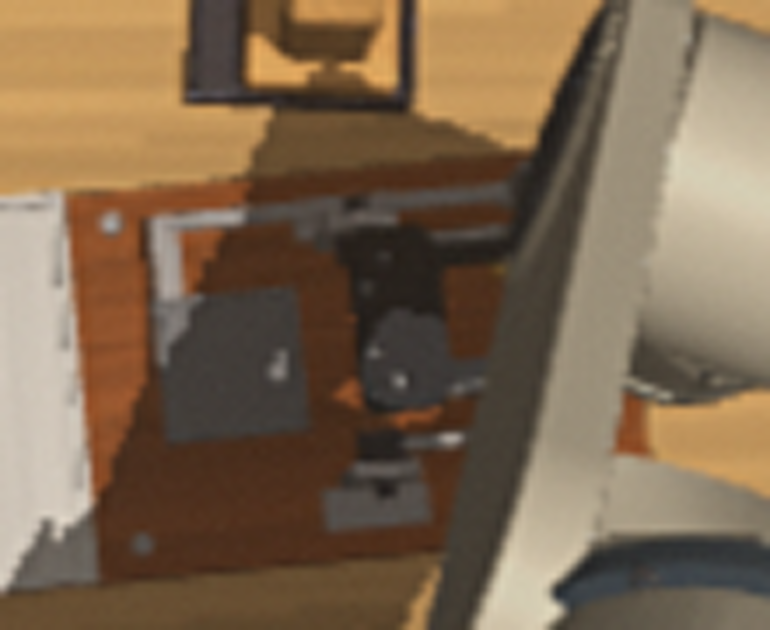

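```bash
python3 -m pendant '[{"grip":0,"x":0,"y":0,"z":0.0,"spin":0},{"grip":0,"x":0,"y":0,"z":0.0,"spin":0},{"grip":0,"x":0,"y":0,"z":0,"spin":0}]' 10
python3 - <<'E'
from h import *
arc2(80.7,[])
E
python3 -m pendant '[{"grip":0,"x":0,"y":0,"z":-0.0005,"spin":0},{"grip":0,"x":0,"y":0,"z":-0.001,"spin":0},{"grip":0,"x":0,"y":0,"z":-0.001,"spin":0}]' 10
python3 - <<'E'
from h import *
arc2(80.7,[])
snap('wrist','w29');crop('w29','w29a',280,180,480,380,4)
E
```

```text
time: 41.07
tcp_pos: [0.5391, -0.1892, 0.1512]
orientation: [-0.125, 3.103, 0.008]
contact_force: [1.2, 3.8, -3.3]
opening: 0.0115
t 41.07 trap x,y [  1.6 -80.6] z 82.2 r 80.6 ang 178.9 F [ 1.2  3.8 -3.3] op 0.0115 tilt [0.036 0.007]
time: 41.32
tcp_pos: [0.5389, -0.1891, 0.1517]
orientation: [-0.125, 3.103, 0.009]
contact_force: [3.6, 2.2, -12.5]
opening: 0.0117
t 41.32 trap x,y [  1.4 -80.6] z 82.7 r 80.6 ang 178.6 F [  3.6   2.2 -12.5] op 0.0117 tilt [0.036 0.007]
```

View pics/w29a.png

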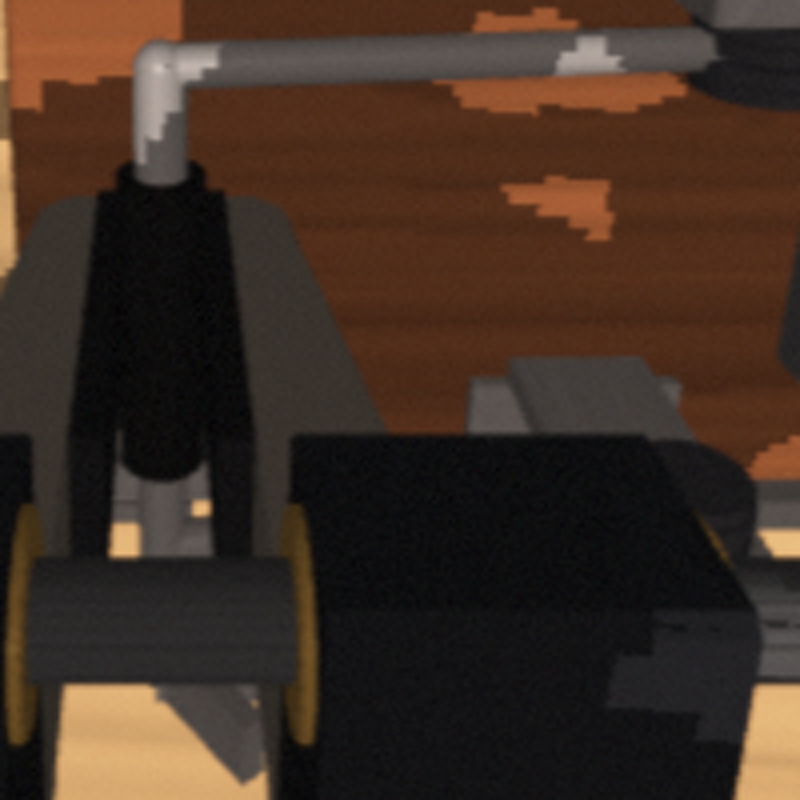

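```bash
python3 -m pendant '[{"grip":0,"x":0,"y":0,"z":0.0006,"spin":0},{"grip":0,"x":0,"y":0,"z":0.0006,"spin":0},{"grip":0,"x":0,"y":0,"z":0.0006,"spin":0}]' 4
python3 - <<'E'
from h import *
arc2(80.7,[])
E
python3 -m pendant '[{"grip":0.13,"x":0,"y":0,"z":0,"spin":0},{"grip":0.14,"x":0,"y":0,"z":0,"spin":0},{"grip":0.15,"x":0,"y":0,"z":0,"spin":0},{"grip":0.17,"x":0,"y":0,"z":0,"spin":0},{"grip":0.2,"x":0,"y":0,"z":0,"spin":0},{"grip":0.25,"x":0,"y":0,"z":0,"spin":0},{"grip":0.3,"x":0,"y":0,"z":0,"spin":0},{"grip":0.35,"x":0,"y":0,"z":0,"spin":0},{"grip":0.35,"x":0,"y":0,"z":0,"spin":0},{"grip":0.35,"x":0,"y":0,"z":0,"spin":0}]' 10
python3 - <<'E'
from h import *
arc2(80.7,[])
snap('wrist','w30');crop('w30','w30a',280,180,480,380,4); snap('scene','s30');crop('s30','s30a',270,140,370,220,8)
E
```

```text
time: 41.62
tcp_pos: [0.5389, -0.1892, 0.1515]
orientation: [-0.125, 3.103, 0.008]
contact_force: [-1.4, 2.3, -1.1]
opening: 0.0117
t 41.62 trap x,y [  1.4 -80.6] z 82.6 r 80.6 ang 178.7 F [-1.4  2.3 -1.1] op 0.0117 tilt [0.036 0.007]
time: 42.45
tcp_pos: [0.5389, -0.1892, 0.1516]
orientation: [-0.125, 3.103, 0.008]
contact_force: [-0.3, 0.1, -0.5]
opening: 0.032
t 42.45 trap x,y [  1.4 -80.6] z 82.6 r 80.7 ang 178.6 F [-0.3  0.1 -0.5] op 0.032 tilt [0.036 0.007]
```

View pics/s30a.png

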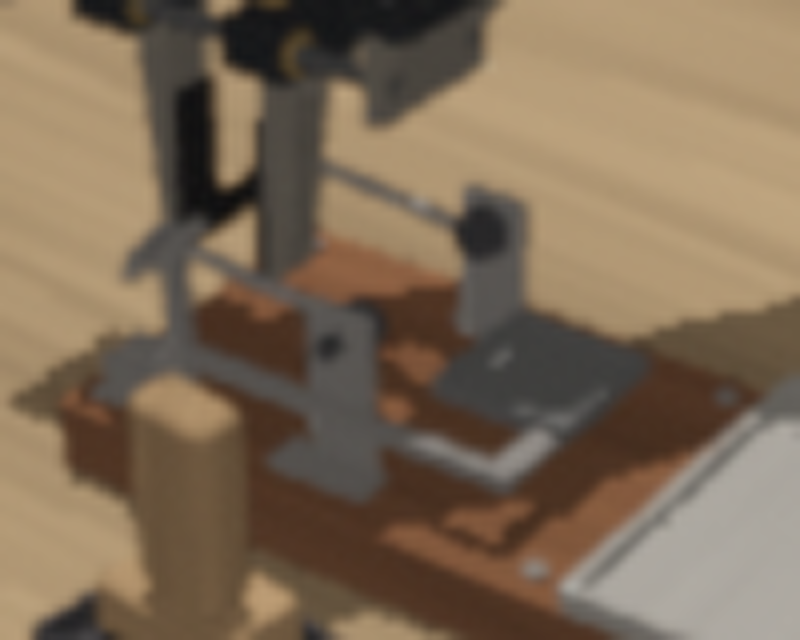

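View pics/w30a.png

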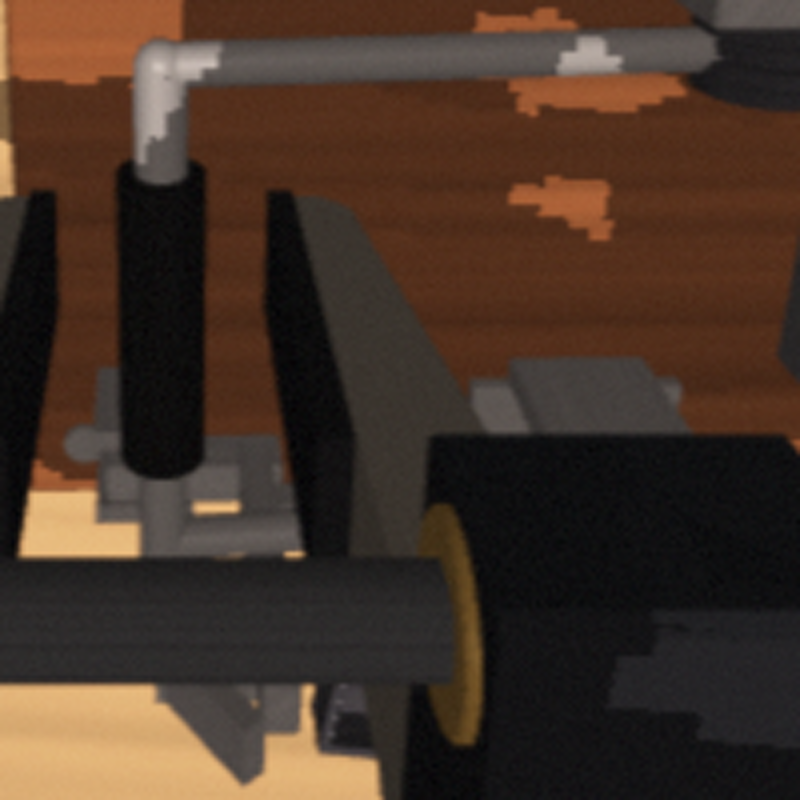

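```bash
python3 -m pendant '[{"grip":0.35,"x":0,"y":0,"z":-0.01,"spin":0},{"grip":0.35,"x":0,"y":0,"z":-0.025,"spin":0},{"grip":0.35,"x":0,"y":0,"z":-0.05,"spin":0},{"grip":0.35,"x":0,"y":0,"z":-0.08,"spin":0},{"grip":0.35,"x":0,"y":0,"z":-0.11,"spin":0},{"grip":0.35,"x":0,"y":0,"z":-0.13,"spin":0},{"grip":0.35,"x":0,"y":0,"z":-0.14,"spin":0},{"grip":0.35,"x":0,"y":0,"z":-0.14,"spin":0},{"grip":0.35,"x":0,"y":0,"z":-0.14,"spin":0},{"grip":0.35,"x":0,"y":0,"z":-0.14,"spin":0}]'
python3 - <<'E'
from h import *
snap('wrist','w31');go(.50,.385,.2,1.6548)
E
```

```text
time: 43.38
tcp_pos: [0.5332, -0.1899, 0.2901]
orientation: [-0.125, 3.105, 0.01]
contact_force: [0.2, 0.3, 0.4]
opening: 0.0317
t 43.43 grasp [ 0.5355 -0.1893  0.2208] jaw 1.651 F [ 0.39 -0.42  0.34] op 0.0321 q6 -2.02 tilt [0.0331 0.0078]
  SHIFT x -0.0101 y 0.5752 z 0.0241 spin -0.003  rows~ 13.8 lin, 0.0 rot
```

View pics/w31.png

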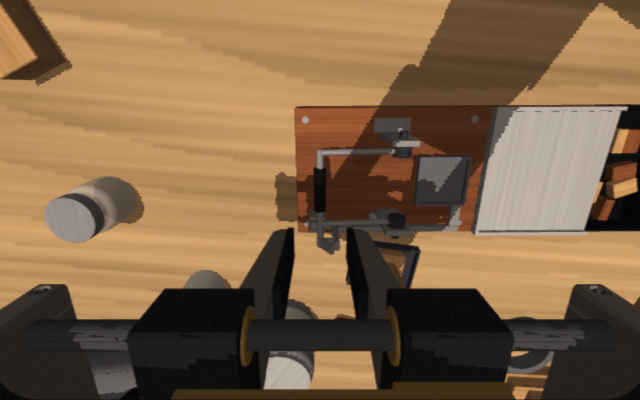

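```bash
python3 -m pendant '[{"grip":0.35,"x":-0.01,"y":0.04,"z":0,"spin":0},{"grip":0.35,"x":-0.01,"y":0.08,"z":0,"spin":0},{"grip":0.35,"x":-0.01,"y":0.12,"z":0,"spin":0},{"grip":0.35,"x":-0.01,"y":0.16,"z":0,"spin":0},{"grip":0.35,"x":-0.01,"y":0.2,"z":0,"spin":0},{"grip":0.35,"x":-0.01,"y":0.24,"z":0,"spin":0},{"grip":0.35,"x":-0.01,"y":0.28,"z":0,"spin":0},{"grip":0.35,"x":-0.01,"y":0.32,"z":0,"spin":0},{"grip":0.35,"x":-0.01,"y":0.36,"z":0,"spin":0},{"grip":0.35,"x":-0.01,"y":0.4,"z":0,"spin":0}]'
python3 - <<'E'
from h import *
go(.50,.385,.19,1.6548)
E
```

```text
time: 44.27
tcp_pos: [0.5099, 0.2114, 0.2907]
orientation: [-0.125, 3.108, 0.009]
contact_force: [1.0, 0.3, 0.1]
opening: 0.0318
t 44.27 grasp [0.512  0.2119 0.2217] jaw 1.651 F [0.96 0.34 0.08] op 0.0318 q6 -1.26 tilt [0.031  0.0068]
  SHIFT x -0.0010 y 0.1734 z 0.0325 spin -0.003  rows~ 4.2 lin, 0.0 rot
```

```bash
python3 -m pendant '[{"grip":0.8,"x":0,"y":0.04,"z":0,"spin":0},{"grip":0.8,"x":0,"y":0.08,"z":0.01,"spin":0},{"grip":0.8,"x":0,"y":0.12,"z":0.02,"spin":0},{"grip":0.8,"x":0,"y":0.16,"z":0.03,"spin":0},{"grip":0.8,"x":0,"y":0.1735,"z":0.033,"spin":0},{"grip":0.8,"x":0,"y":0.1735,"z":0.033,"spin":0},{"grip":0.8,"x":0,"y":0.1735,"z":0.033,"spin":0},{"grip":0.8,"x":0,"y":0.1735,"z":0.033,"spin":0}]'
python3 - <<'E'
from h import *
snap('wrist','w32');go(.457,.386,.1,1.6548);snap('scene','s32');crop('s32','s32a',440,210,560,310,6)
E
```

```text
time: 44.93
tcp_pos: [0.4969, 0.3833, 0.2579]
orientation: [-0.125, 3.109, 0.007]
contact_force: [0.4, 0.0, -0.4]
opening: 0.0736
t 44.98 grasp [0.4992 0.3834 0.1893] jaw 1.65 F [ 0.29 -0.36  0.33] op 0.0734 q6 -0.98 tilt [0.0304 0.0059]
  SHIFT x 0.0446 y 0.0056 z 0.0880 spin -0.004  rows~ 2.4 lin, 0.0 rot
```

View pics/w32.png

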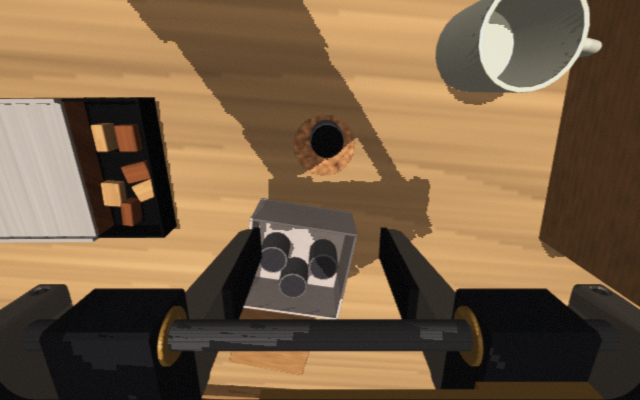

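View pics/s32a.png

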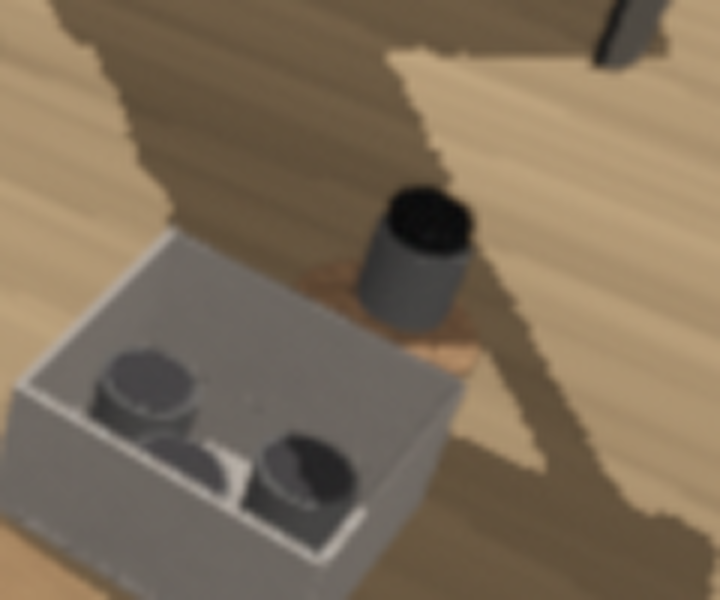

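```bash
python3 - <<'E'
from h import *
crop('w32','w32a',280,100,380,190,7)
E
```

```text
(no output)
```

View pics/w32a.png

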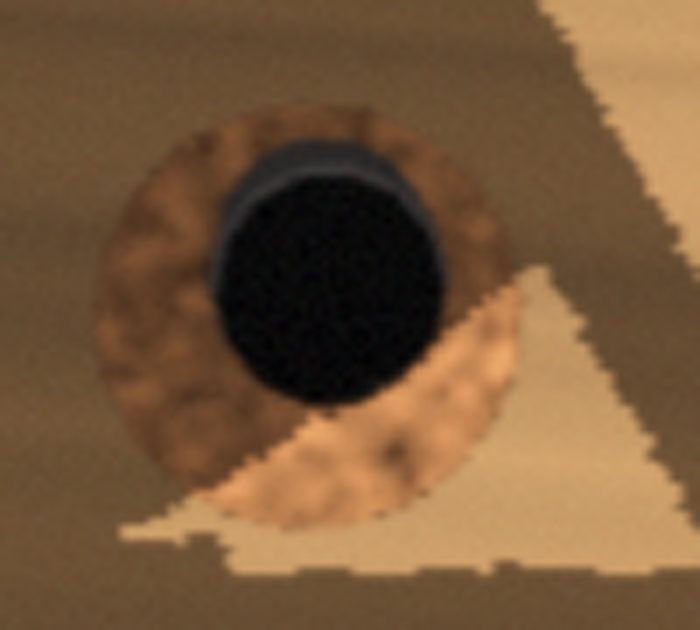

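```bash
python3 - <<'E'
from h import *
p=ray('w32',280+331/7,100+290/7,.052);print(p,w('w32',327,141),ray('w32',280+308/7,100+315/7,.004));go(p[0],p[1],.1,1.6548)
E
```

```text
[0.45540558 0.3876609  0.052     ] [0.45485545 0.38731487 0.05305466] [0.46736417 0.38632789 0.004     ]
t 45.03 grasp [0.4994 0.3835 0.1897] jaw 1.65 F [ 0.07 -0.36 -0.  ] op 0.074 q6 -0.98 tilt [0.031  0.0064]
  SHIFT x 0.0463 y 0.0073 z 0.0883 spin -0.005  rows~ 2.4 lin, 0.0 rot
```

```bash
python3 - <<'E'
from h import *
go(.4555,.3872,.033,1.6548)
E
python3 -m pendant '[{"grip":0.8,"x":0.045,"y":0.0073,"z":0.02,"spin":-0.005},{"grip":0.8,"x":0.046,"y":0.0073,"z":0.05,"spin":-0.005},{"grip":0.8,"x":0.046,"y":0.0073,"z":0.075,"spin":-0.005},{"grip":0.8,"x":0.046,"y":0.0073,"z":0.085,"spin":-0.005},{"grip":0.8,"x":0.046,"y":0.0073,"z":0.085,"spin":-0.005},{"grip":0.8,"x":0.046,"y":0.0073,"z":0.085,"spin":-0.005}]'
python3 - <<'E'
from h import *
go(.4555,.3872,.033,1.6548); snap('wrist','w33')
E
```

```text
t 45.03 grasp [0.4994 0.3835 0.1897] jaw 1.65 F [ 0.07 -0.36 -0.  ] op 0.074 q6 -0.98 tilt [0.031  0.0064]
  SHIFT x 0.0484 y 0.0066 z 0.1553 spin -0.005  rows~ 3.9 lin, 0.0 rot
time: 45.53
tcp_pos: [0.4544, 0.3868, 0.173]
orientation: [-0.129, 3.107, 0.008]
contact_force: [0.4, -0.3, 0.1]
opening: 0.0737
t 45.53 grasp [0.4565 0.3873 0.104 ] jaw 1.654 F [ 0.4  -0.28  0.06] op 0.0737 q6 -0.93 tilt [0.0312 0.0065]
  SHIFT x 0.0033 y -0.0003 z 0.0709 spin -0.001  rows~ 1.7 lin, 0.0 rot
```

View pics/w33.png

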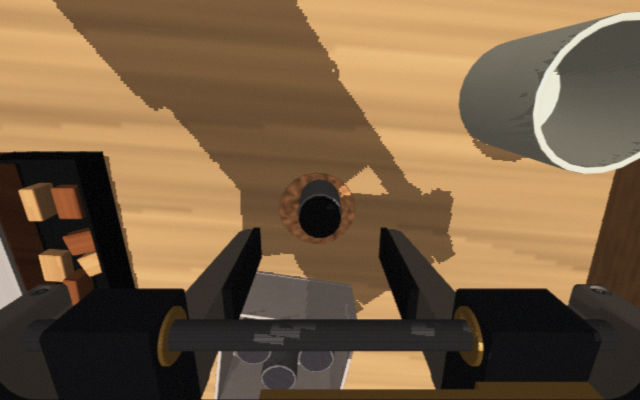

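```bash
python3 - <<'E'
from h import *
print(ray('w33',320,216,.052), 'mug',w('top0',105,285),w('top0',122,300),w('top0',118,315), w('top0',105,318))
p=ray('w33',320,216,.052);go(p[0],p[1],.033,1.6548)
E
```

```text
[0.45340953 0.38731371 0.052     ] mug [0.39855119 0.51671173 0.08646659] [0.35936675 0.48884758 0.04560383] [3.18297943e-01 5.16267033e-01 2.29294306e-04] [3.10908539e-01 5.50543959e-01 2.19265633e-04]
t 45.58 grasp [0.457  0.3878 0.1047] jaw 1.654 F [-0.56  0.03 -0.84] op 0.0739 q6 -0.93 tilt [0.0324 0.0076]
  SHIFT x 0.0059 y -0.0005 z 0.0715 spin -0.001  rows~ 1.7 lin, 0.0 rot
```

```bash
python3 -m pendant '[{"grip":0.8,"x":0.0045,"y":-0.0004,"z":0.02,"spin":0},{"grip":0.8,"x":0.0045,"y":-0.0004,"z":0.04,"spin":0},{"grip":0.8,"x":0.0045,"y":-0.0004,"z":0.06,"spin":0},{"grip":0.8,"x":0.0045,"y":-0.0004,"z":0.071,"spin":0},{"grip":0.8,"x":0.0045,"y":-0.0004,"z":0.071,"spin":0},{"grip":0.8,"x":0.0045,"y":-0.0004,"z":0.071,"spin":0}]'
python3 -m pendant '[{"grip":0.4,"x":0,"y":0,"z":0,"spin":0},{"grip":0.4,"x":0,"y":0,"z":0,"spin":0},{"grip":0.4,"x":0,"y":0,"z":0,"spin":0},{"grip":0.4,"x":0,"y":0,"z":0,"spin":0},{"grip":0.3,"x":0,"y":0,"z":0,"spin":0},{"grip":0.3,"x":0,"y":0,"z":0,"spin":0},{"grip":0.3,"x":0,"y":0,"z":0,"spin":0},{"grip":0.3,"x":0,"y":0,"z":0,"spin":0}]' 8
python3 - <<'E'
from h import *
go(.4555,.3872,.033,1.6548)
E
```

```text
time: 46.08
tcp_pos: [0.4531, 0.3872, 0.1033]
orientation: [-0.129, 3.106, 0.01]
contact_force: [-0.1, 0.1, 0.2]
opening: 0.0739
time: 46.75
tcp_pos: [0.4532, 0.3873, 0.1035]
orientation: [-0.129, 3.106, 0.01]
contact_force: [-1.3, -0.6, 3.5]
opening: 0.0335
t 46.75 grasp [0.4554 0.3879 0.0345] jaw 1.654 F [-1.33 -0.59  3.51] op 0.0335 q6 -0.92 tilt [0.0329 0.0079]
  SHIFT x 0.0000 y -0.0007 z 0.0015 spin -0.001  rows~ 0.0 lin, 0.0 rot
```

```bash
python3 -m pendant '[{"grip":0.25,"x":0,"y":0,"z":-0.01,"spin":0},{"grip":0.25,"x":0,"y":0,"z":-0.03,"spin":0},{"grip":0.25,"x":0,"y":0,"z":-0.06,"spin":0},{"grip":0.25,"x":0,"y":0,"z":-0.09,"spin":0},{"grip":0.25,"x":0,"y":0,"z":-0.12,"spin":0},{"grip":0.25,"x":0,"y":0,"z":-0.14,"spin":0},{"grip":0.25,"x":0,"y":0,"z":-0.14,"spin":0},{"grip":0.25,"x":0,"y":0,"z":-0.14,"spin":0},{"grip":0.25,"x":0,"y":0,"z":-0.14,"spin":0}]'
python3 - <<'E'
from h import *
go(*T(0,51),.175,1.6548);snap('scene','s34');crop('s34','s34a',380,120,580,270,4)
E
```

```text
time: 47.5
tcp_pos: [0.4481, 0.3858, 0.2428]
orientation: [-0.129, 3.107, 0.009]
contact_force: [-0.2, -0.2, -0.6]
opening: 0.0338
t 47.5 grasp [0.4503 0.3863 0.1738] jaw 1.654 F [-0.22 -0.22 -0.6 ] op 0.0338 q6 -0.93 tilt [0.0321 0.0072]
  SHIFT x -0.0416 y -0.4489 z -0.0019 spin -0.001  rows~ 10.8 lin, 0.0 rot
```

View pics/s34a.png

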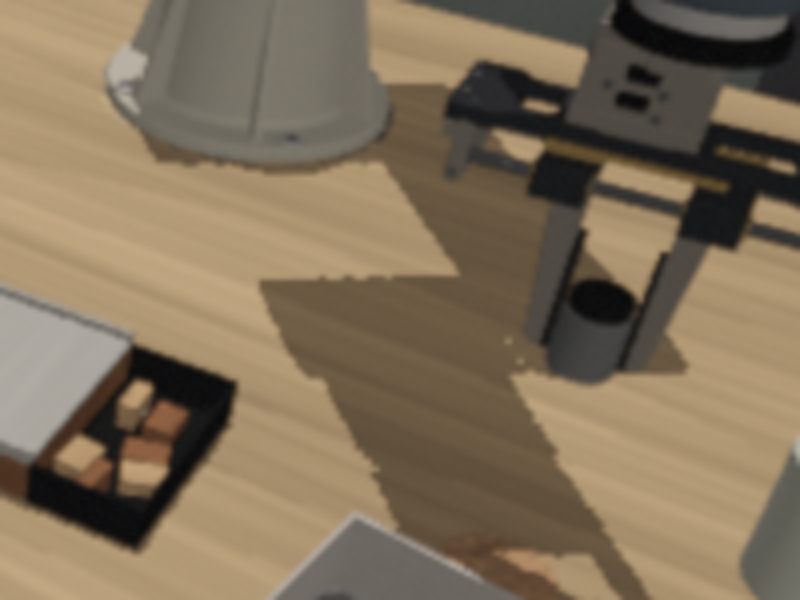

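```bash
python3 -m pendant '[{"grip":0.25,"x":-0.004,"y":-0.035,"z":-0.002,"spin":0},{"grip":0.25,"x":-0.008,"y":-0.075,"z":-0.002,"spin":0},{"grip":0.25,"x":-0.012,"y":-0.115,"z":-0.002,"spin":0},{"grip":0.25,"x":-0.016,"y":-0.155,"z":-0.002,"spin":0},{"grip":0.25,"x":-0.02,"y":-0.195,"z":-0.002,"spin":0},{"grip":0.25,"x":-0.024,"y":-0.235,"z":-0.002,"spin":0},{"grip":0.25,"x":-0.028,"y":-0.275,"z":-0.002,"spin":0},{"grip":0.25,"x":-0.032,"y":-0.31,"z":-0.002,"spin":0},{"grip":0.25,"x":-0.034,"y":-0.335,"z":-0.002,"spin":0},{"grip":0.25,"x":-0.034,"y":-0.335,"z":-0.002,"spin":0}]'
python3 - <<'E'
from h import *
go(*T(0,51),.165,1.6548)
E
```

```text
time: 48.38
tcp_pos: [0.5093, 0.0507, 0.2425]
orientation: [-0.124, 3.11, 0.006]
contact_force: [-0.3, 0.5, 0.0]
opening: 0.0334
t 48.38 grasp [0.5113 0.0511 0.1736] jaw 1.651 F [-0.28  0.5   0.  ] op 0.0334 q6 -1.56 tilt [0.029  0.0051]
  SHIFT x -0.0086 y -0.1098 z 0.0085 spin -0.004  rows~ 2.6 lin, 0.0 rot
```

```bash
python3 -m pendant '[{"grip":0.25,"x":-0.003,"y":-0.025,"z":0,"spin":-0.004},{"grip":0.25,"x":-0.006,"y":-0.06,"z":0,"spin":-0.004},{"grip":0.25,"x":-0.0086,"y":-0.09,"z":0,"spin":-0.004},{"grip":0.25,"x":-0.0086,"y":-0.105,"z":0,"spin":-0.004},{"grip":0.25,"x":-0.0086,"y":-0.11,"z":0.004,"spin":-0.004},{"grip":0.25,"x":-0.0086,"y":-0.11,"z":0.008,"spin":-0.004},{"grip":0.25,"x":-0.0086,"y":-0.11,"z":0.008,"spin":-0.004},{"grip":0.25,"x":-0.0086,"y":-0.11,"z":0.008,"spin":-0.004}]'
python3 - <<'E'
from h import *
go(*T(0,51),.1,1.6548);snap('wrist','w35');snap('scene','s35');crop('s35','s35a',270,130,390,220,6)
E
```

```text
time: 49.05
tcp_pos: [0.5263, -0.057, 0.2335]
orientation: [-0.132, 3.112, 0.007]
contact_force: [-0.8, 0.2, -0.6]
opening: 0.0338
t 49.05 grasp [ 0.5281 -0.0566  0.1646] jaw 1.655 F [-0.83  0.22 -0.58] op 0.0338 q6 -1.78 tilt [0.027  0.0057]
  SHIFT x 0.0011 y -0.0014 z 0.0646 spin 0.001  rows~ 1.5 lin, 0.0 rot
```

View pics/w35.png

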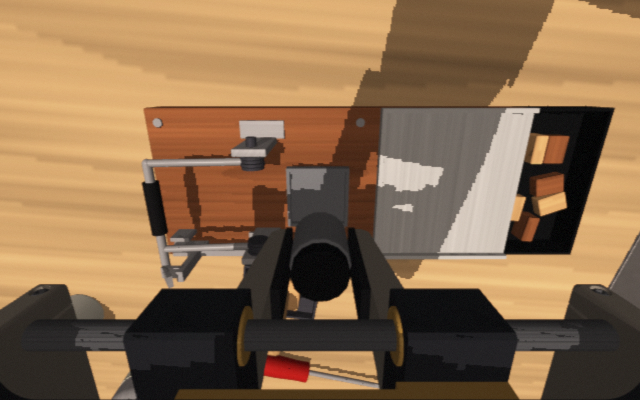

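View pics/s35a.png

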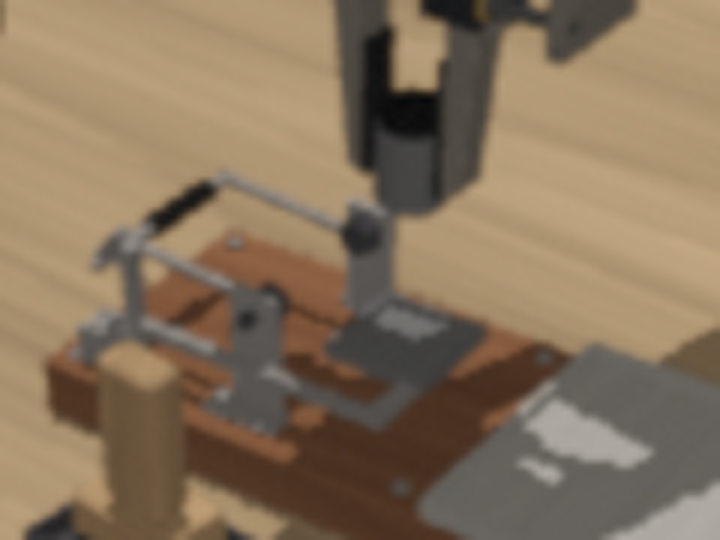

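```bash
python3 - <<'E'
from h import *
crop('w31','w31a',400,140,490,220,8);crop('w35','w35a',270,155,370,225,7)
E
```

```text
(no output)
```

View pics/w31a.png

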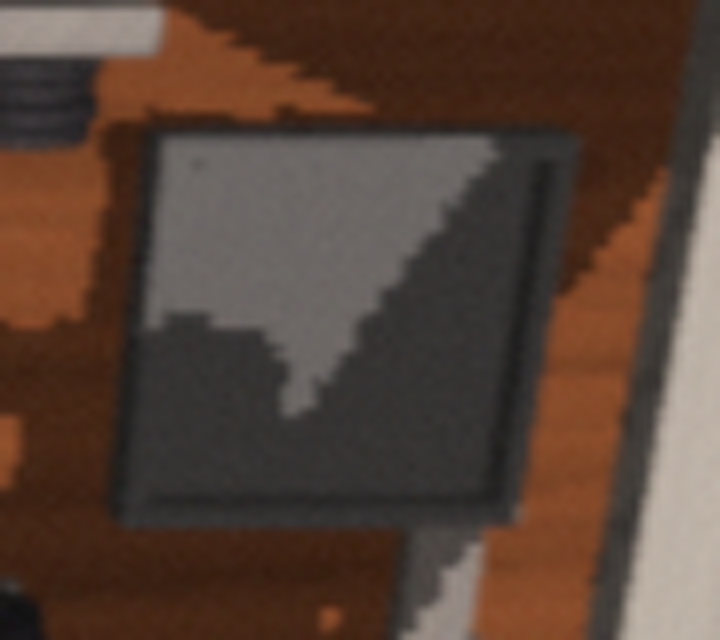

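View pics/w35a.png

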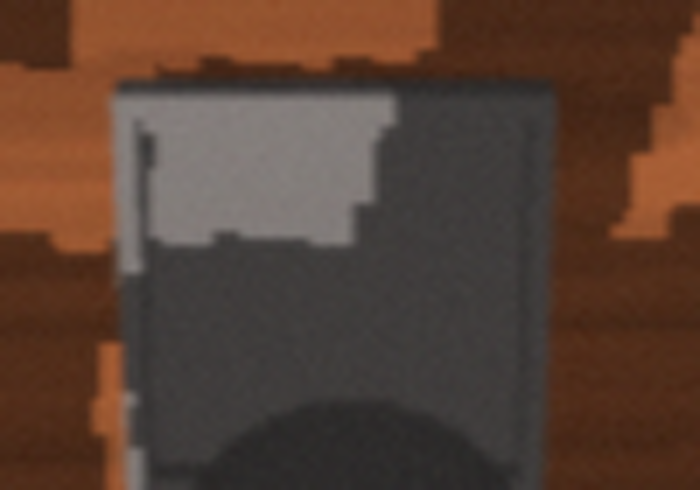

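```bash
python3 - <<'E'
from h import *
C=np.array([Ti(ray('w31',400+c[0]/8,140+c[1]/8,.063)) for c in [(150,130),(577,130),(517,524),(117,522)]]);print(C.round(1),C.mean(0))
C=np.array([Ti(ray('w35',270+c[0]/7,155+c[1]/7,.063)) for c in [(117,83),(553,83)]]);print(C.round(1),C.mean(0))
print('pot cap: ',Ti(ray('w35',320,272,.1646-.0305+.048)), Ti(env.state()['tcp_pos']))
go(*T(0,51),.1,1.6548)
E
```

```text
[[-27.6  22.3]
 [-27.3  77.6]
 [ 27.5  78.2]
 [ 26.8  23.4]] [-0.13852888 50.3603147 ]
[[-28.2  24.3]
 [-28.2  77.3]] [-28.19754064  50.81465723]
pot cap:  [-2.98273037 52.13660957] [-2.14394881 51.81126404]
t 49.15 grasp [ 0.5287 -0.0567  0.1652] jaw 1.656 F [-0.01  0.39 -0.12] op 0.0337 q6 -1.78 tilt [0.0284 0.0054]
  SHIFT x 0.0017 y -0.0012 z 0.0652 spin 0.001  rows~ 1.6 lin, 0.0 rot
```

```bash
python3 - <<'E'
from h import *
go(*T(1,50.7),.1,1.6548)
E
python3 -m pendant '[{"grip":0.25,"x":0.0005,"y":-0.0015,"z":0.01,"spin":0},{"grip":0.25,"x":0.0005,"y":-0.0015,"z":0.025,"spin":0},{"grip":0.25,"x":0.0005,"y":-0.0015,"z":0.04,"spin":0},{"grip":0.25,"x":0.0006,"y":-0.0015,"z":0.052,"spin":0},{"grip":0.25,"x":0.0007,"y":-0.0015,"z":0.06,"spin":0},{"grip":0.25,"x":0.0007,"y":-0.0015,"z":0.065,"spin":0},{"grip":0.25,"x":0.0007,"y":-0.0015,"z":0.065,"spin":0},{"grip":0.25,"x":0.0007,"y":-0.0015,"z":0.065,"spin":0}]'
python3 - <<'E'
from h import *
go(*T(1,50.7),.0895,1.6548);snap('scene','s36');crop('s36','s36a',270,130,390,220,6)
E
```

```text
t 49.15 grasp [ 0.5287 -0.0567  0.1652] jaw 1.656 F [-0.01  0.39 -0.12] op 0.0337 q6 -1.78 tilt [0.0284 0.0054]
  SHIFT x 0.0007 y -0.0015 z 0.0652 spin 0.001  rows~ 1.6 lin, 0.0 rot
time: 49.82
tcp_pos: [0.5281, -0.0581, 0.1692]
orientation: [-0.133, 3.11, 0.007]
contact_force: [-0.0, -1.2, 0.0]
opening: 0.0338
t 49.82 grasp [ 0.53   -0.0578  0.1003] jaw 1.656 F [-0.04 -1.23  0.01] op 0.0338 q6 -1.78 tilt [0.0282 0.0054]
  SHIFT x 0.0004 y -0.0002 z 0.0108 spin 0.001  rows~ 0.3 lin, 0.0 rot
```

View pics/s36a.png

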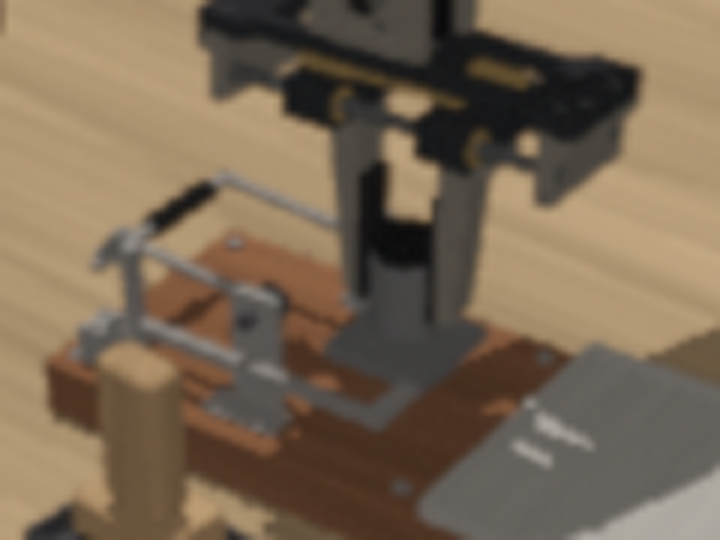

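```bash
python3 -m pendant '[{"grip":0.25,"x":0,"y":0,"z":0.002,"spin":0},{"grip":0.25,"x":0,"y":0,"z":0.004,"spin":0},{"grip":0.25,"x":0.0002,"y":0,"z":0.006,"spin":0},{"grip":0.25,"x":0.0003,"y":0,"z":0.0075,"spin":0},{"grip":0.25,"x":0.0004,"y":0,"z":0.009,"spin":0},{"grip":0.25,"x":0.0004,"y":0,"z":0.01,"spin":0},{"grip":0.25,"x":0.0004,"y":0,"z":0.0105,"spin":0},{"grip":0.25,"x":0.0004,"y":0,"z":0.0105,"spin":0},{"grip":0.25,"x":0.0004,"y":0,"z":0.0105,"spin":0}]'
python3 - <<'E'
from h import *
go(*T(1,50.7),.0885,1.6548);snap('scene','s37');crop('s37','s37a',300,150,380,210,9)
E
```

```text
time: 50.62
tcp_pos: [0.5282, -0.0582, 0.1591]
orientation: [-0.133, 3.11, 0.006]
contact_force: [-0.6, 0.5, -0.9]
opening: 0.034
t 50.62 grasp [ 0.5302 -0.0578  0.0901] jaw 1.656 F [-0.62  0.52 -0.93] op 0.034 q6 -1.78 tilt [0.0289 0.0053]
  SHIFT x 0.0003 y -0.0000 z 0.0016 spin 0.001  rows~ 0.0 lin, 0.0 rot
```

View pics/s37a.png

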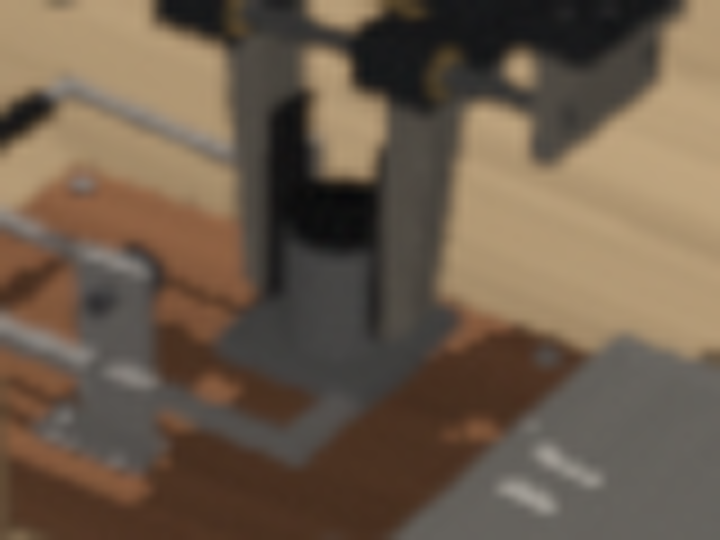

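```bash
python3 -m pendant '[{"grip":0.25,"x":0,"y":0,"z":0.0005,"spin":0},{"grip":0.25,"x":0,"y":0,"z":0.001,"spin":0},{"grip":0.25,"x":0,"y":0,"z":0.001,"spin":0},{"grip":0.25,"x":0,"y":0,"z":0.001,"spin":0}]' 4
python3 - <<'E'
from h import *
go(*T(1,50.7),.0885,1.6548)
E
python3 -m pendant '[{"grip":0.375,"x":0,"y":0,"z":0,"spin":0},{"grip":0.38,"x":0,"y":0,"z":0,"spin":0},{"grip":0.39,"x":0,"y":0,"z":0,"spin":0},{"grip":0.4,"x":0,"y":0,"z":0,"spin":0},{"grip":0.42,"x":0,"y":0,"z":0,"spin":0},{"grip":0.44,"x":0,"y":0,"z":0,"spin":0},{"grip":0.46,"x":0,"y":0,"z":0,"spin":0},{"grip":0.48,"x":0,"y":0,"z":0,"spin":0},{"grip":0.48,"x":0,"y":0,"z":0,"spin":0},{"grip":0.48,"x":0,"y":0,"z":0,"spin":0}]'
python3 - <<'E'
from h import *
go(*T(1,50.7),.0885,1.6548);snap('scene','s38');crop('s38','s38a',270,140,390,220,6.5);snap('wrist','w38')
E
```

```text
time: 51.0
tcp_pos: [0.5282, -0.0582, 0.1581]
orientation: [-0.133, 3.11, 0.006]
contact_force: [-0.6, 0.2, 0.5]
opening: 0.0338
t 51.0 grasp [ 0.5302 -0.0578  0.0891] jaw 1.656 F [-0.58  0.21  0.5 ] op 0.0338 q6 -1.78 tilt [0.0289 0.0053]
  SHIFT x 0.0003 y -0.0000 z 0.0006 spin 0.001  rows~ 0.0 lin, 0.0 rot
time: 51.83
tcp_pos: [0.5283, -0.0582, 0.1581]
orientation: [-0.133, 3.11, 0.006]
contact_force: [-0.5, -0.5, 0.3]
opening: 0.0438
t 51.83 grasp [ 0.5302 -0.0578  0.0891] jaw 1.656 F [-0.47 -0.51  0.27] op 0.0438 q6 -1.78 tilt [0.0289 0.0053]
  SHIFT x 0.0003 y -0.0001 z 0.0006 spin 0.001  rows~ 0.0 lin, 0.0 rot
```

View pics/s38a.png

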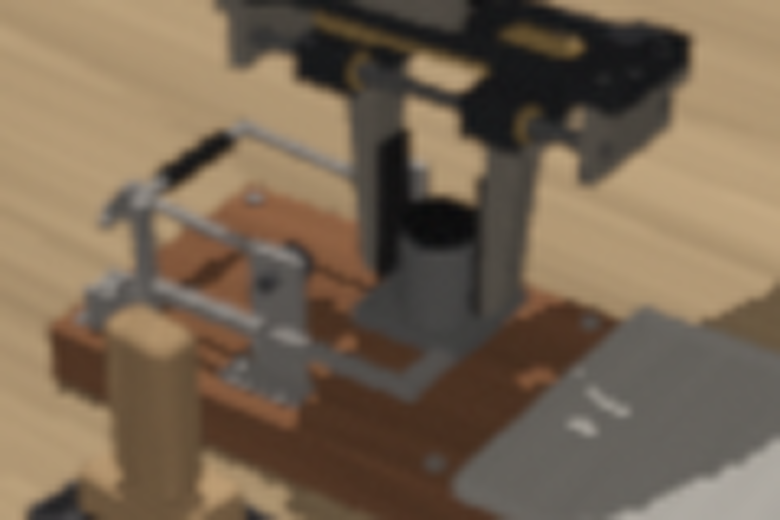

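View pics/w38.png

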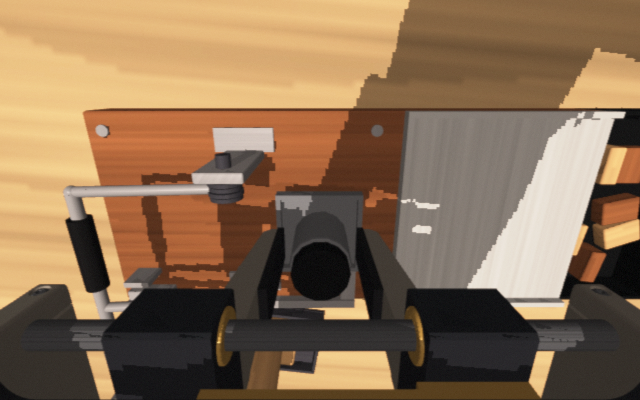

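```bash
python3 -m pendant '[{"grip":0.5,"x":0,"y":0,"z":-0.005,"spin":0},{"grip":0.5,"x":0,"y":0,"z":-0.012,"spin":0},{"grip":0.5,"x":0,"y":0,"z":-0.022,"spin":0},{"grip":0.5,"x":0,"y":0,"z":-0.034,"spin":0},{"grip":0.5,"x":0,"y":0,"z":-0.05,"spin":0},{"grip":0.5,"x":0,"y":0,"z":-0.07,"spin":0},{"grip":0.5,"x":0,"y":0,"z":-0.1,"spin":0},{"grip":0.5,"x":0,"y":0,"z":-0.13,"spin":0},{"grip":0.5,"x":0,"y":0,"z":-0.15,"spin":0},{"grip":0.5,"x":0,"y":0,"z":-0.15,"spin":0}]'
python3 -m pendant '[{"grip":0.5,"x":0,"y":0.04,"z":0,"spin":0},{"grip":0.5,"x":0,"y":0.08,"z":-0.02,"spin":0},{"grip":0.5,"x":0,"y":0.12,"z":-0.02,"spin":0},{"grip":0.5,"x":0,"y":0.16,"z":-0.02,"spin":0},{"grip":0.5,"x":0,"y":0.2,"z":-0.02,"spin":0},{"grip":0.5,"x":0,"y":0.24,"z":-0.02,"spin":0},{"grip":0.5,"x":0,"y":0.28,"z":-0.02,"spin":0},{"grip":0.5,"x":0,"y":0.28,"z":-0.02,"spin":0},{"grip":0.5,"x":0,"y":0.28,"z":-0.02,"spin":0}]'
python3 - <<'E'
from h import *
snap('scene','s39');crop('s39','s39a',230,130,430,270,4);snap('wrist','w39');snap('top','t39');crop('t39','t39a',140,150,440,290,2.6)
E
```

```text
time: 52.77
tcp_pos: [0.5257, -0.0592, 0.3137]
orientation: [-0.132, 3.102, 0.004]
contact_force: [1.2, -0.3, 0.3]
opening: 0.0459
time: 53.52
tcp_pos: [0.5004, 0.2214, 0.3338]
orientation: [-0.138, 3.102, 0.004]
contact_force: [0.9, -0.2, 0.3]
opening: 0.0463
```

View pics/s39a.png

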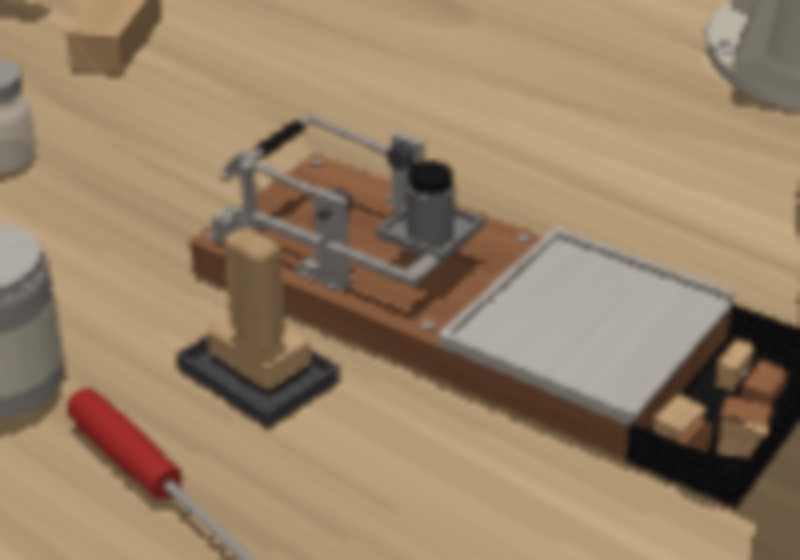

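View pics/t39a.png

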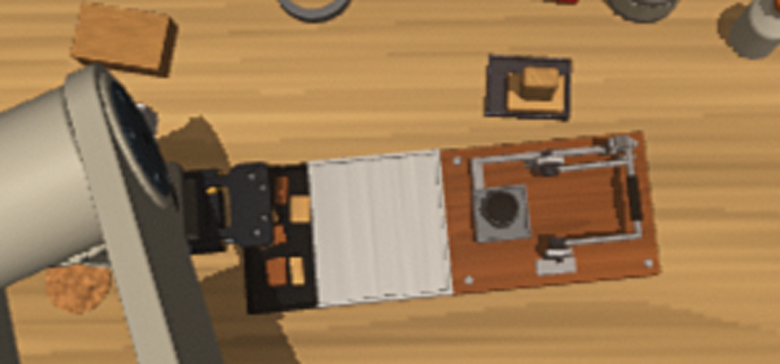

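View pics/s39.png

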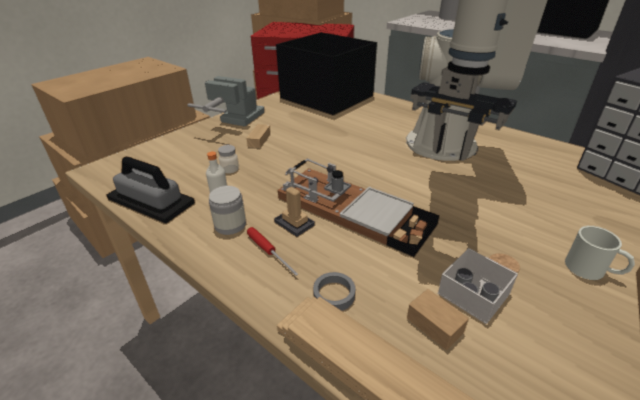

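```bash
python3 - <<'E'
from h import *
a=load('t12')['p'][165:205,320:370,::-1];b=load('t39')['p'][165:205,320:370,::-1]
c=load('s39')['p'][180:240,265:325,::-1];d=load('s10')['p'][180:240,265:325,::-1]
cv2.imwrite('pics/cmp.png',np.vstack([np.hstack([cv2.resize(x,(400,300),interpolation=cv2.INTER_CUBIC) for x in r]) for r in [(a,b),(d,c)]]))
E
```

```text
(no output)
```

View pics/cmp.png

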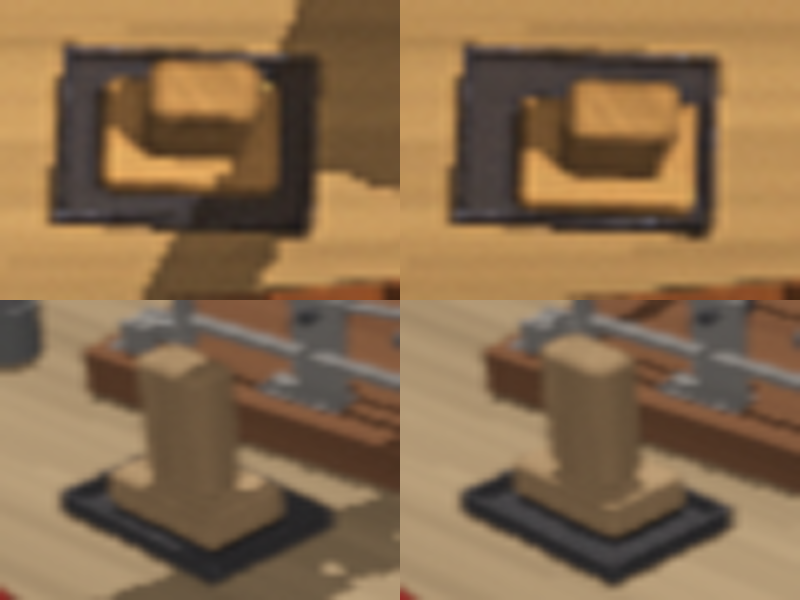

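View pics/w39.png

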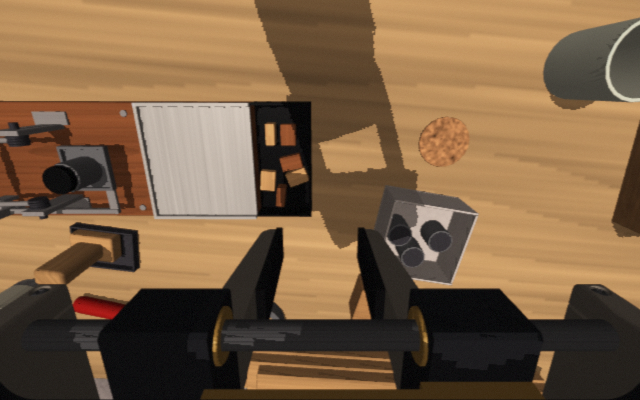

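```bash
python3 - <<'E'
from h import *
for n,(u,v) in {'griptop':(348,178),'foot near':(346,190),'foot L':(336,188)}.items():
    print(n,w('t39',u,v,1).round(4))
for u,v in [(343,176),(353,176),(343,181),(352,181)]: print(w('t39',u,v,0).round(4))
z=load('t39'); 
p=[w('t39',330+i,205+j,0) for i in range(-3,4,3) for j in range(-3,4,3)]
print('pot',[Ti(q).round(0).tolist()+[round(q[2],3)] for q in p[:3]])
print('cap',[ (Ti(w('t39',140+int(500/2.6)+i,150+int(208/2.6),0)).round(1).tolist(), w('t39',140+int(500/2.6)+i,150+int(208/2.6),0)[2].round(3)) for i in (-3,0,3)])
E
```

```text
griptop [ 0.6633 -0.1006  0.1025]
foot near [ 0.6463 -0.1     0.0279]
foot L [ 0.6529 -0.0728  0.0248]
[ 0.6694 -0.0879  0.0998]
[ 0.6693 -0.114   0.0987]
[ 0.6557 -0.0875  0.1018]
[ 0.6556 -0.1108  0.1011]
pot [[89.0, 53.0, np.float64(0.004)], [82.0, 54.0, np.float64(-0.001)], [68.0, 56.0, np.float64(0.033)]]
cap [([0.4, 59.7], np.float64(0.107)), ([-0.4, 52.2], np.float64(0.108)), ([-1.2, 44.7], np.float64(0.108))]
```

```bash
python3 - <<'E'
from h import *
print(env.state()['time']);print(env.hand_in())
E
```

```text
53.6667
the job is handed in; nothing more can be done
None
```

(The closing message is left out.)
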